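# Close up the equipment housing and clear its front

## Task

Close up the steel housing: put the spirit level that lies across it on edge on the narrow ledge along the top of the tool panel, about the middle, and hang the two yellow hardware caddies by their handles on the panel's double-prong hooks, one to a hook, never tipping them or the screws spill. Then slide each loose cover (there are two or three; with two, any one bay stays open) under the retaining lip of a free bay until it drops fully home, and last fold the hinged flap right down over their near edges. Leave the blue bin, the screwdriver and the white jar where they are.

Things in the scene. Friction and masses are not known exactly. Their poses are not given: they have to be found in the camera images.
- housing: Fixed stainless housing lying on its back, 193 (x) x 345 (y) x 70 mm high; origin under its centre, z up, x pointing away from the robot. Its flat top (deck, 70 mm above the bench) has three open bays in a row along y, 105 mm apart, 20 mm ribs between them. Each bay is a pocket 114 mm long (x -43.5 to +70.5 mm) and 85 mm wide; an 8 mm ledge all round lies 6 mm below the deck.
- lip (a point): Middle of the near edge of the retaining lip along the bays' far (+x) side. The lip reaches 14 mm over the pockets, its underside 11 mm and top 15 mm above the deck, its upright web at the pockets' far edge. So a cover cannot drop in from above: it slides along +x over the deck, far edge under the lip, and drops 6 mm flush as it meets the web. Plain deck 45 mm wide lies on the near side.
- bay1 (a point): Centre of the left (+y) bay's pocket, at the height of its ledges (64 mm above the bench, 6 mm below the deck); axes as the housing's. A cover lying home has its underside's centre here (2 to 2.5 mm of play either way) and its top flush with the deck.
- bay2 (a point): Centre of the middle bay's pocket, at the height of its ledges (64 mm above the bench, 6 mm below the deck); axes as the housing's. A cover lying home has its underside's centre here (2 to 2.5 mm of play either way) and its top flush with the deck.
- bay3 (a point): Centre of the right (-y) bay's pocket, at the height of its ledges (64 mm above the bench, 6 mm below the deck); axes as the housing's. A cover lying home has its underside's centre here (2 to 2.5 mm of play either way) and its top flush with the deck.
- flap (a joint): Angle of the housing's hinged flap, rad: 0 = folded flat on the deck, over the covers' near edges by about 11 mm; 1.8 to 1.95 at the start = standing up, leaning a little to the robot. Steel plate 310 mm long (y), 58 wide, 3 thick; hinge line along the housing's y at x = -88.5 mm, 70 mm above the bench. It stays where it is left; 2 to 4 N at its edge moves it. A cover not home blocks it.
- flap_edge (a point): Middle of the flap's free edge (58 mm from the hinge line).
- cover1_grip (a point): Loose cover, stainless plate 110 (x) x 80 (y) x 6 mm, lowest 2 mm drawn in by 1.5 mm, 0.28 kg, with a bridge handle along its x: square bar 70 long, 12 wide, 12 high. Point: centre of the bar, 40 mm above the middle of the underside; 28 mm free under the bar, between feet 30 mm each side. Covers are alike, fit any bay, long side along the housing's x, either way round. May be absent.
- cover2_grip (a point): Loose cover, stainless plate 110 (x) x 80 (y) x 6 mm, lowest 2 mm drawn in by 1.5 mm, 0.28 kg, with a bridge handle along its x: square bar 70 long, 12 wide, 12 high. Point: centre of the bar, 40 mm above the middle of the underside; 28 mm free under the bar, between feet 30 mm each side. Covers are alike, fit any bay, long side along the housing's x, either way round. May be absent.
- cover3_grip (a point): Loose cover, stainless plate 110 (x) x 80 (y) x 6 mm, lowest 2 mm drawn in by 1.5 mm, 0.28 kg, with a bridge handle along its x: square bar 70 long, 12 wide, 12 high. Point: centre of the bar, 40 mm above the middle of the underside; 28 mm free under the bar, between feet 30 mm each side. Covers are alike, fit any bay, long side along the housing's x, either way round. May be absent.
- caddy1_grip (a point): Hardware caddy: open yellow tray 64 (x) x 108 (y) x 45 mm high with screws, about 0.3 kg, and a rigid arched handle: square bar along its y, 12 wide, 12 high, 108 long, on 6 mm end straps. Point: centre of the bar, 106 mm above the underside; window under the bar 55 high, 96 wide. Stands before the housing at the start. The two are alike; either hook, either way round.
- caddy2_grip (a point): Hardware caddy: open yellow tray 64 (x) x 108 (y) x 45 mm high with screws, about 0.3 kg, and a rigid arched handle: square bar along its y, 12 wide, 12 high, 108 long, on 6 mm end straps. Point: centre of the bar, 106 mm above the underside; window under the bar 55 high, 96 wide. Stands before the housing at the start. The two are alike; either hook, either way round.
- level_center (a point): Short spirit level, aluminium bar 22 (x) x 220 (y) x 45 mm high (z), 0.25 kg, standing on its narrow side on the deck across the bays at the start. Point: its very centre, 22.5 mm above its underside. Either way round.
- ledge (a point): Middle of the floor of the narrow tool ledge along the panel's top, 250 mm above the bench; axes as the panel's (ledge along y, 250 mm long). Floor 32 mm wide between two upstands 8 mm high, so that the level has 5 mm of play each side.
- panel: Fixed upright grey tool panel on the left of the bench, 320 mm wide (its y) and 245 mm high; origin on the bench at the middle of its front face, which faces its own -x axis. It carries two double-prong hooks side by side, 150 mm apart.
- hook1 (a point): Double-prong hook: two level round prongs 10 mm thick, 64 mm apart (centres) along the panel's y, 104 mm long along its -x, ends turned up. Point: midway between the prongs, level with their tops (205 mm above the bench), 70 mm out from the panel; axes as the panel's. A hung caddy's bar lies across both prongs, bar centre 6 mm higher. Turned-up ends: 221 mm high, 25 to 39 mm on its -x side.
- hook2 (a point): Double-prong hook: two level round prongs 10 mm thick, 64 mm apart (centres) along the panel's y, 104 mm long along its -x, ends turned up. Point: midway between the prongs, level with their tops (205 mm above the bench), 70 mm out from the panel; axes as the panel's. A hung caddy's bar lies across both prongs, bar centre 6 mm higher. Turned-up ends: 221 mm high, 25 to 39 mm on its -x side.
- bluebin: Bystander: open blue bin 90 x 130 x 60 mm behind the housing; origin at the centre of its underside.
- driver: Bystander: screwdriver, 200 mm long, lying on the near left of the bench.
- jar: Bystander: white jar 64 mm across, 85 mm high, behind the housing; origin at the centre of its underside.

How it is judged:
By the outcome, as a careful person would: the job done as asked, in the order asked, and still so for the second after the job is handed in, with the robot touching nothing.
Of cover1, cover2, cover3 only 2 to 3 are there at a start; the rules pass over those that are not, and their reading is None.
At some moment in a run one of cover1, cover2, cover3 may be knocked a few centimetres aside while the robot is not near it.
It also fails if it takes over 210 s, if anything falls off the work surface, if the arm or the gripper's body presses on something with over 40 N, if the wrist force passes 120 N, or if a joint passes its speed limit or range.

## Robot

A 6-joint arm with a two-finger parallel gripper is mounted at the origin on the work surface. World frame = base frame: x ahead of the robot, y to its left, z up, the work surface at z = 0. Lengths are in m, angles in rad, forces in N, time in s.
With the tool pointing down it reaches from about 0.35 to 0.975 m from the base axis. Payload 7.1 kg.
Tool frame: the origin (TCP) lies between the finger pads; the fingertips stand r.tips_ahead ahead of it and the grasp point (between the pads) is the TCP (r.tips_ahead is the distance from the TCP to the fingertips, in m); z points along the fingers, y is the direction in which the jaws open and shut (so a half turn about z gives the same grasp; the last joint's range is limited). The gripper opens to 88 mm and grips with 3 to 60 N. Pads are 20 mm wide; open, the fingers measure 115 mm over their backs; the gripper's body (75 mm by 178 mm) begins 61 mm behind the grasp point.
Start: joints at [1.267, 0.423, 1.63, -0, 1.089, -0.019], TCP at [0.176, 0.6, 0.242] pointing down, gripper open.
Joint ranges: [-3, 3], [-0.9, 2.11], [0.09, 2.58], [-1.31, 4.45], [0.11, 2.69], [-2.54, 2.54]. Speed limits (rad/s): [2.39, 2.39, 3.01, 3.14, 3.14, 3.14].

## Interface

Orientations are given as a rotation vector (axis times angle).
In Python, from workcell import r gives the robot as it stands.
- The arm moves only by the tool jog_arm, never from a script. Its argument "motion" is a list of rows, each an object of numbers: "tx", "ty", "tz": the shift along the tool's x, y, z in m; "wx", "wy", "wz": the turn, a rotation vector about the tool's x, y, z in degrees. A call has 1 to 8 rows; each row is the pose to reach, as a shift and turn from the pose measured when the call began, along the tool's axes at that moment; what a row does not reach only later rows make up. A row lasts 1/8 s, in which the tool goes at most 62.5 mm and 10.7 degrees, less where a joint would pass 70% of its speed; a pose out of reach is approached as far as the arm can. A call with a gripper value outside its range is refused whole. "jaw" is the closure, from -1 (fully open) to 1 (shut), so that 0 is half open, set as the call begins (left out, the last holds). The fingers move at their own pace and stop on an object; "newtons" is the grip in N (left out, the last holds). Time passes only in rows, so rows that repeat a pose let the fingers close. It gives the time, the measured TCP pose, the force and the opening at its end, in the units of the state.
- r.get_obs(): the state, without advancing time (a new reading comes with each control period).
- r.camera(name): name is "side" or "top"; returns a dict with "color" (480x640x3 uint8, red, green, blue), "K" (3x3 intrinsics, pixels), "k1" (the pictures are not rectified: a ray, as slopes to the right and down, at radius r is drawn at 1 + k1 r^2 times it, then the intrinsics apply), "R" (3x3) and "t" (3): a world point X has camera coordinates R X + t. Camera axes: x right, y down, z forward; pixel columns grow to the right and rows downward; lengths in m; the calibration is good to about 2 mm. A picture is of the moment at which its call begins. There is no depth.
- r.job_done(): hands the job in, once; it reports no verdict.
The state is a dict: "clock": time; "joint_pos": joint angles; "joint_velocities": joint speeds; "joint_torque": joint torques, N m; "position": TCP position; "ee_rot": TCP orientation; "ft_force": force on the tool from outside, world axes, zero at the start; "wrist_torque": the same for the moment, N m; "gripper_width": finger opening in m.
Only numpy, scipy, OpenCV 4.12 (cv2) and the standard library are available. Lean on these libraries where they do the work, as an engineer would, in place of code of your own. Each camera call takes 0.05 s, during which the arm holds its last target.

## Working session

There is one attempt and no reset: what is moved stays moved. The work goes in short steps, Python scripts to look and compute and a tool call to move; the robot and the scene stay as the last step left them, time stands still between calls to the robot, and variables do not carry over. Pictures are saved under pics/ and viewed, and the job is handed in when it is done.

Besides the shell and the picture viewer there is one more tool, called after ">>>" by a JSON object that holds its "fn" and its "kwargs", one argument or row to a line. jog_arm: Moves the arm, as the interface text tells. Its arguments: {"type":"object","properties":{"motion":{"type":"array"},"jaw":{"type":"number"},"newtons":{"type":"number"}},"required":["motion"]}

```bash
ls; mkdir -p pics
python3 - <<'E'
from workcell import r
import cv2
print(r.get_obs(), r.tips_ahead)
for n in ("side","top"):
    c=r.camera(n); cv2.imwrite(f"pics/{n}0.png",c["color"][:,:,::-1]); print(n,c["K"],c["k1"],c["R"],c["t"])
E
```

```text
pics
{'clock': 0.0, 'joint_pos': array([ 1.26700221e+00,  4.23826054e-01,  1.63068213e+00, -2.60420950e-05,
        1.08860718e+00, -1.90003540e-02]), 'joint_velocities': array([ 9.20106024e-05,  3.36360301e-04,  4.45247212e-04, -6.59328118e-05,
        1.64621936e-03,  1.21444815e-03]), 'joint_torque': array([-9.06807982e-04, -5.44624507e+01, -2.73665106e+01,  6.43327762e-02,
        2.29053228e-02, -1.32271343e-04]), 'position': array([0.17542401, 0.59932714, 0.240914  ]), 'ee_rot': array([-4.45792289e-01, -3.10957773e+00,  2.36644262e-03]), 'ft_force': array([-0.02879015, -1.50023655, -0.16189675]), 'wrist_torque': array([ 0.03417124, -0.00659797,  0.0147548 ]), 'gripper_width': 0.08789836545314328} 0.019
side [[537.60091127   0.         321.91545754]
 [  0.         537.60091127 241.25612276]
 [  0.           0.           1.        ]] -0.10627958639494986 [[ 0.96558552 -0.2599545  -0.00826193]
 [-0.19048606 -0.68520627 -0.70299888]
 [ 0.1770866   0.68037932 -0.71114296]] [-0.48166061  0.23655256  1.16892362]
top [[530.18965702   0.         319.2452504 ]
 [  0.         530.18965702 243.75489137]
 [  0.           0.           1.        ]] -0.15122613753350486 [[ 4.80360821e-04 -9.99999389e-01 -9.95722430e-04]
 [-9.90797264e-01 -3.41165533e-04 -1.35353848e-01]
 [ 1.35353426e-01  1.05157775e-03 -9.90796823e-01]] [0.02446275 0.54037008 1.4140696 ]
```

View pics/side0.png

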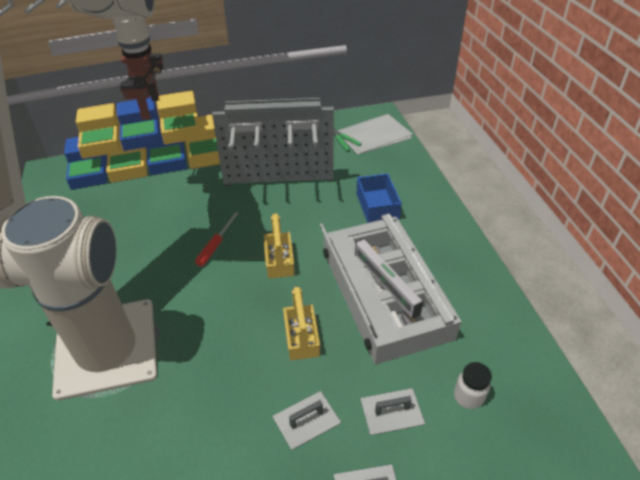

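View pics/top0.png

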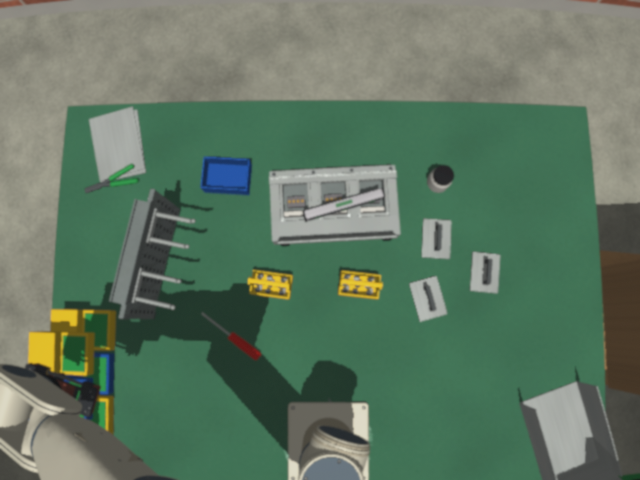

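Three covers are present, at top-view pixels (437,240), (486,272) and (428,299). The caddies are at (270,284) and (360,284), the level runs across the housing at (344,204), and the panel is on the left around (145,255). I'll zoom in next.

```bash
cat > h.py <<'E'
import numpy as np, cv2
from workcell import r
from scipy.spatial.transform import Rotation as Ro
def cam(n):
    return r.camera(n)
def proj(c,X):
    X=np.atleast_2d(X).astype(float); p=X@c["R"].T+c["t"]; s=p[:,:2]/p[:,2:]
    rr=(s**2).sum(1,keepdims=True); s=s*(1+c["k1"]*rr)
    return s@c["K"][:2,:2].T+c["K"][:2,2]
def rays(c,uv):
    uv=np.atleast_2d(uv).astype(float)
    d=(uv-c["K"][:2,2])/np.diag(c["K"])[:2]; s=d.copy()
    for _ in range(30): s=d/(1+c["k1"]*(s**2).sum(1,keepdims=True))
    v=np.c_[s,np.ones(len(s))]@c["R"]; o=-c["R"].T@c["t"]
    return o,v/np.linalg.norm(v,axis=1,keepdims=True)
def onz(c,uv,z):
    o,v=rays(c,uv); return o+v*((z-o[2])/v[:,2])[:,None]
def tri(c1,u1,c2,u2):
    o1,v1=rays(c1,u1);o2,v2=rays(c2,u2);out=[]
    for a,b in zip(v1,v2):
        A=np.c_[a,-b]; t=np.linalg.lstsq(A,o2-o1,rcond=None)[0]
        p,q=o1+a*t[0],o2+b*t[1]; out.append(np.r_[(p+q)/2,np.linalg.norm(p-q)])
    return np.array(out)
def crop(c,name,x0,y0,x1,y1,k):
    im=c["color"][y0:y1,x0:x1,::-1]; im=cv2.resize(im,None,fx=k,fy=k,interpolation=cv2.INTER_CUBIC)
    for x in range((x0//20+1)*20,x1,20): cv2.putText(im,str(x),((x-x0)*k,8),0,.3,(0,0,255)); cv2.line(im,((x-x0)*k,10),((x-x0)*k,16),(0,0,255))
    for y in range((y0//20+1)*20,y1,20): cv2.putText(im,str(y),(0,(y-y0)*k+3),0,.3,(0,0,255)); cv2.line(im,(20,(y-y0)*k),(26,(y-y0)*k),(0,0,255))
    cv2.imwrite("pics/"+name,im)
E
python3 - <<'E'
from h import *
t=cam("top"); s=cam("side")
crop(t,"t1.png",240,150,420,310,4); crop(t,"t2.png",100,180,230,330,4); crop(s,"s1.png",310,200,470,360,4); crop(s,"s2.png",205,90,345,190,5)
crop(t,"t3.png",400,160,520,330,4)
E
```

```text
(no output)
```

View pics/t1.png

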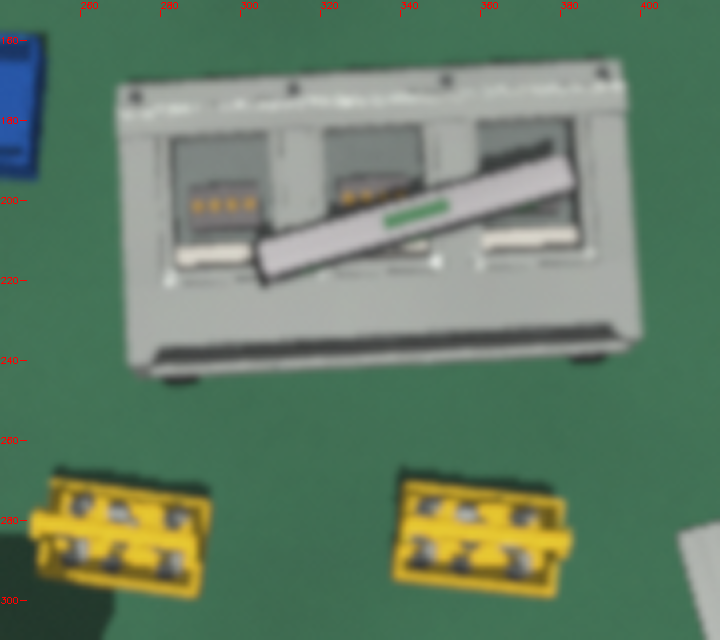

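View pics/t2.png

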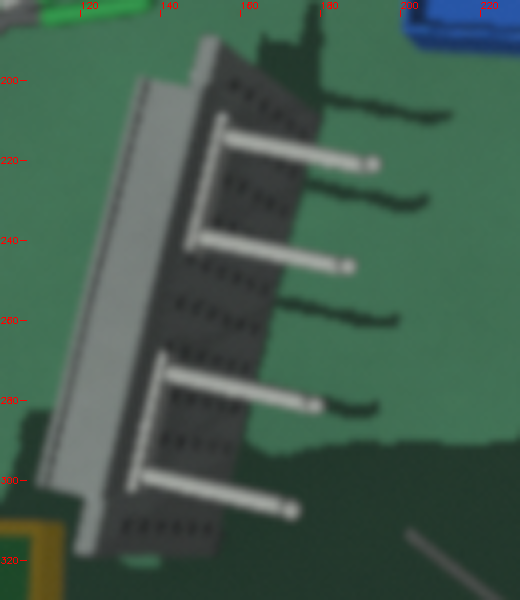

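View pics/s1.png

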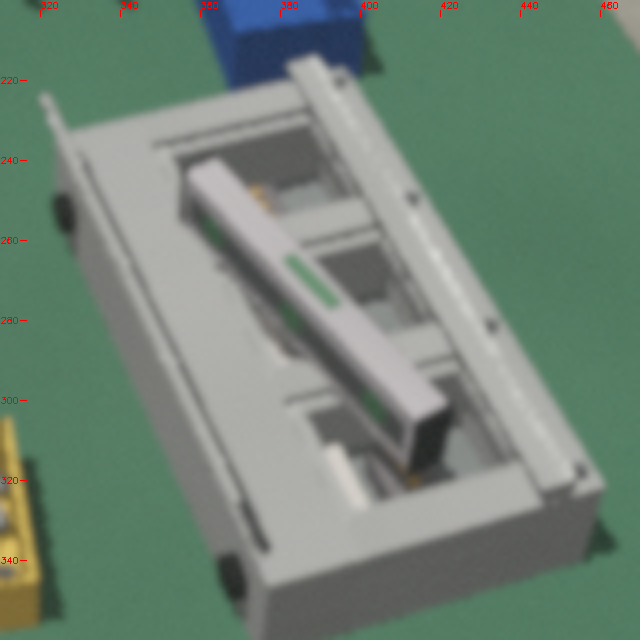

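View pics/s2.png

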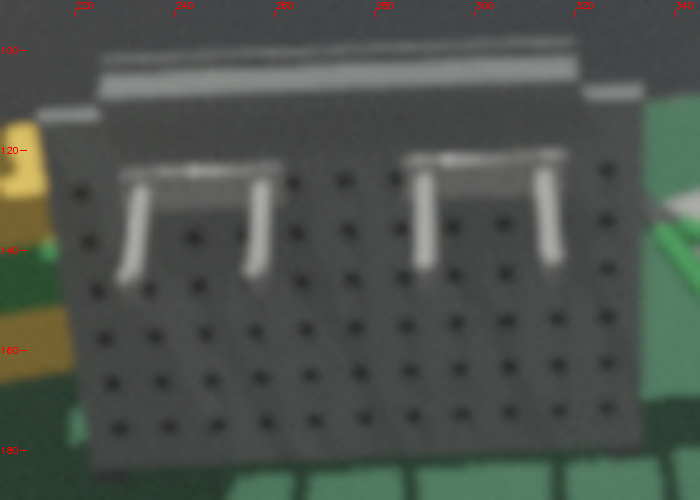

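View pics/t3.png

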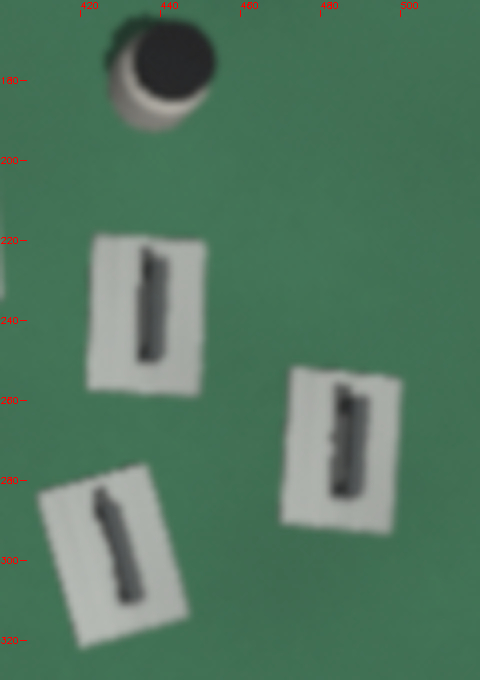

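Run:
```python
from h import *
s=cam("side"); crop(s,"s3.png",240,200,340,370,4); crop(s,"s4.png",260,370,440,480,4)
t=cam("top")
# bare-eye first pass
from scipy.optimize import least_squares
def fit(obs,x0):
    def f(p):
        c,sn=np.cos(p[2]),np.sin(p[2]); M=np.array([[c,-sn,0],[sn,c,0],[0,0,1]]); res=[]
        for cm,uv,X in obs: res.append((proj(cm,M@np.array(X)+np.r_[p[:2],0])-uv)[0])
        return np.ravel(res)
    q=least_squares(f,x0,loss="soft_l1"); return q.x,f(q.x).reshape(-1,2)
def T(a,b): return np.array([240+a/4,150+b/4])
def S(a,b): return np.array([310+a/4,200+b/4])
obs=[(t,T(170,278),(-.0435,.1475,.07)),(t,T(435,262),(-.0435,-.0425,.07)),(t,T(480,262),(-.0435,-.0625,.07)),(t,T(590,252),(-.0435,-.1475,.07)),
(t,T(640,340),(-.0965,-.1725,.07)),(t,T(130,370),(-.0965,.1725,.07)),
(s,S(265,587),(-.0965,-.1725,.07)),(s,S(62,130),(-.0965,.1725,.07)),
(s,S(350,515),(-.0435,-.1475,.07)),(s,S(285,405),(-.0435,-.0625,.07)),(s,S(153,147),(-.0435,.1475,.07))]
p,e=fit(obs,[.6,0,0]); print("housing",p,np.degrees(p[2])); print(e.round(1))
def T(a,b): return np.array([100+a/4,180+b/4])
def S(a,b): return np.array([205+a/5,90+b/5])
ps=[]
for k,(y) in enumerate([75+32,75-32,-75+32,-75-32]): pass
tips=[(373,164),(347,267),(316,405),(291,511)]
for uv,y in zip(tips,[-107,-43,43,107]):
    obsx=onz(t,T(*uv),.218); print(obsx)
obs=[(t,T(*uv),(-.102,sg*y/1000,.219)) for sg in [-1] for uv,y in zip(tips,[107,43,-43,-107])]
p1,e1=fit(obs,[.6,.4,1.3]);print(p1,e1.round(1).tolist())
obs+= [(t,T(208,38),(.0,-.16,.245)),(t,T(77,555),(0,.16,.245))]
p2,e2=fit(obs,[.6,.4,1.3]);print(p2,np.degrees(p2[2]),e2.round(1).tolist())
```

```text
housing [ 0.6519882  -0.01744072  0.04995589] 2.862261574668241
[[-1.5  0.2]
 [ 2.7  0.7]
 [-1.2  0.4]
 [ 2.7  1.4]
 [ 0.7 -1.7]
 [-0.  -2.9]
 [ 1.3 -0.6]
 [-0.8  0.7]
 [-0.8  1. ]
 [ 0.  -1.9]
 [ 0.3 -1.5]]
[[0.57125636 0.33043762 0.218     ]]
[[0.50819393 0.34425176 0.218     ]]
[[0.4247851  0.36057382 0.218     ]]
[[0.36133888 0.37402453 0.218     ]]
[0.48687392 0.45196038 1.3676549 ] [[-0.1, -0.0], [0.3, -0.1], [-0.2, 0.2], [0.0, -0.1]]
[0.48781388 0.45329325 1.3616655 ] 78.01768633440408 [[-0.4, -0.1], [-0.2, -0.3], [-0.9, 0.1], [-0.8, -0.3], [3.4, -0.1], [3.7, 1.0]]
```

View pics/s3.png

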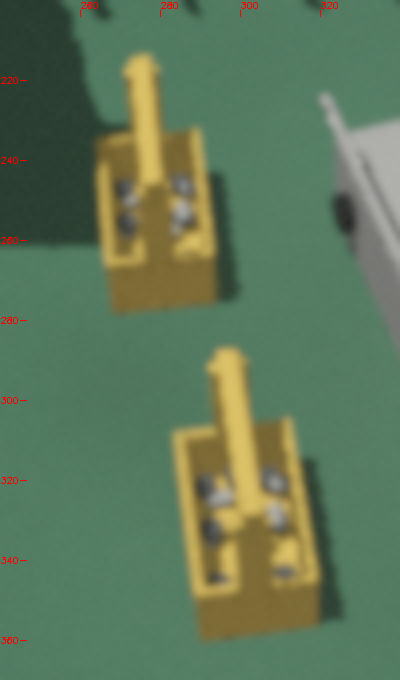

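View pics/s4.png

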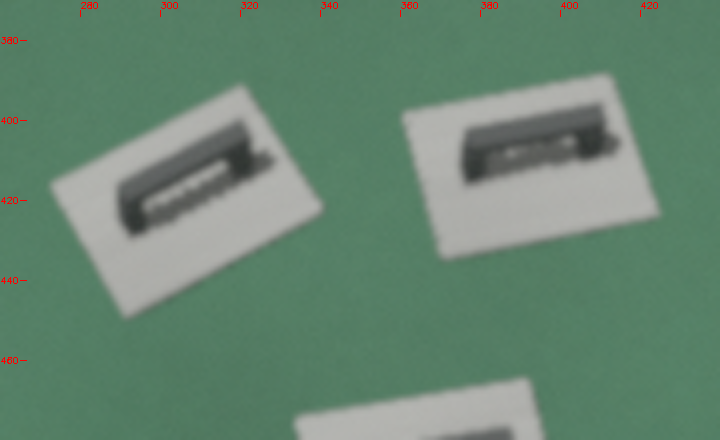

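Run:
```python
from h import *
for n,b in (("top",(260,155,410,250)),("side",(315,205,465,355))):
    c=cam(n); x0,y0,x1,y1=b; k=5 if n=="top" else 4
    im=c["color"].astype(float); im=np.clip((im-90)*255/110,0,255).astype(np.uint8); c["color"]=im
    crop(c,"enh_"+n+".png",*b,k)
```

```text
(no output)
```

View pics/enh_top.png

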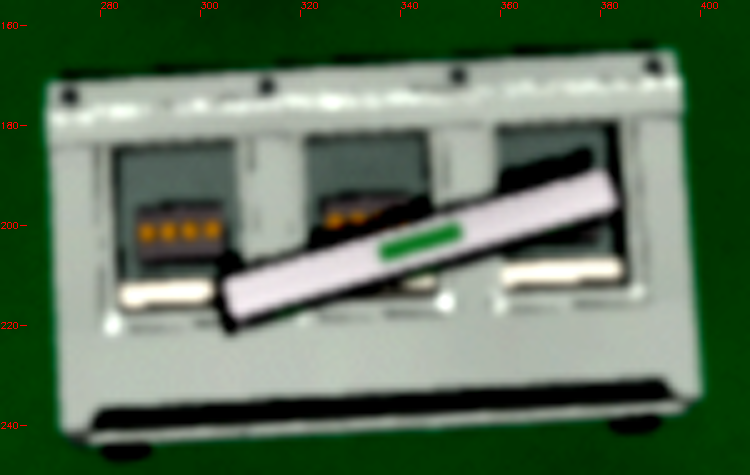

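View pics/enh_side.png

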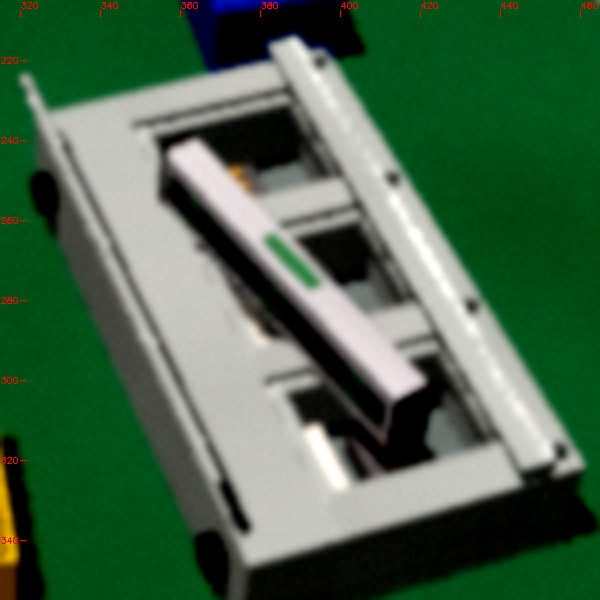

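```bash
cat >> h.py <<'E'
from scipy.optimize import least_squares
def fit(obs,x0):
    def f(p):
        c,sn=np.cos(p[2]),np.sin(p[2]); M=np.array([[c,-sn,0],[sn,c,0],[0,0,1]]); res=[]
        for cm,uv,X in obs: res.append((proj(cm,M@np.array(X)+np.r_[p[:2],0])-uv)[0])
        return np.ravel(res)
    q=least_squares(f,x0,loss="soft_l1"); return q.x,f(q.x).reshape(-1,2)
E
python3 - <<'E'
from h import *
t=cam("top"); s=cam("side")
def T(a,b): return np.array([260+a/5,155+b/5])
def S(a,b): return np.array([315+a/4,205+b/4])
obs=[(t,T(113,325),(-.0395,.1435,.064)),(t,T(445,302),(-.0395,-.0385,.064)),(t,T(500,305),(-.0395,-.0665,.064)),(t,T(637,292),(-.0395,-.1435,.064)),
(s,S(243,568),(-.0965,-.1725,.07)),(s,S(132,125),(-.0435,.1475,.07)),(s,S(265,385),(-.0435,-.0625,.07))]
p,e=fit(obs,[.65,0,0]); print("housing",p,np.degrees(p[2])); print(e.round(1).tolist())
p,e=fit(obs[:4],[.65,0,0]); print("top only",p,np.degrees(p[2])); print(e.round(1).tolist())
# lip near edge
a=onz(t,[T(115,143),T(605,122)],.085); print("lip",a)
c,sn=np.cos(p[2]),np.sin(p[2]); print([(q[:2]-p[:2])@[c,sn] for q in a])
# draw check
M=np.array([[c,-sn,0],[sn,c,0],[0,0,1]]);
for n,cm,b,k in(("top",t,(260,155,410,250),5),("side",s,(315,205,465,355),4)):
    x0,y0,x1,y1=b; im=cv2.resize(cm["color"][y0:y1,x0:x1,::-1],None,fx=k,fy=k)
    def poly(L,col):
        q=((proj(cm,np.array(L)@M.T+np.r_[p[:2],0])-[x0,y0])*k).astype(int); cv2.polylines(im,[q.reshape(-1,1,2)],True,col,1)
    poly([(-.0965,-.1725,.07),(.0965,-.1725,.07),(.0965,.1725,.07),(-.0965,.1725,.07)],(0,0,255))
    for yc in(.105,0,-.105): poly([(-.0435,yc-.0425,.07),(.0705,yc-.0425,.07),(.0705,yc+.0425,.07),(-.0435,yc+.0425,.07)],(255,0,0))
    poly([(.0565,-.1725,.085),(.0565,.1725,.085)],(0,255,255))
    cv2.imwrite(f"pics/ov_{n}.png",im)
E
```

```text
housing [ 0.64979508 -0.01779059  0.05110462] 2.9280791817643252
[[0.1, -0.6], [0.9, 0.7], [0.2, -0.4], [1.1, 0.8], [1.0, -0.4], [-0.3, -0.7], [-0.8, -1.5]]
top only [ 0.64982755 -0.01580961  0.06303863] 3.611847402186053
[[-0.4, 0.0], [0.3, 0.5], [-0.4, -0.8], [0.5, 0.1]]
lip [[ 0.69727911  0.12234681  0.085     ]
 [ 0.7092436  -0.14206223  0.085     ]]
[np.float64(0.05606073016176348), np.float64(0.05134451413839289)]
```

View pics/ov_top.png

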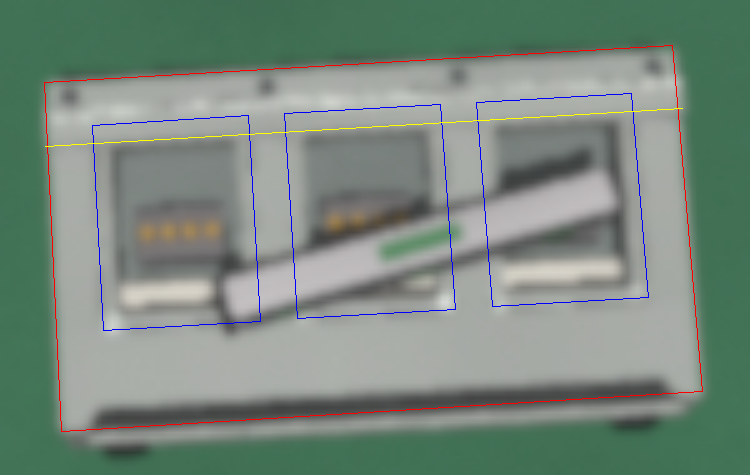

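View pics/ov_side.png

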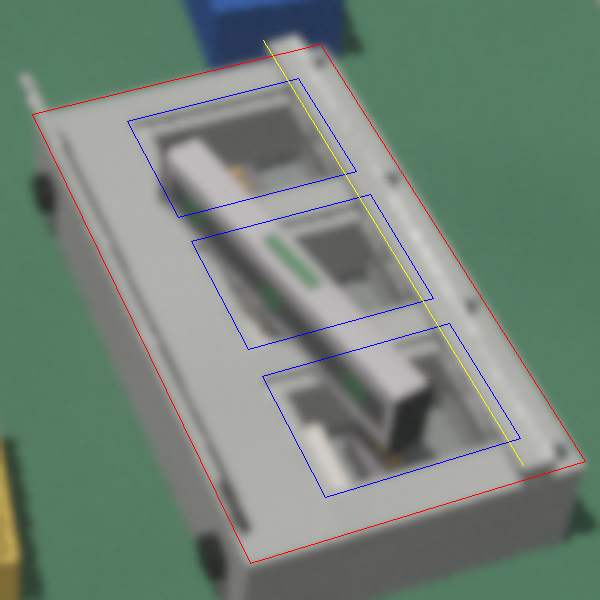

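```bash
cat >> h.py <<'E'
def covers(t):
    im=t["color"]; hsv=cv2.cvtColor(im,cv2.COLOR_RGB2HSV); m=((hsv[...,1]<60)&(hsv[...,2]>110)).astype(np.uint8)*255
    m=cv2.morphologyEx(m,cv2.MORPH_CLOSE,np.ones((9,9))); out=[]
    for c in cv2.findContours(m,0,2)[0]:
        a=cv2.contourArea(c)
        if 700<a<1800:
            b=cv2.boxPoints(cv2.minAreaRect(c)); P=onz(t,b,.006)
            d=[P[(i+1)%4]-P[i] for i in range(4)]; L=[np.linalg.norm(x) for x in d]; i=int(np.argmax(L[:2])); 
            out.append((P.mean(0)[:2].round(4),round(float((np.degrees(np.arctan2(d[i][1],d[i][0]))+90)%180-90),1),np.round(L[:2],3),b.mean(0).round(1)))
    return out
E
python3 - <<'E'
from h import *
t=cam("top"); s=cam("side")
for o in covers(t): print(o)
print("level",tri(t,[[343.95,203.75]],s,[[388.3,271.5]]))
q=onz(t,[[260+(222+232)/10,155+(275+320)/10],[260+(605+620)/10,155+(170+210)/10]],.115);print(q,q.mean(0),np.degrees(np.arctan2(*(q[0]-q[1])[[0,1]])))
print("caddy",tri(t,[[268.75,284.2],[362,284.75]],s,[[276.5,229.75],[300,308]]))
for e in([(32,525),(197,548)],[(405,535),(572,543)]):
    q=onz(t,[[240+a/4,150+b/4] for a,b in e],.112);d=q[0]-q[1];print(q.mean(0),np.linalg.norm(d),np.degrees(np.arctan2(-d[0],d[1])))
T=lambda a,b:np.array([100+a/4,180+b/4])
q=onz(t,[T(140,75),T(200,88),T(38,485),T(100,497)],.258); th=1.3677; p=np.array([.4869,.452]);M=np.array([[np.cos(th),np.sin(th)],[-np.sin(th),np.cos(th)]])
print("ledge corners in panel frame",((q[:,:2]-p)@M.T).round(3), q.mean(0))
# tops of panel posts in side
E
```

```text
(array([ 0.392 , -0.2772]), 14.9, array([0.085, 0.115]), array([427.9, 298.3], dtype=float32))
(array([ 0.4644, -0.4423]), -6.6, array([0.115, 0.085]), array([484.9, 272.1], dtype=float32))
(array([ 0.5604, -0.305 ]), -4.0, array([0.115, 0.085]), array([436.1, 238.3], dtype=float32))
level [[ 0.63823113 -0.04059704  0.10832293  0.00283398]]
[[ 0.60668311  0.06075737  0.115     ]
 [ 0.66450059 -0.14175152  0.115     ]] [ 0.63559185 -0.04049707  0.115     ] -15.934356688382309
caddy [[ 0.42755811  0.15462511  0.1081787   0.00461814]
 [ 0.42680562 -0.08599331  0.10767651  0.00561582]]
[0.42520726 0.15490099 0.112     ] 0.10759470109313636 -7.757913555854843
[ 0.42372628 -0.08574055  0.112     ] 0.10764264533035328 -2.8248708771948596
ledge corners in panel frame [[ 0.04  -0.126]
 [ 0.001 -0.126]
 [ 0.04   0.124]
 [ 0.001  0.122]] [0.49259813 0.47169137 0.258     ]
```

```bash
cat > go.py <<'E'
import sys
from h import *
# usage: go.py x y z heading   -> shift/turn in tool axes (down-pointing target)
def rel(x,y,z,h):
    o=r.get_obs(); R0=Ro.from_rotvec(o["ee_rot"]).as_matrix(); p=o["position"]
    best=None
    for k in (0,180):
        a=np.radians(h+k); yv=np.array([np.cos(a),np.sin(a),0]); zv=np.array([0,0,-1.]); xv=np.cross(yv,zv)
        w=np.degrees(Ro.from_matrix(R0.T@np.c_[xv,yv,zv]).as_rotvec())
        if best is None or np.linalg.norm(w)<np.linalg.norm(best): best=w
    return R0.T@(np.array([x,y,z])-p), best
if __name__=="__main__":
    v=list(map(float,sys.argv[1:]))
    o=r.get_obs(); R0=Ro.from_rotvec(o["ee_rot"]).as_matrix()
    print("now",o["position"].round(4),"head",np.degrees(np.arctan2(R0[1,1],R0[0,1])).round(1),"tilt",R0[:,2].round(3),"t",round(o["clock"],2),"w",round(o["gripper_width"],4),"F",o["ft_force"].round(1),"q",o["joint_pos"].round(2))
    for i in range(0,len(v),4):
        d,w=rel(*v[i:i+4]); print("t",(d*1000).round(1),"w",w.round(1))
E
python3 go.py 0.4 .3 .38 45  .637 -.0405 .25 15.9
```

```text
now [0.1756 0.5998 0.2417] head 73.7 tilt [ 0. -0. -1.] t 0.6 w 0.0877 F [ 0.3 -0.2  0.1] q [ 1.27  0.42  1.63 -0.    1.09 -0.02]
t [-299.6 -224.7 -138.3] w [-0.   0.  28.7]
t [-622.7 -484.8   -8.3] w [-0.   0.  57.8]
```

>>> {"fn": "jog_arm", "kwargs": {
  "motion": [
    {"tz": -0.06},
    {"tx": -0.04, "ty": -0.03, "tz": -0.1, "wz": 5},
    {"tx": -0.09, "ty": -0.07, "tz": -0.13, "wz": 10},
    {"tx": -0.14, "ty": -0.1, "tz": -0.14, "wz": 15},
    {"tx": -0.19, "ty": -0.14, "tz": -0.14, "wz": 20},
    {"tx": -0.24, "ty": -0.18, "tz": -0.14, "wz": 25},
    {"tx": -0.29, "ty": -0.22, "tz": -0.14, "wz": 30},
    {"tx": -0.34, "ty": -0.26, "tz": -0.12, "wz": 35}
  ]
}}

```text
schema error: expected keys tx, ty, tz, wx, wy, wz
```

```bash
python3 go.py .637 -.0405 .2 15.9
```

```text
now [0.1756 0.5998 0.2417] head 73.7 tilt [ 0. -0. -1.] t 0.6 w 0.0877 F [ 0.3 -0.2  0.1] q [ 1.27  0.42  1.63 -0.    1.09 -0.02]
t [-622.7 -484.8   41.7] w [-0.   0.  57.8]
```

All six keys are needed in every row.

>>> {"fn": "jog_arm", "kwargs": {
  "motion": [
    {"tx": 0, "ty": 0, "tz": -0.06, "wx": 0, "wy": 0, "wz": 0},
    {"tx": -0.04, "ty": -0.03, "tz": -0.1, "wx": 0, "wy": 0, "wz": 5},
    {"tx": -0.09, "ty": -0.07, "tz": -0.13, "wx": 0, "wy": 0, "wz": 10},
    {"tx": -0.14, "ty": -0.1, "tz": -0.14, "wx": 0, "wy": 0, "wz": 15},
    {"tx": -0.19, "ty": -0.14, "tz": -0.14, "wx": 0, "wy": 0, "wz": 20},
    {"tx": -0.24, "ty": -0.18, "tz": -0.14, "wx": 0, "wy": 0, "wz": 25},
    {"tx": -0.29, "ty": -0.22, "tz": -0.14, "wx": 0, "wy": 0, "wz": 30},
    {"tx": -0.34, "ty": -0.26, "tz": -0.12, "wx": 0, "wy": 0, "wz": 35}
  ]
}}

```text
clock: 1.6
position: [0.4222, 0.2649, 0.3667]
ee_rot: [1.364, 2.828, 0.005]
ft_force: [1.2, -0.3, 0.4]
gripper_width: 0.0875
```

```bash
python3 go.py .637 -.0405 .2 15.9
```

```text
now [0.4222 0.2649 0.3667] head 38.5 tilt [ 0.003  0.002 -1.   ] t 1.6 w 0.0875 F [ 1.2 -0.3  0.4] q [ 0.54  0.1   1.77  0.    1.27 -0.14]
t [-372.6  -22.8  166.8] w [ 0.2 -0.  22.6]
```

>>> {"fn": "jog_arm", "kwargs": {
  "motion": [
    {"tx": -0.06, "ty": 0, "tz": 0.02, "wx": 0, "wy": 0, "wz": 5},
    {"tx": -0.12, "ty": -0.01, "tz": 0.05, "wx": 0, "wy": 0, "wz": 10},
    {"tx": -0.18, "ty": -0.01, "tz": 0.08, "wx": 0, "wy": 0, "wz": 15},
    {"tx": -0.24, "ty": -0.02, "tz": 0.11, "wx": 0, "wy": 0, "wz": 20},
    {"tx": -0.3, "ty": -0.02, "tz": 0.14, "wx": 0, "wy": 0, "wz": 22.6},
    {"tx": -0.35, "ty": -0.022, "tz": 0.165, "wx": 0, "wy": 0, "wz": 22.6},
    {"tx": -0.373, "ty": -0.023, "tz": 0.167, "wx": 0, "wy": 0, "wz": 22.6},
    {"tx": -0.373, "ty": -0.023, "tz": 0.167, "wx": 0, "wy": 0, "wz": 22.6}
  ]
}}

```text
clock: 2.6
position: [0.6377, -0.0431, 0.1986]
ee_rot: [1.896, 2.504, 0.004]
ft_force: [-0.0, 0.8, 0.3]
gripper_width: 0.0879
```

```bash
python3 go.py .637 -.0405 .098 15.9
python3 - <<'E'
from h import *
t=cam("top"); s=cam("side"); crop(t,"g1.png",270,140,410,240,5); crop(s,"g1s.png",320,180,470,340,4)
p=r.get_obs()["position"]; print(proj(t,p),proj(s,p))
E
```

```text
now [ 0.6377 -0.0431  0.1986] head 15.7 tilt [ 0.002  0.002 -1.   ] t 2.6 w 0.0879 F [-0.   0.8  0.3] q [-0.09  0.49  1.63  0.    1.02 -0.36]
t [  2.5  -0.2 100.6] w [ 0.1 -0.1 -0.2]
[[345.83130201 196.00855827]] [[390.49485289 242.64689091]]
```

View pics/g1.png

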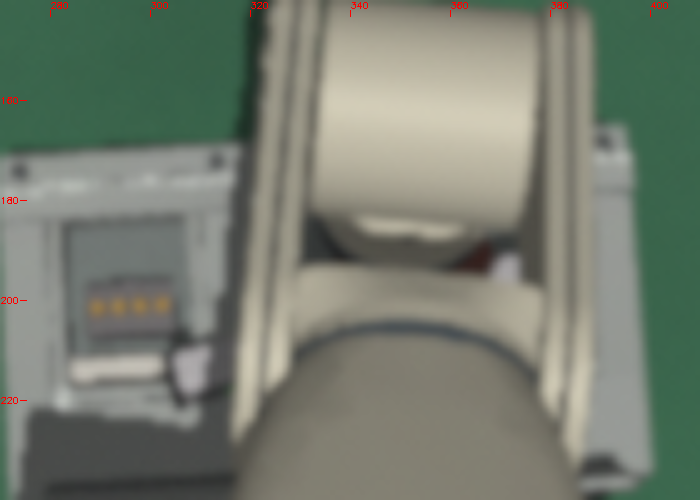

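View pics/g1s.png

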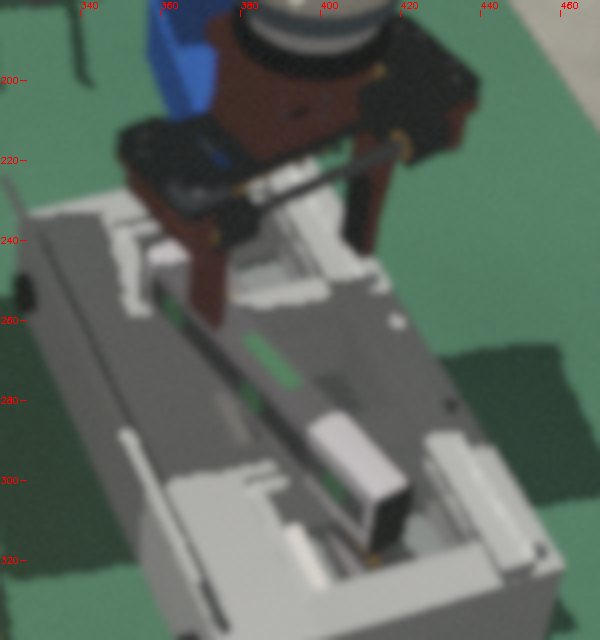

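The side view shows the open fingers straddling the level, about pixels (372,255) and (412,240). Next I descend and grip.

>>> {"fn": "jog_arm", "kwargs": {
  "motion": [
    {"tx": 0.002, "ty": 0, "tz": 0.03, "wx": 0, "wy": 0, "wz": 0},
    {"tx": 0.002, "ty": 0, "tz": 0.06, "wx": 0, "wy": 0, "wz": 0},
    {"tx": 0.002, "ty": 0, "tz": 0.09, "wx": 0, "wy": 0, "wz": 0},
    {"tx": 0.002, "ty": 0, "tz": 0.1, "wx": 0, "wy": 0, "wz": 0},
    {"tx": 0.002, "ty": 0, "tz": 0.1, "wx": 0, "wy": 0, "wz": 0}
  ]
}}

```text
clock: 3.32
position: [0.6361, -0.0379, 0.1]
ee_rot: [1.892, 2.508, 0.005]
ft_force: [-0.3, -0.3, 0.4]
gripper_width: 0.0877
```

>>> {"fn": "jog_arm", "kwargs": {
  "motion": [
    {"tx": 0, "ty": 0, "tz": 0, "wx": 0, "wy": 0, "wz": 0},
    {"tx": 0, "ty": 0, "tz": 0, "wx": 0, "wy": 0, "wz": 0},
    {"tx": 0, "ty": 0, "tz": 0, "wx": 0, "wy": 0, "wz": 0},
    {"tx": 0, "ty": 0, "tz": 0, "wx": 0, "wy": 0, "wz": 0},
    {"tx": 0, "ty": 0, "tz": 0, "wx": 0, "wy": 0, "wz": 0},
    {"tx": 0, "ty": 0, "tz": 0, "wx": 0, "wy": 0, "wz": 0}
  ],
  "jaw": 1,
  "newtons": 30
}}

```text
clock: 4.08
position: [0.6361, -0.0379, 0.1]
ee_rot: [1.892, 2.508, 0.005]
ft_force: [0.2, -0.0, -0.3]
gripper_width: 0.0311
```

>>> {"fn": "jog_arm", "kwargs": {
  "motion": [
    {"tx": 0, "ty": 0, "tz": 0, "wx": 0, "wy": 0, "wz": 0},
    {"tx": 0, "ty": 0, "tz": 0, "wx": 0, "wy": 0, "wz": 0},
    {"tx": 0, "ty": 0, "tz": 0, "wx": 0, "wy": 0, "wz": 0}
  ]
}}

```text
clock: 4.45
position: [0.6362, -0.0379, 0.0999]
ee_rot: [1.892, 2.508, 0.005]
ft_force: [-0.7, -0.9, -0.9]
gripper_width: 0.0219
```

```bash
python3 go.py .56 .15 .33 50  .494 .473 .33 78.4
```

```text
now [ 0.6362 -0.0379  0.0999] head 15.9 tilt [ 0.002  0.002 -1.   ] t 4.45 w 0.0219 F [-0.7 -0.9 -0.9] q [-0.08  0.62  1.68  0.    0.84 -0.36]
t [ 202.   -21.1 -229.8] w [  0.2  -0.  -34.1]
t [ 530.7    4.1 -229.2] w [  0.2  -0.  -62.5]
```

>>> {"fn": "jog_arm", "kwargs": {
  "motion": [
    {"tx": 0, "ty": 0, "tz": -0.03, "wx": 0, "wy": 0, "wz": 0},
    {"tx": 0, "ty": 0, "tz": -0.08, "wx": 0, "wy": 0, "wz": 0},
    {"tx": 0, "ty": 0, "tz": -0.13, "wx": 0, "wy": 0, "wz": 0},
    {"tx": 0.03, "ty": 0, "tz": -0.18, "wx": 0, "wy": 0, "wz": -5},
    {"tx": 0.07, "ty": -0.01, "tz": -0.22, "wx": 0, "wy": 0, "wz": -12},
    {"tx": 0.11, "ty": -0.015, "tz": -0.24, "wx": 0, "wy": 0, "wz": -20},
    {"tx": 0.15, "ty": -0.02, "tz": -0.24, "wx": 0, "wy": 0, "wz": -27},
    {"tx": 0.2, "ty": -0.02, "tz": -0.24, "wx": 0, "wy": 0, "wz": -34}
  ]
}}

```text
clock: 5.45
position: [0.5605, 0.149, 0.3402]
ee_rot: [1.071, 2.952, 0.004]
ft_force: [1.3, 1.0, -2.3]
gripper_width: 0.022
```

```bash
python3 go.py .493 .472 .33 78.4
```

```text
now [0.5605 0.149  0.3402] head 50.1 tilt [ 0.002  0.002 -1.   ] t 5.45 w 0.022 F [ 1.3  1.  -2.3] q [ 0.24  0.26  1.63  0.    1.25 -0.64]
t [259.  204.5  10.8] w [  0.2   0.  -28.3]
```

>>> {"fn": "jog_arm", "kwargs": {
  "motion": [
    {"tx": 0.035, "ty": 0.028, "tz": 0, "wx": 0, "wy": 0, "wz": -4},
    {"tx": 0.075, "ty": 0.06, "tz": 0, "wx": 0, "wy": 0, "wz": -8},
    {"tx": 0.115, "ty": 0.09, "tz": 0, "wx": 0, "wy": 0, "wz": -12},
    {"tx": 0.155, "ty": 0.12, "tz": 0, "wx": 0, "wy": 0, "wz": -16},
    {"tx": 0.195, "ty": 0.155, "tz": 0, "wx": 0, "wy": 0, "wz": -20},
    {"tx": 0.235, "ty": 0.185, "tz": 0, "wx": 0, "wy": 0, "wz": -25},
    {"tx": 0.259, "ty": 0.204, "tz": 0.005, "wx": 0, "wy": 0, "wz": -28.3},
    {"tx": 0.259, "ty": 0.2045, "tz": 0.01, "wx": 0, "wy": 0, "wz": -28.3}
  ]
}}

```text
clock: 6.45
position: [0.4917, 0.4737, 0.3295]
ee_rot: [0.313, 3.126, 0.002]
ft_force: [0.8, -0.9, -1.8]
gripper_width: 0.0218
```

```bash
python3 go.py .493 .4725 .281 78.4
python3 - <<'E'
from h import *
t=cam("top"); s=cam("side"); crop(t,"g2.png",90,160,240,330,4); crop(s,"g2s.png",190,40,360,180,4)
E
```

```text
now [0.4917 0.4737 0.3295] head 78.6 tilt [ 0.001  0.001 -1.   ] t 6.45 w 0.0218 F [ 0.8 -0.9 -1.8] q [ 0.75  0.43  1.41  0.    1.3  -0.62]
t [-1.5 -1.  48.5] w [0.1 0.  0.2]
```

View pics/g2.png

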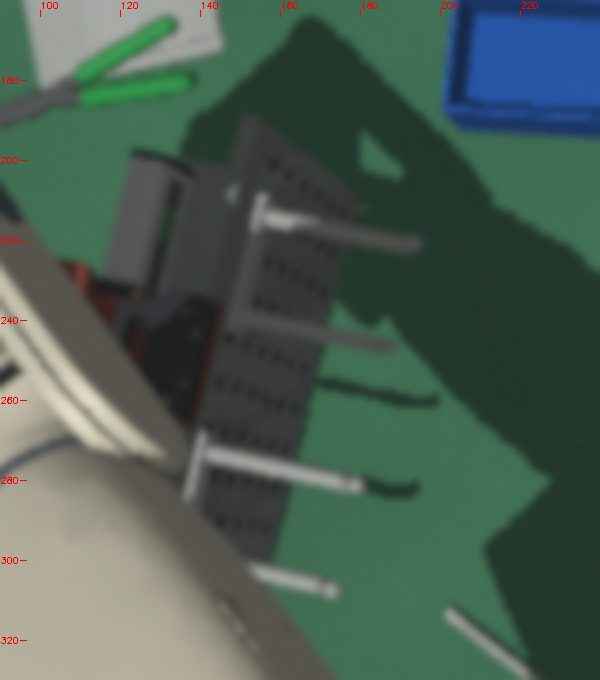

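View pics/g2s.png

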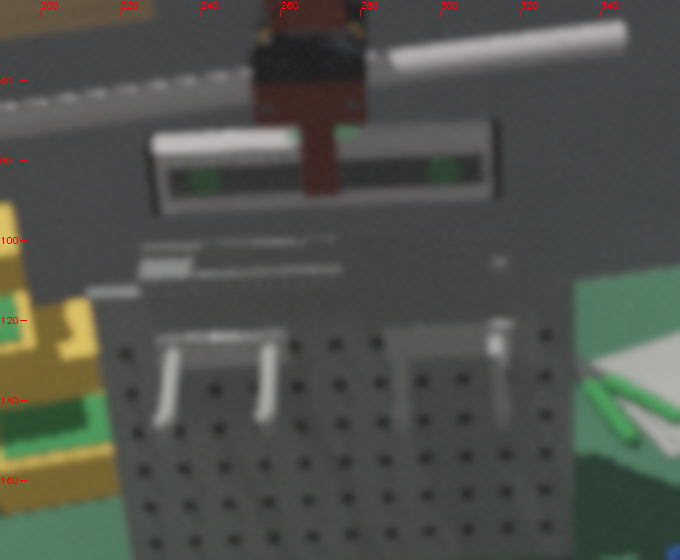

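Run:
```python
from h import *
t=cam("top"); T=lambda a,b:np.array([90+a/4,160+b/4])
q=onz(t,[T(132,150),T(172,160),T(105,280),T(145,287)],.3445); th=np.radians(78.4); p=np.array([.4869,.452]);M=np.array([[np.cos(th),np.sin(th)],[-np.sin(th),np.cos(th)]])
print(((q[:,:2]-p)@M.T).round(3)); print(M@(np.array([.4917,.4737])-p))
```

```text
[[ 0.033 -0.111]
 [ 0.009 -0.11 ]
 [ 0.029 -0.037]
 [ 0.006 -0.038]]
[ 0.02222196 -0.00033857]
```

>>> {"fn": "jog_arm", "kwargs": {
  "motion": [
    {"tx": 0, "ty": 0, "tz": 0.015, "wx": 0, "wy": 0, "wz": 0},
    {"tx": 0, "ty": 0, "tz": 0.03, "wx": 0, "wy": 0, "wz": 0},
    {"tx": 0, "ty": 0, "tz": 0.04, "wx": 0, "wy": 0, "wz": 0},
    {"tx": 0, "ty": 0, "tz": 0.046, "wx": 0, "wy": 0, "wz": 0},
    {"tx": 0, "ty": 0, "tz": 0.048, "wx": 0, "wy": 0, "wz": 0},
    {"tx": 0, "ty": 0, "tz": 0.05, "wx": 0, "wy": 0, "wz": 0},
    {"tx": 0, "ty": 0, "tz": 0.05, "wx": 0, "wy": 0, "wz": 0}
  ]
}}

```text
clock: 7.48
position: [0.493, 0.4712, 0.2802]
ee_rot: [0.319, 3.124, 0.001]
ft_force: [0.6, 0.8, -2.5]
gripper_width: 0.0219
```

>>> {"fn": "jog_arm", "kwargs": {
  "motion": [
    {"tx": 0, "ty": 0, "tz": 0.001, "wx": 0, "wy": 0, "wz": 0},
    {"tx": 0, "ty": 0, "tz": 0.0015, "wx": 0, "wy": 0, "wz": 0}
  ]
}}

```text
clock: 7.72
position: [0.4931, 0.4713, 0.2799]
ee_rot: [0.318, 3.124, 0.003]
ft_force: [-2.4, -3.0, 6.3]
gripper_width: 0.0218
```

Contact is made. I open only partway, because the body is wide and the upstands are close.

>>> {"fn": "jog_arm", "kwargs": {
  "motion": [
    {"tx": 0, "ty": 0, "tz": 0, "wx": 0, "wy": 0, "wz": 0},
    {"tx": 0, "ty": 0, "tz": 0, "wx": 0, "wy": 0, "wz": 0},
    {"tx": 0, "ty": 0, "tz": 0, "wx": 0, "wy": 0, "wz": 0},
    {"tx": 0, "ty": 0, "tz": 0, "wx": 0, "wy": 0, "wz": 0}
  ],
  "jaw": 0
}}

```text
clock: 8.22
position: [0.4931, 0.4713, 0.2798]
ee_rot: [0.319, 3.124, 0.002]
ft_force: [0.4, -0.0, 0.1]
gripper_width: 0.0437
```

>>> {"fn": "jog_arm", "kwargs": {
  "motion": [
    {"tx": 0, "ty": 0, "tz": -0.02, "wx": 0, "wy": 0, "wz": 0},
    {"tx": 0, "ty": 0, "tz": -0.05, "wx": 0, "wy": 0, "wz": 0},
    {"tx": 0, "ty": 0, "tz": -0.09, "wx": 0, "wy": 0, "wz": 0},
    {"tx": -0.02, "ty": -0.04, "tz": -0.1, "wx": 0, "wy": 0, "wz": 5},
    {"tx": -0.04, "ty": -0.09, "tz": -0.1, "wx": 0, "wy": 0, "wz": 10},
    {"tx": -0.05, "ty": -0.14, "tz": -0.1, "wx": 0, "wy": 0, "wz": 20},
    {"tx": -0.05, "ty": -0.19, "tz": -0.1, "wx": 0, "wy": 0, "wz": 30},
    {"tx": -0.05, "ty": -0.24, "tz": -0.1, "wx": 0, "wy": 0, "wz": 40}
  ]
}}

```text
clock: 9.22
position: [0.4934, 0.2245, 0.3811]
ee_rot: [1.376, 2.822, 0.005]
ft_force: [-0.1, -0.5, 0.4]
gripper_width: 0.044
```

```bash
python3 go.py .426 .1548 .25 -7.7
python3 - <<'E'
from h import *
t=cam("top"); s=cam("side"); crop(t,"g3.png",90,160,240,330,4); crop(s,"g3s.png",190,60,360,180,4)
E
```

```text
now [0.4934 0.2245 0.3811] head 38.0 tilt [ 0.003  0.002 -1.   ] t 9.22 w 0.044 F [-0.1 -0.5  0.4] q [ 0.4   0.16  1.66  0.    1.31 -0.26]
t [-13.4 -96.6 130.7] w [ 0.2 -0.1 45.7]
```

View pics/g3.png

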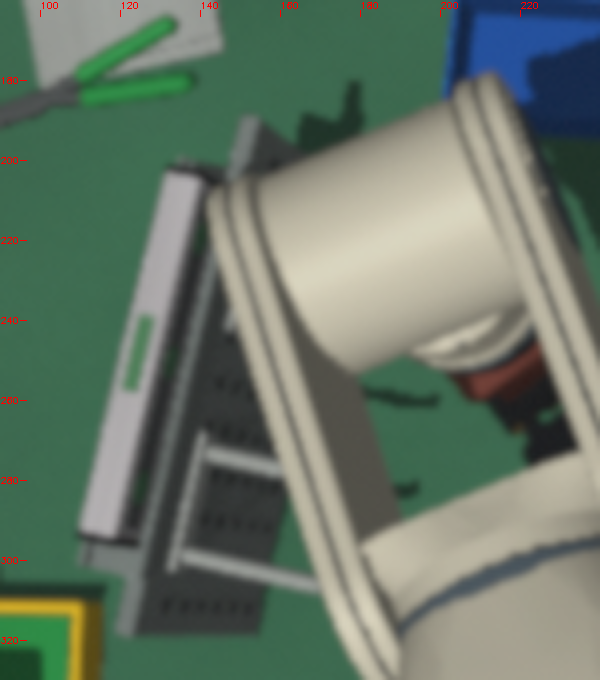

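View pics/g3s.png

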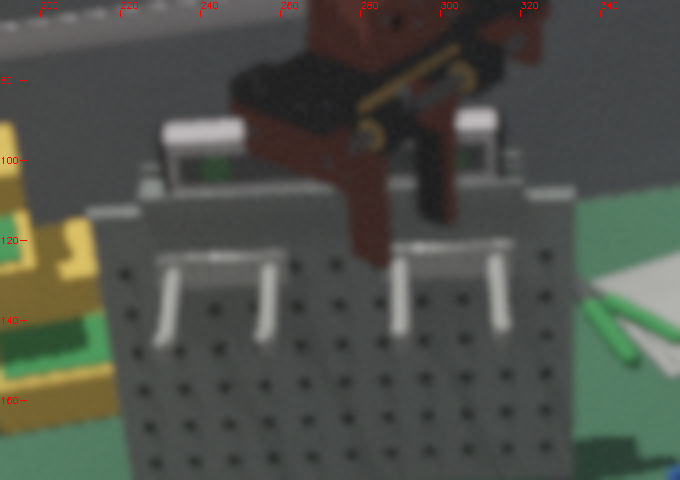

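Both views show the level seated along the ledge with its middle near top pixel (125,248). Next is the left caddy.

>>> {"fn": "jog_arm", "kwargs": {
  "motion": [
    {"tx": 0, "ty": -0.01, "tz": 0, "wx": 0, "wy": 0, "wz": 8},
    {"tx": -0.003, "ty": -0.03, "tz": 0.02, "wx": 0, "wy": 0, "wz": 16},
    {"tx": -0.007, "ty": -0.05, "tz": 0.05, "wx": 0, "wy": 0, "wz": 24},
    {"tx": -0.01, "ty": -0.07, "tz": 0.08, "wx": 0, "wy": 0, "wz": 32},
    {"tx": -0.012, "ty": -0.085, "tz": 0.11, "wx": 0, "wy": 0, "wz": 40},
    {"tx": -0.0135, "ty": -0.0965, "tz": 0.14, "wx": 0, "wy": 0, "wz": 45.7},
    {"tx": -0.0135, "ty": -0.0965, "tz": 0.17, "wx": 0, "wy": 0, "wz": 45.7},
    {"tx": -0.0135, "ty": -0.0965, "tz": 0.19, "wx": 0, "wy": 0, "wz": 45.7}
  ],
  "jaw": 0.2
}}

```text
clock: 10.32
position: [0.4262, 0.1535, 0.1909]
ee_rot: [2.363, 2.068, 0.006]
ft_force: [-1.3, 0.1, 0.5]
gripper_width: 0.0348
```

```bash
python3 go.py .426 .1548 .109 -7.7
python3 - <<'E'
from h import *
t=cam("top"); s=cam("side"); crop(s,"g4s.png",220,150,360,300,4)
T=lambda a,b:np.array([90+a/4,160+b/4])
q=onz(t,[T(205,180),T(122,540),T(165,170),T(80,532)],.295); th=np.radians(78.4); p=np.array([.4869,.452]);M=np.array([[np.cos(th),np.sin(th)],[-np.sin(th),np.cos(th)]])
print(((q[:,:2]-p)@M.T).round(3))
E
```

```text
now [0.4262 0.1535 0.1909] head -7.6 tilt [ 0.004  0.002 -1.   ] t 10.32 w 0.0348 F [-1.3  0.1  0.5] q [0.32 0.25 2.04 0.   0.85 0.45]
t [ 1.1 -0.7 81.9] w [ 0.2 -0.1  0.1]
[[ 0.006 -0.109]
 [ 0.003  0.102]
 [ 0.031 -0.111]
 [ 0.029  0.103]]
```

View pics/g4s.png

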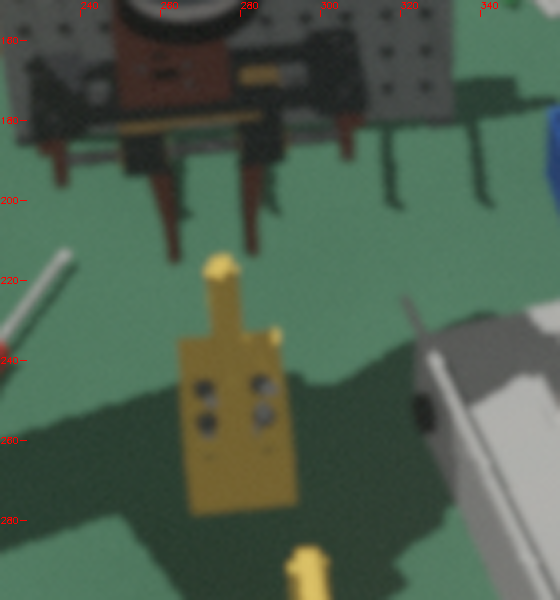

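The level stands near the front of its ledge, and the gripper body will come close to it when I hang the caddies. I'll nudge it a few millimetres back first.

```bash
cat >> h.py <<'E'
TH=np.radians(78.4); P0=np.array([.4869,.452])
def panel(x,y): return P0+np.array([np.cos(TH)*x-np.sin(TH)*y, np.sin(TH)*x+np.cos(TH)*y])
def topanel(X): d=np.array(X[:2])-P0; return np.array([np.cos(TH)*d[0]+np.sin(TH)*d[1],-np.sin(TH)*d[0]+np.cos(TH)*d[1]])
E
python3 -c "
from h import *
from go import rel
for x,z in((-.03,.36),(-.03,.281)):
  a=panel(x,0); print(a); d,w=rel(*a,z,-11.6); print((d*1000).round(),w.round(1))
"
```

```text
[0.48086766 0.42261274]
[ 275.   19. -170.] [ 0. -0.  4.]
[0.48086766 0.42261274]
[274.  19. -91.] [ 0. -0.  4.]
```

>>> {"fn": "jog_arm", "kwargs": {
  "motion": [
    {"tx": 0, "ty": 0, "tz": -0.05, "wx": 0, "wy": 0, "wz": 0},
    {"tx": 0, "ty": 0, "tz": -0.11, "wx": 0, "wy": 0, "wz": 1},
    {"tx": 0.03, "ty": 0.002, "tz": -0.16, "wx": 0, "wy": 0, "wz": 2},
    {"tx": 0.09, "ty": 0.006, "tz": -0.18, "wx": 0, "wy": 0, "wz": 3},
    {"tx": 0.15, "ty": 0.01, "tz": -0.18, "wx": 0, "wy": 0, "wz": 4},
    {"tx": 0.21, "ty": 0.015, "tz": -0.18, "wx": 0, "wy": 0, "wz": 4},
    {"tx": 0.26, "ty": 0.018, "tz": -0.175, "wx": 0, "wy": 0, "wz": 4},
    {"tx": 0.274, "ty": 0.019, "tz": -0.17, "wx": 0, "wy": 0, "wz": 4}
  ],
  "jaw": 1,
  "newtons": 20
}}

```text
clock: 11.42
position: [0.4804, 0.4253, 0.3615]
ee_rot: [-2.432, -1.989, -0.005]
ft_force: [1.3, 0.2, -0.3]
gripper_width: 0.0003
```

```bash
cat > pn.py <<'E'
import sys
from h import *
from go import rel
v=list(map(float,sys.argv[1:]))
o=r.get_obs(); print("panel now",topanel(o["position"]).round(4),o["position"].round(4),"w",round(o["gripper_width"],4),"F",o["ft_force"].round(1),"t",round(o["clock"],2))
for i in range(0,len(v),4):
    a=panel(v[i],v[i+1]); d,w=rel(*a,v[i+2],v[i+3]); print(a.round(4),"t",(d*1000).round(1),"w",w.round(1))
E
python3 pn.py -.025 0 .281 -11.6 .003 0 .281 -11.6
```

```text
panel now [-0.0275  0.0009] [0.4804 0.4253 0.3615] w 0.0003 F [ 1.3  0.2 -0.3] t 11.43
[0.4819 0.4275] t [ 2.3  0.8 80.5] w [ 0.1 -0.1  0.2]
[0.4875 0.4549] t [30.3  0.9 80.6] w [ 0.1 -0.1  0.2]
```

>>> {"fn": "jog_arm", "kwargs": {
  "motion": [
    {"tx": 0, "ty": 0, "tz": 0.04, "wx": 0, "wy": 0, "wz": 0},
    {"tx": 0, "ty": 0, "tz": 0.08, "wx": 0, "wy": 0, "wz": 0},
    {"tx": 0.01, "ty": 0, "tz": 0.0805, "wx": 0, "wy": 0, "wz": 0},
    {"tx": 0.02, "ty": 0, "tz": 0.0805, "wx": 0, "wy": 0, "wz": 0},
    {"tx": 0.025, "ty": 0, "tz": 0.0805, "wx": 0, "wy": 0, "wz": 0},
    {"tx": 0.025, "ty": 0, "tz": 0.0805, "wx": 0, "wy": 0, "wz": 0}
  ]
}}

```text
clock: 12.18
position: [0.4861, 0.4508, 0.2826]
ee_rot: [-2.431, -1.989, -0.008]
ft_force: [0.5, 0.4, 0.2]
gripper_width: 0.0003
```

>>> {"fn": "jog_arm", "kwargs": {
  "motion": [
    {"tx": 0.002, "ty": 0, "tz": 0, "wx": 0, "wy": 0, "wz": 0},
    {"tx": 0.003, "ty": 0, "tz": 0, "wx": 0, "wy": 0, "wz": 0},
    {"tx": 0.004, "ty": 0, "tz": 0, "wx": 0, "wy": 0, "wz": 0},
    {"tx": 0.004, "ty": 0, "tz": 0, "wx": 0, "wy": 0, "wz": 0}
  ]
}}

```text
clock: 12.68
position: [0.4869, 0.4545, 0.2827]
ee_rot: [-2.431, -1.989, -0.008]
ft_force: [-1.5, -1.8, 1.5]
gripper_width: 0.0006
```

```bash
python3 pn.py
```

```text
panel now [0.0025 0.0005] [0.4869 0.4545 0.2827] w 0.0006 F [-1.5 -1.8  1.5] t 12.68
```

>>> {"fn": "jog_arm", "kwargs": {
  "motion": [
    {"tx": 0.001, "ty": 0, "tz": 0, "wx": 0, "wy": 0, "wz": 0},
    {"tx": 0.002, "ty": 0, "tz": 0, "wx": 0, "wy": 0, "wz": 0},
    {"tx": 0.002, "ty": 0, "tz": 0, "wx": 0, "wy": 0, "wz": 0}
  ]
}}

```text
clock: 13.05
position: [0.4871, 0.4558, 0.2827]
ee_rot: [2.431, 1.989, 0.005]
ft_force: [-1.9, -5.2, 3.6]
gripper_width: 0.0002
```

>>> {"fn": "jog_arm", "kwargs": {
  "motion": [
    {"tx": -0.01, "ty": 0, "tz": 0, "wx": 0, "wy": 0, "wz": 0},
    {"tx": -0.03, "ty": 0, "tz": -0.01, "wx": 0, "wy": 0, "wz": 0},
    {"tx": -0.06, "ty": 0, "tz": -0.03, "wx": 0, "wy": 0, "wz": 0},
    {"tx": -0.11, "ty": 0, "tz": -0.05, "wx": 0, "wy": 0, "wz": 0},
    {"tx": -0.16, "ty": -0.005, "tz": -0.05, "wx": 0, "wy": 0, "wz": -1},
    {"tx": -0.22, "ty": -0.01, "tz": -0.03, "wx": 0, "wy": 0, "wz": -2},
    {"tx": -0.26, "ty": -0.015, "tz": 0, "wx": 0, "wy": 0, "wz": -3},
    {"tx": -0.3, "ty": -0.019, "tz": 0.05, "wx": 0, "wy": 0, "wz": -4}
  ],
  "jaw": 0.0
}}

```text
clock: 14.05
position: [0.4098, 0.1651, 0.2344]
ee_rot: [2.358, 2.071, 0.014]
ft_force: [1.0, 0.2, -1.3]
gripper_width: 0.044
```

```bash
python3 go.py .426 .1548 .109 -7.7
python3 - <<'E'
from h import *
t=cam("top"); s=cam("side"); crop(t,"g5.png",90,160,240,330,4); crop(s,"g5s.png",190,60,360,200,4)
E
```

```text
now [0.4098 0.1651 0.2344] head -7.4 tilt [ 0.009  0.004 -1.   ] t 14.05 w 0.044 F [ 1.   0.2 -1.3] q [0.36 0.16 2.03 0.   0.94 0.48]
t [ -8.7  16.4 125.5] w [ 0.5 -0.3  0.3]
```

View pics/g5.png

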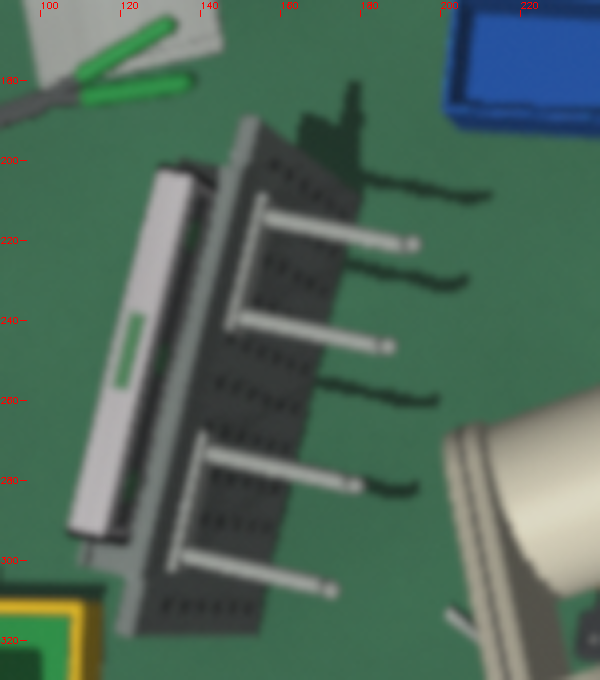

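View pics/g5s.png

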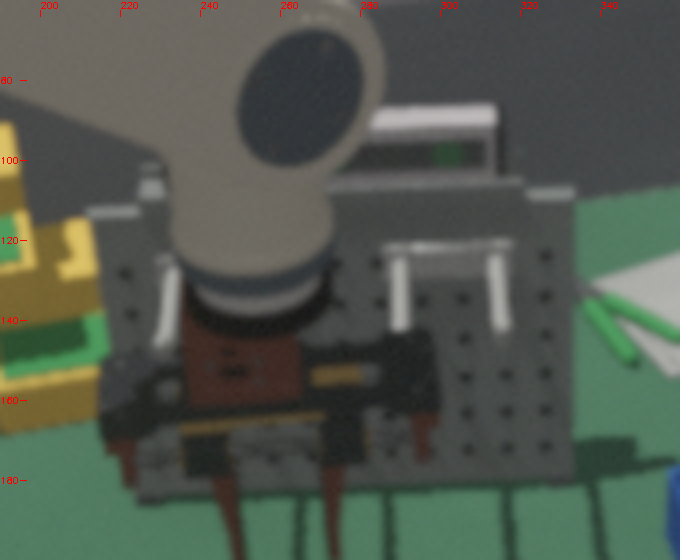

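The level is now about 6 mm further back and still upright. On to caddy 1.

>>> {"fn": "jog_arm", "kwargs": {
  "motion": [
    {"tx": -0.009, "ty": 0.016, "tz": 0.01, "wx": 0.5, "wy": -0.3, "wz": 0},
    {"tx": -0.009, "ty": 0.016, "tz": 0.04, "wx": 0.5, "wy": -0.3, "wz": 0},
    {"tx": -0.009, "ty": 0.016, "tz": 0.08, "wx": 0.5, "wy": -0.3, "wz": 0},
    {"tx": -0.009, "ty": 0.016, "tz": 0.11, "wx": 0.5, "wy": -0.3, "wz": 0},
    {"tx": -0.009, "ty": 0.016, "tz": 0.125, "wx": 0.5, "wy": -0.3, "wz": 0},
    {"tx": -0.009, "ty": 0.016, "tz": 0.126, "wx": 0.5, "wy": -0.3, "wz": 0}
  ]
}}

```text
clock: 14.9
position: [0.419, 0.1513, 0.104]
ee_rot: [-2.359, -2.066, 0.022]
ft_force: [0.4, -0.5, -0.0]
gripper_width: 0.0436
```

```bash
python3 go.py .426 .1548 .109 -7.7
python3 - <<'E'
from h import *
s=cam("side"); crop(s,"g6s.png",230,180,340,300,5)
E
```

```text
now [0.419  0.1513 0.104 ] head -7.6 tilt [-0.014 -0.006 -1.   ] t 14.9 w 0.0436 F [ 0.4 -0.5 -0. ] q [ 0.32  0.41  2.1  -0.    0.66  0.45]
t [ 4.4  6.4 -5.1] w [-0.8  0.4  0.1]
```

View pics/g6s.png

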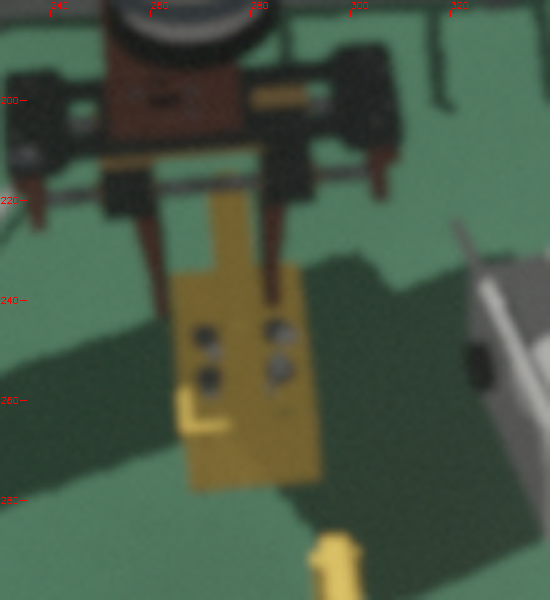

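>>> {"fn": "jog_arm", "kwargs": {
  "motion": [
    {"tx": 0.004, "ty": 0.006, "tz": -0.004, "wx": -0.8, "wy": 0.4, "wz": 0},
    {"tx": 0.004, "ty": 0.006, "tz": -0.004, "wx": -0.8, "wy": 0.4, "wz": 0},
    {"tx": 0.004, "ty": 0.006, "tz": -0.004, "wx": -0.8, "wy": 0.4, "wz": 0}
  ]
}}

```text
clock: 15.32
position: [0.4262, 0.1547, 0.109]
ee_rot: [2.362, 2.069, 0.003]
ft_force: [0.7, 0.5, -0.2]
gripper_width: 0.0442
```

>>> {"fn": "jog_arm", "kwargs": {
  "motion": [
    {"tx": 0, "ty": 0, "tz": 0, "wx": 0, "wy": 0, "wz": 0},
    {"tx": 0, "ty": 0, "tz": 0, "wx": 0, "wy": 0, "wz": 0},
    {"tx": 0, "ty": 0, "tz": 0, "wx": 0, "wy": 0, "wz": 0},
    {"tx": 0, "ty": 0, "tz": 0, "wx": 0, "wy": 0, "wz": 0},
    {"tx": 0, "ty": 0, "tz": 0, "wx": 0, "wy": 0, "wz": 0}
  ],
  "jaw": 1,
  "newtons": 40
}}

```text
clock: 15.95
position: [0.4262, 0.1547, 0.1089]
ee_rot: [2.362, 2.069, 0.003]
ft_force: [0.2, 0.3, -1.7]
gripper_width: 0.0115
```

```bash
python3 go.py .426 .1548 .109 -7.7
```

```text
now [0.4262 0.1547 0.1089] head -7.6 tilt [ 0.003  0.    -1.   ] t 15.95 w 0.0115 F [ 0.2  0.3 -1.7] q [ 0.32  0.4   2.09 -0.    0.65  0.46]
t [ 0.1 -0.2 -0.1] w [ 0.1 -0.   0.1]
```

```bash
python3 pn.py -.19 .075 .245 78.4
```

```text
panel now [-3.034e-01 -3.000e-04] [0.4262 0.1547 0.1089] w 0.0115 F [ 0.2  0.3 -1.7] t 15.95
[0.3752 0.281 ] t [ 118.5  -66.8 -136.3] w [  0.1   0.1 -86. ]
```

>>> {"fn": "jog_arm", "kwargs": {
  "motion": [
    {"tx": 0, "ty": 0, "tz": -0.01, "wx": 0, "wy": 0, "wz": 0},
    {"tx": 0, "ty": 0, "tz": -0.03, "wx": 0, "wy": 0, "wz": 0},
    {"tx": 0, "ty": 0, "tz": -0.055, "wx": 0, "wy": 0, "wz": -3},
    {"tx": 0, "ty": 0, "tz": -0.08, "wx": 0, "wy": 0, "wz": -8},
    {"tx": 0, "ty": 0, "tz": -0.105, "wx": 0, "wy": 0, "wz": -15},
    {"tx": 0, "ty": 0, "tz": -0.125, "wx": 0, "wy": 0, "wz": -22},
    {"tx": 0, "ty": 0, "tz": -0.135, "wx": 0, "wy": 0, "wz": -29},
    {"tx": 0, "ty": 0, "tz": -0.137, "wx": 0, "wy": 0, "wz": -35}
  ]
}}

```text
clock: 16.95
position: [0.4256, 0.1547, 0.247]
ee_rot: [1.625, 2.685, 0.004]
ft_force: [-0.4, 0.2, -3.2]
gripper_width: 0.0116
```

```bash
python3 pn.py -.19 .075 .245 78.4
python3 - <<'E'
from h import *
s=cam("side"); crop(s,"g7s.png",210,100,350,260,4)
E
```

```text
panel now [-3.036e-01  2.000e-04] [0.4256 0.1547 0.247 ] w 0.0116 F [-0.4  0.2 -3.2] t 16.95
[0.3752 0.281 ] t [135.3  13.9   1.9] w [  0.1   0.1 -50.8]
```

View pics/g7s.png

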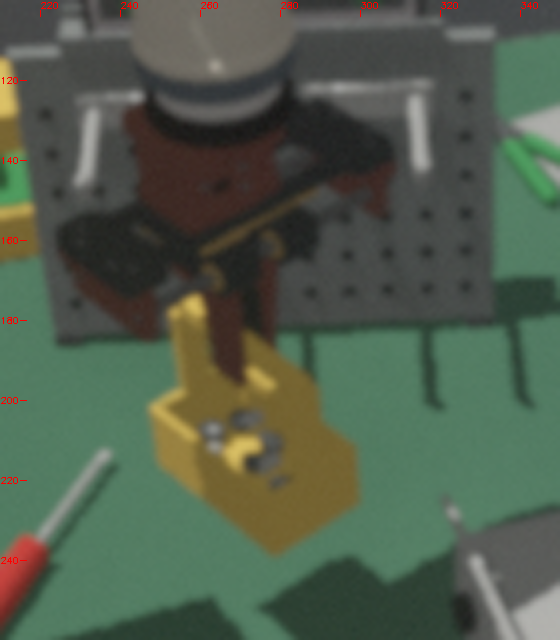

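>>> {"fn": "jog_arm", "kwargs": {
  "motion": [
    {"tx": 0.01, "ty": 0, "tz": 0, "wx": 0, "wy": 0, "wz": -7},
    {"tx": 0.025, "ty": 0, "tz": 0, "wx": 0, "wy": 0, "wz": -15},
    {"tx": 0.045, "ty": 0.003, "tz": 0, "wx": 0, "wy": 0, "wz": -24},
    {"tx": 0.07, "ty": 0.006, "tz": 0, "wx": 0, "wy": 0, "wz": -33},
    {"tx": 0.095, "ty": 0.01, "tz": 0.001, "wx": 0, "wy": 0, "wz": -41},
    {"tx": 0.118, "ty": 0.012, "tz": 0.002, "wx": 0, "wy": 0, "wz": -47},
    {"tx": 0.132, "ty": 0.014, "tz": 0.002, "wx": 0, "wy": 0, "wz": -50.8},
    {"tx": 0.135, "ty": 0.014, "tz": 0.002, "wx": 0, "wy": 0, "wz": -50.8}
  ]
}}

```text
clock: 18.0
position: [0.3745, 0.2808, 0.2447]
ee_rot: [0.31, 3.123, 0.001]
ft_force: [-0.1, 0.0, -3.7]
gripper_width: 0.0115
```

>>> {"fn": "jog_arm", "kwargs": {
  "motion": [
    {"tx": 0, "ty": 0, "tz": 0, "wx": 0, "wy": 0, "wz": 0}
  ]
}}

```text
clock: 18.12
position: [0.3744, 0.2805, 0.2447]
ee_rot: [0.312, 3.123, -0.0]
ft_force: [0.2, 0.2, -3.5]
gripper_width: 0.0116
```

```bash
python3 pn.py -.083 .075 .245 78.4
python3 - <<'E'
from h import *
s=cam("side"); crop(s,"g8s.png",190,90,350,250,4);t=cam("top"); crop(t,"g8t.png",90,180,260,340,4)
E
```

```text
panel now [-0.1906  0.0757] [0.3744 0.2805 0.2447] w 0.0116 F [ 0.2  0.2 -3.5] t 18.12
[0.3967 0.3858] t [ -1.1 107.6  -0.3] w [0.  0.2 0.2]
```

View pics/g8s.png

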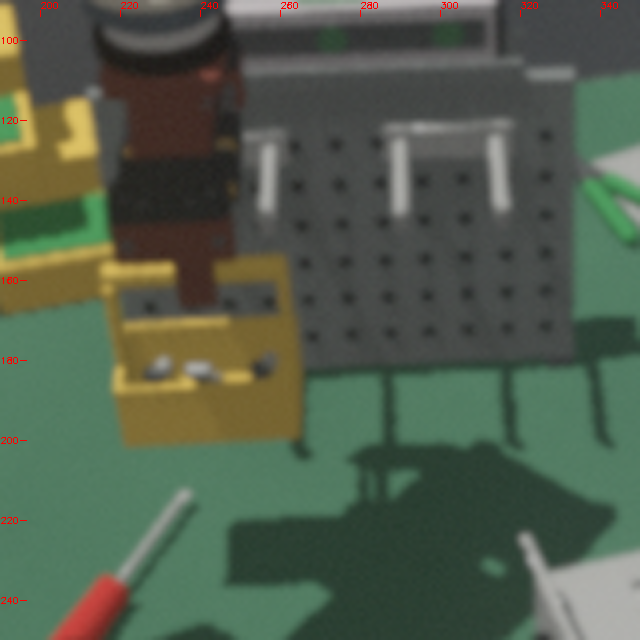

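View pics/g8t.png

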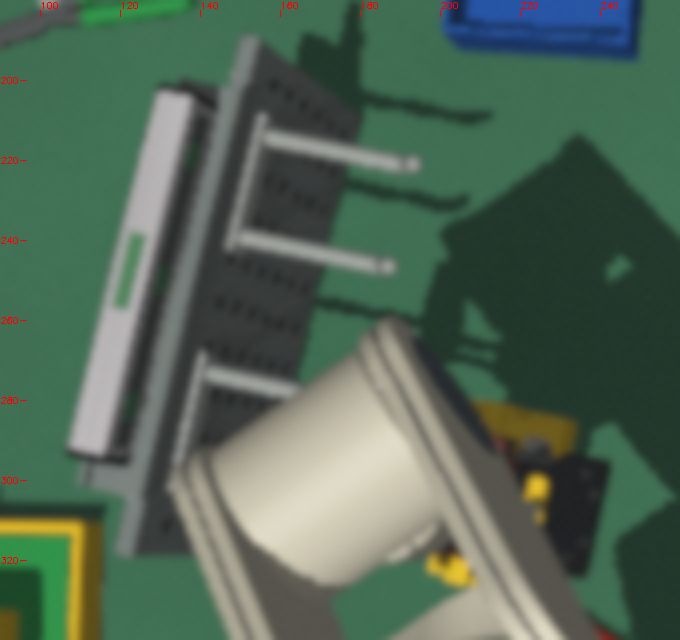

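>>> {"fn": "jog_arm", "kwargs": {
  "motion": [
    {"tx": 0, "ty": 0.01, "tz": 0, "wx": 0, "wy": 0, "wz": 0},
    {"tx": 0, "ty": 0.028, "tz": 0, "wx": 0, "wy": 0, "wz": 0},
    {"tx": -0.001, "ty": 0.048, "tz": 0, "wx": 0, "wy": 0, "wz": 0},
    {"tx": -0.001, "ty": 0.068, "tz": 0, "wx": 0, "wy": 0, "wz": 0},
    {"tx": -0.001, "ty": 0.086, "tz": 0, "wx": 0, "wy": 0, "wz": 0},
    {"tx": -0.001, "ty": 0.1, "tz": 0, "wx": 0, "wy": 0, "wz": 0},
    {"tx": -0.001, "ty": 0.107, "tz": 0, "wx": 0, "wy": 0, "wz": 0},
    {"tx": -0.001, "ty": 0.1075, "tz": 0, "wx": 0, "wy": 0, "wz": 0}
  ]
}}

```text
clock: 19.23
position: [0.3967, 0.3857, 0.2446]
ee_rot: [0.312, 3.123, -0.0]
ft_force: [-0.5, 1.1, -2.6]
gripper_width: 0.0115
```

>>> {"fn": "jog_arm", "kwargs": {
  "motion": [
    {"tx": 0, "ty": 0, "tz": 0, "wx": 0, "wy": 0, "wz": 0}
  ]
}}

```text
clock: 19.35
position: [0.3966, 0.3852, 0.2445]
ee_rot: [0.312, 3.124, -0.001]
ft_force: [-0.0, -0.5, -4.1]
gripper_width: 0.0117
```

```bash
python3 pn.py -.083 .075 .213 78.4
python3 - <<'E'
from h import *
s=cam("side"); crop(s,"g9s.png",190,70,350,210,4)
E
```

```text
panel now [-0.0836  0.0751] [0.3966 0.3852 0.2445] w 0.0117 F [-0.  -0.5 -4.1] t 19.35
[0.3967 0.3858] t [ 0.   0.6 31.5] w [-0.   0.1  0.2]
```

View pics/g9s.png

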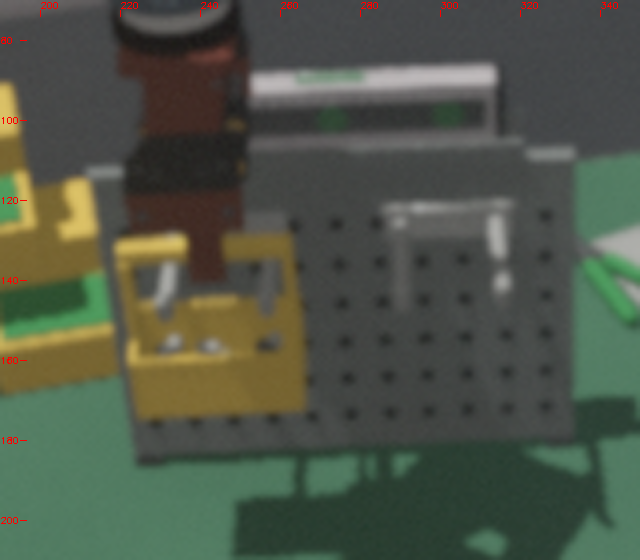

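Both prongs show through the window under the bar, so I lower.

>>> {"fn": "jog_arm", "kwargs": {
  "motion": [
    {"tx": 0, "ty": 0.001, "tz": 0.006, "wx": 0, "wy": 0, "wz": 0},
    {"tx": 0, "ty": 0.001, "tz": 0.014, "wx": 0, "wy": 0, "wz": 0},
    {"tx": 0, "ty": 0.001, "tz": 0.021, "wx": 0, "wy": 0, "wz": 0},
    {"tx": 0, "ty": 0.001, "tz": 0.026, "wx": 0, "wy": 0, "wz": 0},
    {"tx": 0, "ty": 0.001, "tz": 0.029, "wx": 0, "wy": 0, "wz": 0},
    {"tx": 0, "ty": 0.001, "tz": 0.03, "wx": 0, "wy": 0, "wz": 0},
    {"tx": 0, "ty": 0.001, "tz": 0.03, "wx": 0, "wy": 0, "wz": 0}
  ]
}}

```text
clock: 20.27
position: [0.3969, 0.3862, 0.2146]
ee_rot: [0.312, 3.123, -0.001]
ft_force: [-0.1, 0.8, -3.0]
gripper_width: 0.0123
```

>>> {"fn": "jog_arm", "kwargs": {
  "motion": [
    {"tx": 0, "ty": 0, "tz": 0.001, "wx": 0, "wy": 0, "wz": 0},
    {"tx": 0, "ty": 0, "tz": 0.0015, "wx": 0, "wy": 0, "wz": 0}
  ]
}}

```text
clock: 20.52
position: [0.3971, 0.3864, 0.2133]
ee_rot: [0.312, 3.123, -0.0]
ft_force: [0.3, -1.1, 0.6]
gripper_width: 0.0117
```

>>> {"fn": "jog_arm", "kwargs": {
  "motion": [
    {"tx": 0, "ty": 0, "tz": 0, "wx": 0, "wy": 0, "wz": 0},
    {"tx": 0, "ty": 0, "tz": 0, "wx": 0, "wy": 0, "wz": 0},
    {"tx": 0, "ty": 0, "tz": 0, "wx": 0, "wy": 0, "wz": 0},
    {"tx": 0, "ty": 0, "tz": 0, "wx": 0, "wy": 0, "wz": 0}
  ],
  "jaw": 0.3
}}

```text
clock: 21.02
position: [0.3971, 0.3864, 0.2134]
ee_rot: [0.312, 3.123, 0.0]
ft_force: [-0.4, 0.0, -0.3]
gripper_width: 0.0306
```

>>> {"fn": "jog_arm", "kwargs": {
  "motion": [
    {"tx": 0, "ty": 0, "tz": -0.015, "wx": 0, "wy": 0, "wz": 0},
    {"tx": 0, "ty": 0, "tz": -0.035, "wx": 0, "wy": 0, "wz": 0},
    {"tx": 0, "ty": 0, "tz": -0.08, "wx": 0, "wy": 0, "wz": 0},
    {"tx": 0, "ty": -0.03, "tz": -0.12, "wx": 0, "wy": 0, "wz": 0},
    {"tx": 0, "ty": -0.08, "tz": -0.13, "wx": 0, "wy": 0, "wz": 5},
    {"tx": 0, "ty": -0.13, "tz": -0.13, "wx": 0, "wy": 0, "wz": 12},
    {"tx": 0, "ty": -0.18, "tz": -0.13, "wx": 0, "wy": 0, "wz": 20},
    {"tx": 0, "ty": -0.23, "tz": -0.13, "wx": 0, "wy": 0, "wz": 30}
  ]
}}

```text
clock: 22.02
position: [0.3507, 0.1597, 0.3445]
ee_rot: [1.116, 2.932, 0.003]
ft_force: [0.3, -0.2, 0.2]
gripper_width: 0.0309
```

```bash
python3 go.py .425 -.0858 .25 -7
python3 - <<'E'
from h import *
s=cam("side"); crop(s,"g10s.png",190,70,350,210,4); t=cam("top"); crop(t,"g10t.png",90,180,260,340,4)
E
```

```text
now [0.3507 0.1597 0.3445] head 48.3 tilt [ 0.005  0.    -1.   ] t 22.02 w 0.0309 F [ 0.3 -0.2  0.2] q [ 0.4  -0.08  2.   -0.    1.22 -0.44]
t [-218.4 -134.2   94.8] w [ 0.3  0.1 55.3]
```

View pics/g10s.png

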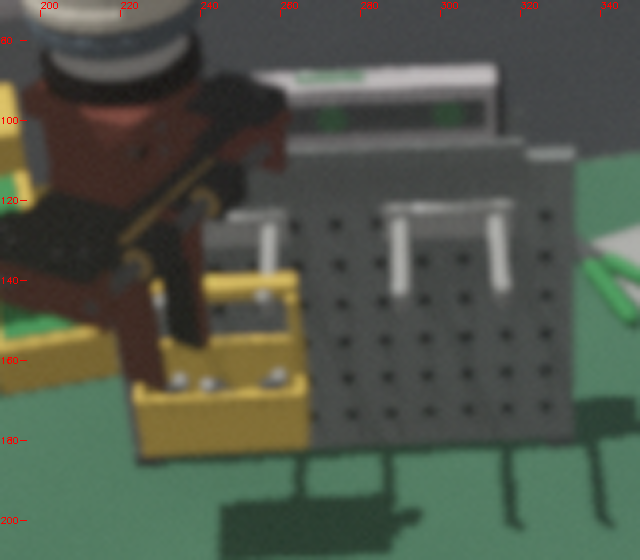

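View pics/g10t.png

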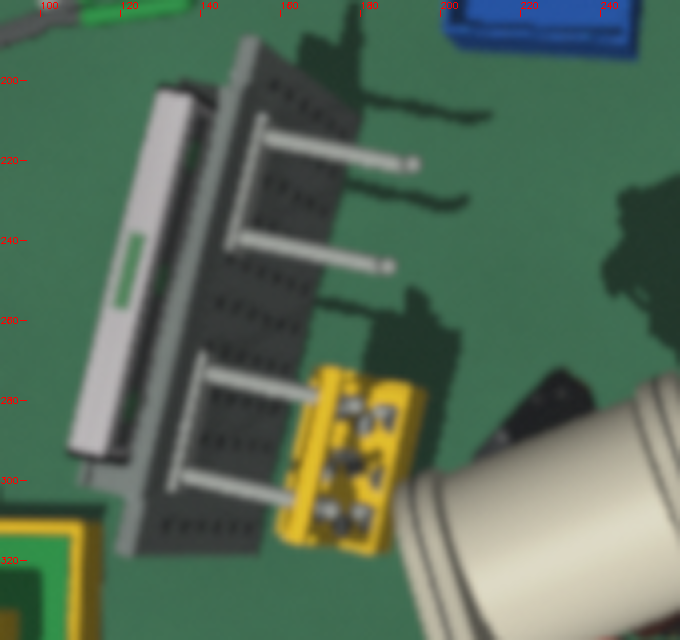

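Caddy 1 hangs level on the nearer hook, at top pixel about (175,295). Now caddy 2.

>>> {"fn": "jog_arm", "kwargs": {
  "motion": [
    {"tx": -0.03, "ty": -0.02, "tz": 0.01, "wx": 0, "wy": 0, "wz": 8},
    {"tx": -0.065, "ty": -0.04, "tz": 0.03, "wx": 0, "wy": 0, "wz": 16},
    {"tx": -0.1, "ty": -0.06, "tz": 0.05, "wx": 0, "wy": 0, "wz": 24},
    {"tx": -0.135, "ty": -0.085, "tz": 0.07, "wx": 0, "wy": 0, "wz": 32},
    {"tx": -0.17, "ty": -0.105, "tz": 0.09, "wx": 0, "wy": 0, "wz": 40},
    {"tx": -0.2, "ty": -0.123, "tz": 0.11, "wx": 0, "wy": 0, "wz": 48},
    {"tx": -0.218, "ty": -0.134, "tz": 0.13, "wx": 0, "wy": 0, "wz": 55},
    {"tx": -0.218, "ty": -0.134, "tz": 0.135, "wx": 0, "wy": 0, "wz": 55.3}
  ],
  "jaw": 0
}}

```text
clock: 23.12
position: [0.4243, -0.0879, 0.2093]
ee_rot: [2.353, 2.078, 0.003]
ft_force: [-0.3, -0.4, 0.4]
gripper_width: 0.0436
```

>>> {"fn": "jog_arm", "kwargs": {
  "motion": [
    {"tx": 0, "ty": 0, "tz": 0, "wx": 0, "wy": 0, "wz": 0}
  ]
}}

```text
clock: 23.25
position: [0.4244, -0.0872, 0.2096]
ee_rot: [2.351, 2.081, 0.003]
ft_force: [-0.3, 0.2, -0.2]
gripper_width: 0.0439
```

```bash
python3 go.py .425 -.0858 .109 -7
python3 - <<'E'
from h import *
s=cam("side"); crop(s,"g11s.png",240,210,360,370,4)
E
```

```text
now [ 0.4244 -0.0872  0.2096] head -7.0 tilt [ 0.003 -0.    -1.   ] t 23.25 w 0.0439 F [-0.3  0.2 -0.2] q [-0.23  0.19  2.07  0.    0.89 -0.11]
t [1.400e+00 1.000e-01 1.006e+02] w [ 0.2 -0.   0. ]
```

View pics/g11s.png

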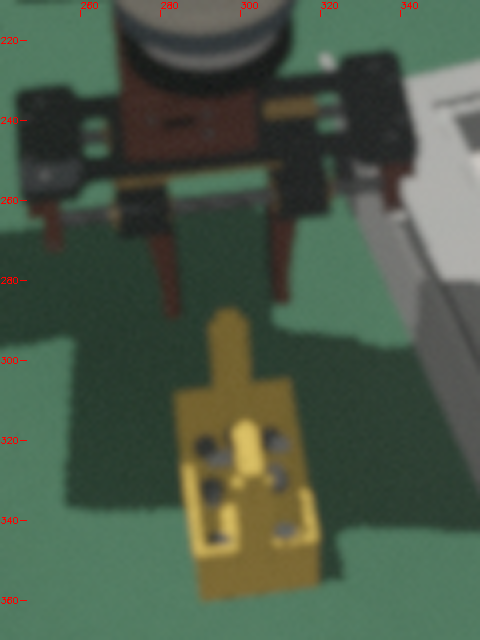

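>>> {"fn": "jog_arm", "kwargs": {
  "motion": [
    {"tx": 0.001, "ty": 0, "tz": 0.025, "wx": 0, "wy": 0, "wz": 0},
    {"tx": 0.001, "ty": 0, "tz": 0.055, "wx": 0, "wy": 0, "wz": 0},
    {"tx": 0.001, "ty": 0, "tz": 0.08, "wx": 0, "wy": 0, "wz": 0},
    {"tx": 0.001, "ty": 0, "tz": 0.095, "wx": 0, "wy": 0, "wz": 0},
    {"tx": 0.001, "ty": 0, "tz": 0.1, "wx": 0, "wy": 0, "wz": 0},
    {"tx": 0.001, "ty": 0, "tz": 0.1, "wx": 0, "wy": 0, "wz": 0}
  ]
}}

```text
clock: 24.05
position: [0.4256, -0.0858, 0.1104]
ee_rot: [2.348, 2.082, 0.005]
ft_force: [0.2, 0.9, 0.6]
gripper_width: 0.0444
```

>>> {"fn": "jog_arm", "kwargs": {
  "motion": [
    {"tx": 0, "ty": 0, "tz": 0, "wx": 0, "wy": 0, "wz": 0},
    {"tx": 0, "ty": 0, "tz": 0, "wx": 0, "wy": 0, "wz": 0},
    {"tx": 0, "ty": 0, "tz": 0, "wx": 0, "wy": 0, "wz": 0},
    {"tx": 0, "ty": 0, "tz": 0, "wx": 0, "wy": 0, "wz": 0},
    {"tx": 0, "ty": 0, "tz": 0, "wx": 0, "wy": 0, "wz": 0}
  ],
  "jaw": 1,
  "newtons": 40
}}

```text
clock: 24.68
position: [0.426, -0.0859, 0.1106]
ee_rot: [2.348, 2.082, 0.005]
ft_force: [1.1, -0.2, 1.9]
gripper_width: 0.0115
```

```bash
python3 pn.py -.24 -.075 .247 78.4
python3 - <<'E'
from h import *
s=cam("side"); crop(s,"g12s.png",240,210,360,370,4)
E
```

```text
panel now [-0.5392 -0.0485] [ 0.426  -0.0859  0.1106] w 0.0115 F [ 1.1 -0.2  1.9] t 24.68
[0.5121 0.2018] t [ 296.    51.8 -136.2] w [  0.2   0.2 -85.3]
```

View pics/g12s.png

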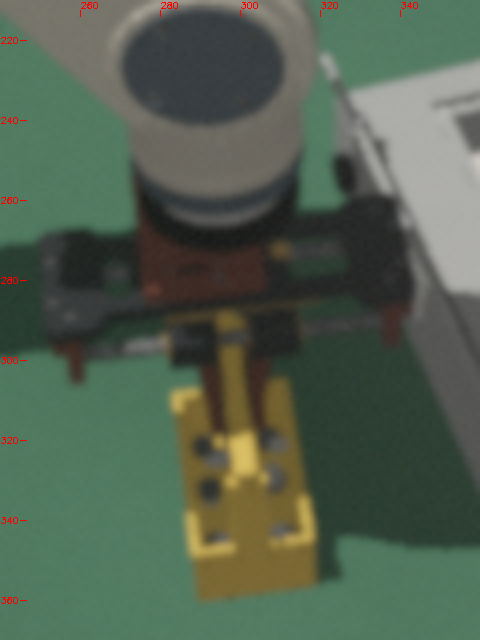

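>>> {"fn": "jog_arm", "kwargs": {
  "motion": [
    {"tx": 0, "ty": 0, "tz": -0.01, "wx": 0, "wy": 0, "wz": 0},
    {"tx": 0, "ty": 0, "tz": -0.03, "wx": 0, "wy": 0, "wz": 0},
    {"tx": 0, "ty": 0, "tz": -0.055, "wx": 0, "wy": 0, "wz": 0},
    {"tx": 0.01, "ty": 0, "tz": -0.085, "wx": 0, "wy": 0, "wz": -4},
    {"tx": 0.03, "ty": 0, "tz": -0.11, "wx": 0, "wy": 0, "wz": -10},
    {"tx": 0.055, "ty": 0.005, "tz": -0.13, "wx": 0, "wy": 0, "wz": -17},
    {"tx": 0.08, "ty": 0.01, "tz": -0.138, "wx": 0, "wy": 0, "wz": -24},
    {"tx": 0.105, "ty": 0.015, "tz": -0.138, "wx": 0, "wy": 0, "wz": -31}
  ]
}}

```text
clock: 25.72
position: [0.4525, 0.0174, 0.2496]
ee_rot: [1.7, 2.636, 0.004]
ft_force: [0.1, -0.7, -3.7]
gripper_width: 0.0118
```

```bash
python3 pn.py -.22 -.075 .247 78.4
```

```text
panel now [-0.4327 -0.0537] [0.4525 0.0174 0.2496] w 0.0118 F [ 0.1 -0.7 -3.7] t 25.73
[0.5161 0.2214] t [159.7 142.1   2.8] w [  0.2   0.3 -54.1]
```

>>> {"fn": "jog_arm", "kwargs": {
  "motion": [
    {"tx": 0.02, "ty": 0.018, "tz": 0, "wx": 0, "wy": 0, "wz": -7},
    {"tx": 0.042, "ty": 0.037, "tz": 0, "wx": 0, "wy": 0, "wz": -15},
    {"tx": 0.065, "ty": 0.058, "tz": 0, "wx": 0, "wy": 0, "wz": -23},
    {"tx": 0.09, "ty": 0.08, "tz": 0.001, "wx": 0, "wy": 0, "wz": -31},
    {"tx": 0.115, "ty": 0.102, "tz": 0.002, "wx": 0, "wy": 0, "wz": -39},
    {"tx": 0.138, "ty": 0.122, "tz": 0.003, "wx": 0, "wy": 0, "wz": -47},
    {"tx": 0.154, "ty": 0.137, "tz": 0.003, "wx": 0, "wy": 0, "wz": -53},
    {"tx": 0.16, "ty": 0.142, "tz": 0.003, "wx": 0, "wy": 0, "wz": -54}
  ]
}}

```text
clock: 26.72
position: [0.5155, 0.2224, 0.2466]
ee_rot: [0.317, 3.121, -0.001]
ft_force: [-0.6, -0.5, -3.7]
gripper_width: 0.0117
```

>>> {"fn": "jog_arm", "kwargs": {
  "motion": [
    {"tx": 0, "ty": 0, "tz": 0, "wx": 0, "wy": 0, "wz": 0}
  ]
}}

```text
clock: 26.85
position: [0.5149, 0.2221, 0.2463]
ee_rot: [0.319, 3.122, -0.002]
ft_force: [-0.4, -0.4, -3.1]
gripper_width: 0.0118
```

```bash
python3 pn.py -.14 -.075 .247 78.4  -.083 -.075 .247 78.4
python3 - <<'E'
from h import *
s=cam("side"); crop(s,"g13s.png",190,70,350,230,4)
E
```

```text
panel now [-0.2195 -0.0736] [0.5149 0.2221 0.2463] w 0.0118 F [-0.4 -0.4 -3.1] t 26.85
[0.5322 0.2998] t [-1.3 79.6 -0.8] w [-0.1  0.2 -0.1]
[0.5437 0.3556] t [ -1.3 136.6  -0.8] w [-0.1  0.2 -0.1]
```

View pics/g13s.png

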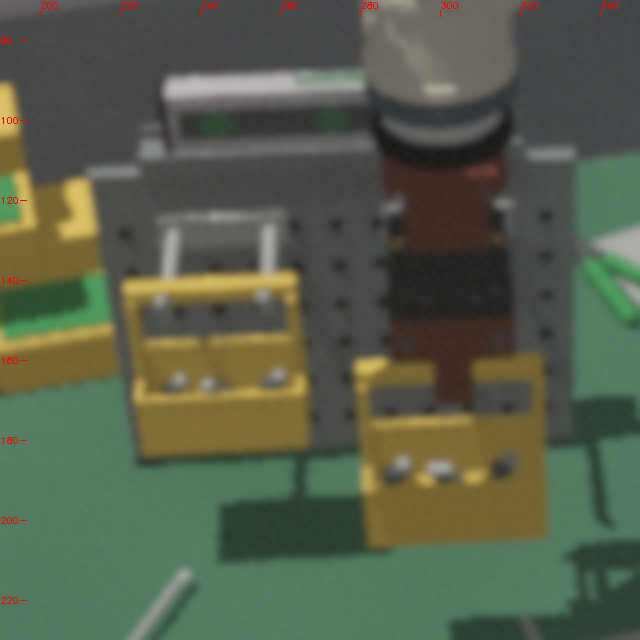

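Caddy 1 hangs properly. Caddy 2 is upright and lined up, so I move it in.

>>> {"fn": "jog_arm", "kwargs": {
  "motion": [
    {"tx": 0, "ty": 0.012, "tz": 0, "wx": 0, "wy": 0, "wz": 0},
    {"tx": 0, "ty": 0.034, "tz": 0, "wx": 0, "wy": 0, "wz": 0},
    {"tx": -0.001, "ty": 0.058, "tz": -0.001, "wx": 0, "wy": 0, "wz": 0},
    {"tx": -0.001, "ty": 0.082, "tz": -0.001, "wx": 0, "wy": 0, "wz": 0},
    {"tx": -0.001, "ty": 0.105, "tz": -0.001, "wx": 0, "wy": 0, "wz": 0},
    {"tx": -0.001, "ty": 0.124, "tz": -0.001, "wx": 0, "wy": 0, "wz": 0},
    {"tx": -0.001, "ty": 0.135, "tz": -0.001, "wx": 0, "wy": 0, "wz": 0},
    {"tx": -0.001, "ty": 0.137, "tz": -0.001, "wx": 0, "wy": 0, "wz": 0}
  ]
}}

```text
clock: 27.9
position: [0.5434, 0.3564, 0.2469]
ee_rot: [0.318, 3.122, -0.003]
ft_force: [-0.5, -0.7, -3.4]
gripper_width: 0.0117
```

>>> {"fn": "jog_arm", "kwargs": {
  "motion": [
    {"tx": 0, "ty": 0, "tz": 0, "wx": 0, "wy": 0, "wz": 0}
  ]
}}

```text
clock: 28.02
position: [0.5433, 0.3559, 0.2468]
ee_rot: [0.318, 3.123, -0.004]
ft_force: [-0.2, 0.2, -3.3]
gripper_width: 0.012
```

```bash
python3 pn.py -.083 -.075 .2148 78.4
python3 - <<'E'
from h import *
s=cam("side"); crop(s,"g14s.png",190,70,350,230,4)
E
```

```text
panel now [-0.0828 -0.0745] [0.5433 0.3559 0.2468] w 0.012 F [-0.2  0.2 -3.3] t 28.02
[0.5437 0.3556] t [-0.4 -0.2 32. ] w [-0.1  0.2 -0. ]
```

View pics/g14s.png

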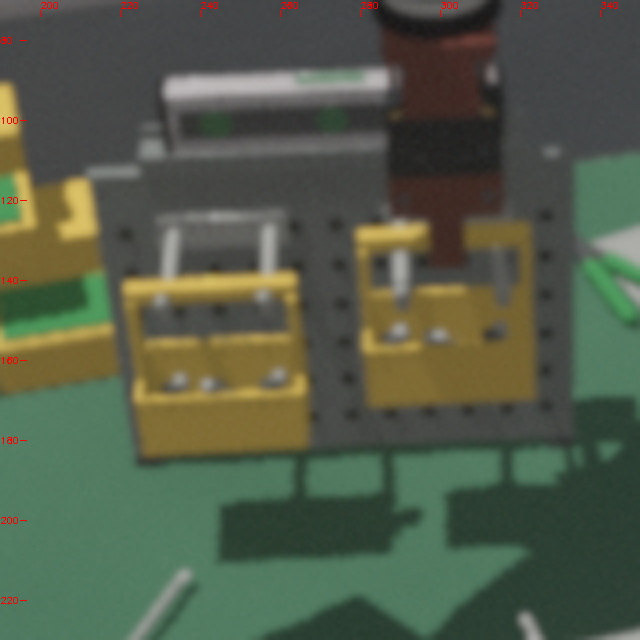

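>>> {"fn": "jog_arm", "kwargs": {
  "motion": [
    {"tx": 0, "ty": 0, "tz": 0.006, "wx": 0, "wy": 0, "wz": 0},
    {"tx": 0, "ty": 0, "tz": 0.014, "wx": 0, "wy": 0, "wz": 0},
    {"tx": 0, "ty": 0, "tz": 0.021, "wx": 0, "wy": 0, "wz": 0},
    {"tx": 0, "ty": 0, "tz": 0.026, "wx": 0, "wy": 0, "wz": 0},
    {"tx": 0, "ty": 0, "tz": 0.03, "wx": 0, "wy": 0, "wz": 0},
    {"tx": 0, "ty": 0, "tz": 0.032, "wx": 0, "wy": 0, "wz": 0},
    {"tx": 0, "ty": 0, "tz": 0.032, "wx": 0, "wy": 0, "wz": 0}
  ]
}}

```text
clock: 28.95
position: [0.5434, 0.3558, 0.2152]
ee_rot: [0.319, 3.122, -0.003]
ft_force: [-0.9, -0.4, -1.6]
gripper_width: 0.0117
```

>>> {"fn": "jog_arm", "kwargs": {
  "motion": [
    {"tx": 0, "ty": 0, "tz": 0.001, "wx": 0, "wy": 0, "wz": 0},
    {"tx": 0, "ty": 0, "tz": 0.001, "wx": 0, "wy": 0, "wz": 0}
  ]
}}

```text
clock: 29.2
position: [0.5434, 0.3558, 0.215]
ee_rot: [0.318, 3.122, -0.003]
ft_force: [-4.9, -3.0, 5.1]
gripper_width: 0.0116
```

>>> {"fn": "jog_arm", "kwargs": {
  "motion": [
    {"tx": 0, "ty": 0, "tz": 0, "wx": 0, "wy": 0, "wz": 0},
    {"tx": 0, "ty": 0, "tz": 0, "wx": 0, "wy": 0, "wz": 0},
    {"tx": 0, "ty": 0, "tz": 0, "wx": 0, "wy": 0, "wz": 0},
    {"tx": 0, "ty": 0, "tz": 0, "wx": 0, "wy": 0, "wz": 0}
  ],
  "jaw": 0.3
}}

```text
clock: 29.7
position: [0.5435, 0.3559, 0.215]
ee_rot: [0.319, 3.122, -0.003]
ft_force: [0.5, -0.0, -0.4]
gripper_width: 0.0311
```

>>> {"fn": "jog_arm", "kwargs": {
  "motion": [
    {"tx": 0, "ty": 0, "tz": -0.015, "wx": 0, "wy": 0, "wz": 0},
    {"tx": 0, "ty": 0, "tz": -0.035, "wx": 0, "wy": 0, "wz": 0},
    {"tx": 0, "ty": 0, "tz": -0.08, "wx": 0, "wy": 0, "wz": 0},
    {"tx": 0, "ty": -0.03, "tz": -0.12, "wx": 0, "wy": 0, "wz": 0},
    {"tx": 0, "ty": -0.08, "tz": -0.13, "wx": 0, "wy": 0, "wz": 5},
    {"tx": 0, "ty": -0.13, "tz": -0.13, "wx": 0, "wy": 0, "wz": 15},
    {"tx": 0, "ty": -0.18, "tz": -0.13, "wx": 0, "wy": 0, "wz": 25},
    {"tx": 0, "ty": -0.24, "tz": -0.13, "wx": 0, "wy": 0, "wz": 35}
  ]
}}

```text
clock: 30.7
position: [0.4946, 0.12, 0.3472]
ee_rot: [1.248, 2.876, 0.002]
ft_force: [0.2, -1.0, -1.0]
gripper_width: 0.0306
```

```bash
python3 - <<'E'
from h import *
s=cam("side"); crop(s,"g15s.png",190,70,350,230,4); t=cam("top"); crop(t,"g15t.png",90,180,260,340,4); 
cv2.imwrite("pics/g15.png",t["color"][:,:,::-1])
for o in covers(t): print(o)
E
python3 go.py .5604 -.305 .3 86
```

```text
(array([ 0.392 , -0.2772]), 14.9, array([0.085, 0.115]), array([427.9, 298.3], dtype=float32))
(array([ 0.4644, -0.4426]), -6.4, array([0.115, 0.084]), array([485. , 272.1], dtype=float32))
(array([ 0.5604, -0.305 ]), -4.0, array([0.115, 0.085]), array([436.1, 238.4], dtype=float32))
now [0.4937 0.1172 0.3472] head 42.9 tilt [ 0.005 -0.003 -1.   ] t 30.8 w 0.0312 F [-0.3  0.2 -0.9] q [ 0.21  0.13  1.78 -0.    1.23 -0.54]
t [-354.4 -238.7   48.8] w [ -0.    0.3 -43.1]
```

View pics/g15s.png

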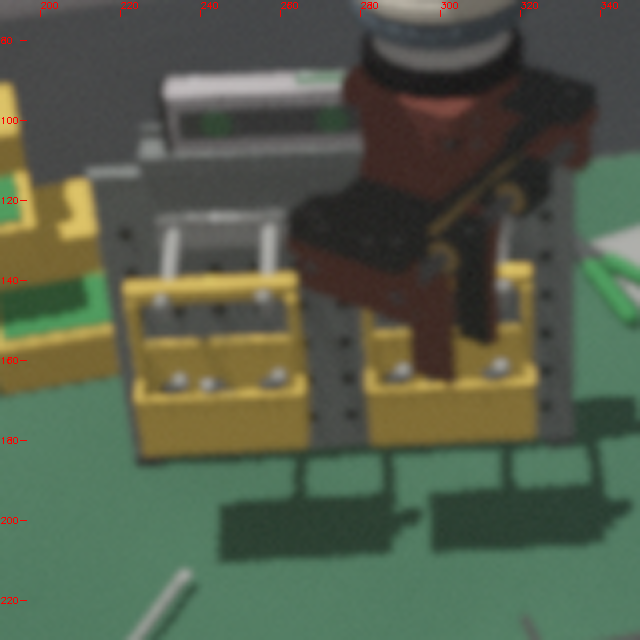

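View pics/g15.png

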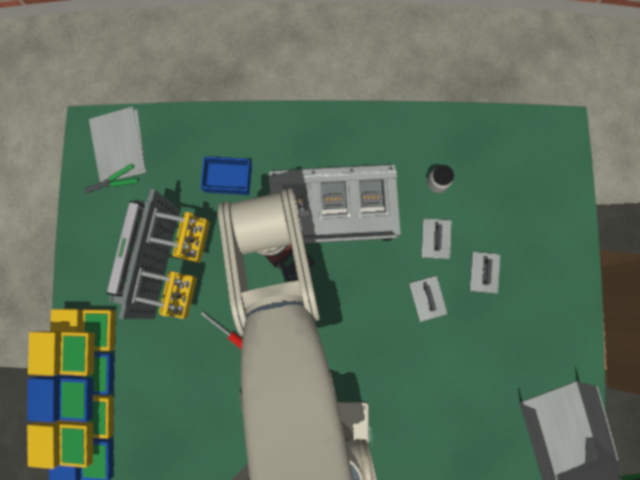

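Both caddies hang on their hooks, at top pixels (190,237) and (177,295). The covers haven't moved. I'll start with the one at (436,238).

>>> {"fn": "jog_arm", "kwargs": {
  "motion": [
    {"tx": -0.04, "ty": -0.025, "tz": 0, "wx": 0, "wy": 0, "wz": -5},
    {"tx": -0.09, "ty": -0.06, "tz": 0, "wx": 0, "wy": 0, "wz": -11},
    {"tx": -0.14, "ty": -0.095, "tz": 0.01, "wx": 0, "wy": 0, "wz": -18},
    {"tx": -0.19, "ty": -0.13, "tz": 0.02, "wx": 0, "wy": 0, "wz": -25},
    {"tx": -0.24, "ty": -0.165, "tz": 0.04, "wx": 0, "wy": 0, "wz": -31},
    {"tx": -0.29, "ty": -0.2, "tz": 0.06, "wx": 0, "wy": 0, "wz": -37},
    {"tx": -0.33, "ty": -0.225, "tz": 0.09, "wx": 0, "wy": 0, "wz": -42},
    {"tx": -0.354, "ty": -0.239, "tz": 0.12, "wx": 0, "wy": 0.3, "wz": -43}
  ],
  "jaw": 0
}}

```text
clock: 31.8
position: [0.5615, -0.3077, 0.2294]
ee_rot: [0.11, 3.137, -0.003]
ft_force: [-0.5, 0.1, 0.1]
gripper_width: 0.0437
```

>>> {"fn": "jog_arm", "kwargs": {
  "motion": [
    {"tx": 0, "ty": 0, "tz": 0, "wx": 0, "wy": 0, "wz": 0}
  ]
}}

```text
clock: 31.92
position: [0.5613, -0.3085, 0.2279]
ee_rot: [0.113, 3.139, -0.001]
ft_force: [-0.2, 1.0, 0.4]
gripper_width: 0.0441
```

```bash
python3 go.py .5604 -.305 .044 86
python3 - <<'E'
from h import *
s=cam("side"); crop(s,"g16s.png",310,290,460,450,4); t=cam("top"); c2=dict(t); 
for n,b,cm in (("top",(260,155,410,250),t),("side",(315,205,465,355),s)):
    k=5 if n=="top" else 4
    im=cm["color"].astype(float); im=np.clip((im-90)*255/110,0,255).astype(np.uint8); d=dict(cm); d["color"]=im
    crop(d,"enh2_"+n+".png",*b,k)
E
```

```text
now [ 0.5613 -0.3085  0.2279] head 85.9 tilt [ 0.    -0.001 -1.   ] t 31.93 w 0.0441 F [-0.2  1.   0.4] q [-0.52  0.46  1.6  -0.    1.08 -2.02]
t [  1.2   3.5 183.9] w [-0.   0.  -0.1]
```

View pics/g16s.png

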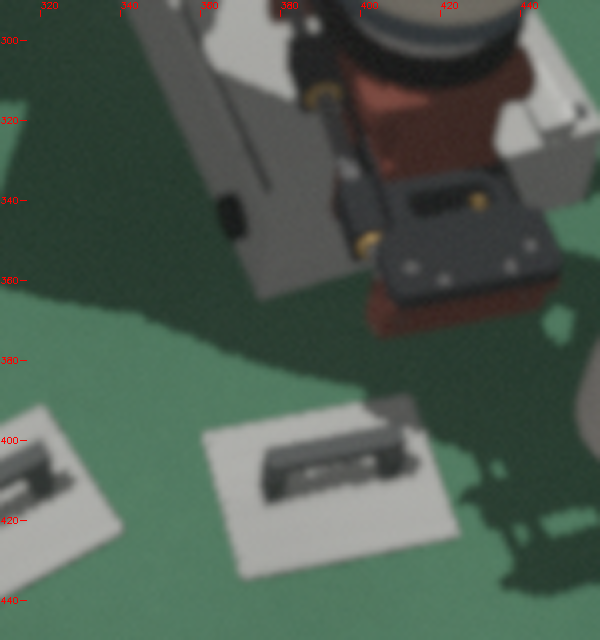

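View pics/enh2_top.png

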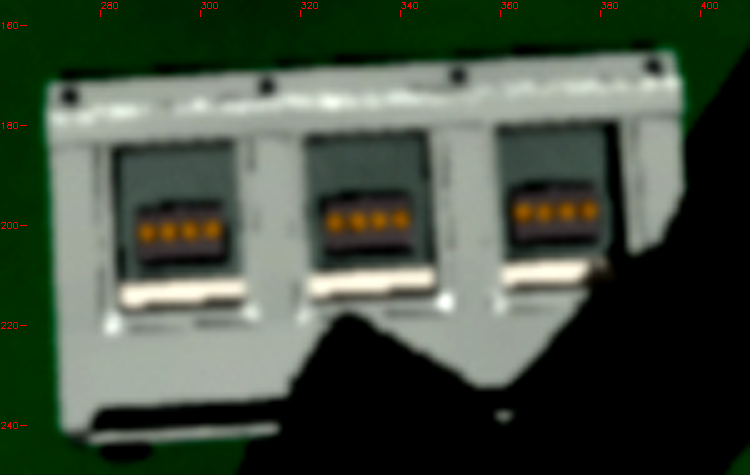

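View pics/enh2_side.png

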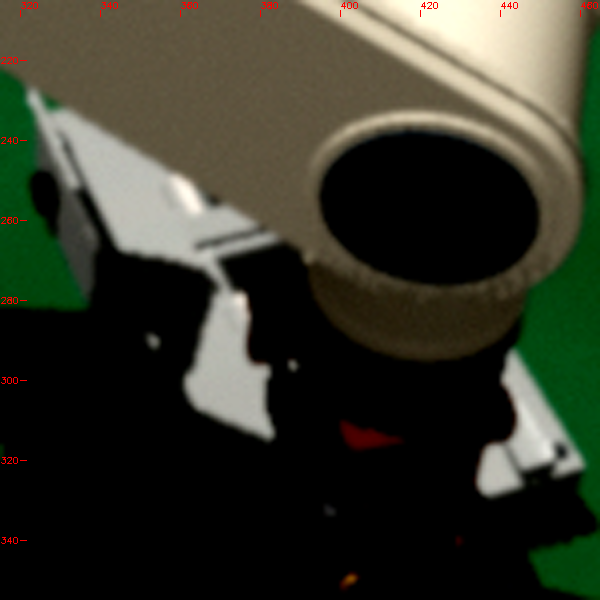

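Run:
```python
from h import *
t=cam("top"); s=cam("side")
def T(a,b): return np.array([260+a/5,155+b/5])
def S(a,b): return np.array([315+a/4,205+b/4])
obs=[(t,T(113,325),(-.0395,.1435,.064)),(t,T(251,312),(-.0395,.0665,.064)),(t,T(304,316),(-.0395,.0385,.064)),(t,T(445,302),(-.0395,-.0385,.064)),(t,T(500,305),(-.0395,-.0665,.064)),(t,T(637,292),(-.0395,-.1435,.064))]
# opening (z .064 top edge of ledge inner): side edges, y +-.0345 ; compare columns mid-height
p,e=fit(obs,[.65,0,0]); print("top",p,np.degrees(p[2])); print(e.round(1).tolist())
obs+=[(s,S(243,568),(-.0965,-.1725,.07)),(s,S(132,125),(-.0435,.1475,.07)),(s,S(265,385),(-.0435,-.0625,.07))]
p,e=fit(obs,[.65,0,0]); print("both",p,np.degrees(p[2])); print(e.round(1).tolist())
# white near strips' ends & lip-edge
q=onz(t,[T(115,143),T(240,140),T(305,135),T(430,132),T(497,126),T(605,122)],.083); print(q.round(4)); k=np.polyfit(q[:,1],q[:,0],1);print("lip yaw",np.degrees(-np.arctan(k[0])))
```

```text
top [ 0.64992017 -0.0155986   0.06149985] 3.5236816916446316
[[-0.5, -0.1], [0.3, 0.8], [0.0, -0.6], [0.2, 0.5], [-0.5, -0.8], [0.4, 0.2]]
both [ 0.64979524 -0.01717266  0.05080244] 2.9107656039927945
[[-0.1, -0.6], [0.7, 0.6], [0.4, -0.7], [0.7, 0.7], [-0.0, -0.4], [0.8, 0.8], [0.9, -0.7], [-0.4, -0.9], [-0.9, -1.7]]
[[ 0.6978  0.1225  0.083 ]
 [ 0.6994  0.055   0.083 ]
 [ 0.7021  0.02    0.083 ]
 [ 0.7039 -0.0475  0.083 ]
 [ 0.7073 -0.0837  0.083 ]
 [ 0.7098 -0.1423  0.083 ]]
lip yaw 2.67360084351776
```

>>> {"fn": "jog_arm", "kwargs": {
  "motion": [
    {"tx": 0.001, "ty": 0.0035, "tz": 0.04, "wx": 0, "wy": 0, "wz": 0},
    {"tx": 0.001, "ty": 0.0035, "tz": 0.09, "wx": 0, "wy": 0, "wz": 0},
    {"tx": 0.001, "ty": 0.0035, "tz": 0.135, "wx": 0, "wy": 0, "wz": 0},
    {"tx": 0.001, "ty": 0.0035, "tz": 0.165, "wx": 0, "wy": 0, "wz": 0},
    {"tx": 0.001, "ty": 0.0035, "tz": 0.182, "wx": 0, "wy": 0, "wz": 0},
    {"tx": 0.001, "ty": 0.0035, "tz": 0.186, "wx": 0, "wy": 0, "wz": 0},
    {"tx": 0.001, "ty": 0.0035, "tz": 0.186, "wx": 0, "wy": 0, "wz": 0}
  ]
}}

```text
clock: 33.0
position: [0.5634, -0.304, 0.0466]
ee_rot: [0.108, 3.133, -0.006]
ft_force: [-0.9, 0.3, 0.5]
gripper_width: 0.0439
```

```bash
python3 go.py .5604 -.305 .042 86
python3 - <<'E'
from h import *
s=cam("side"); crop(s,"g17s.png",330,310,460,450,4)
E
```

```text
now [ 0.5634 -0.304   0.0466] head 86.0 tilt [ 0.006 -0.004 -1.   ] t 33.0 w 0.0439 F [-0.9  0.3  0.5] q [-0.51  0.7   1.69 -0.    0.75 -2.01]
t [ 3.  -1.2  4.5] w [-0.2  0.4  0. ]
```

View pics/g17s.png

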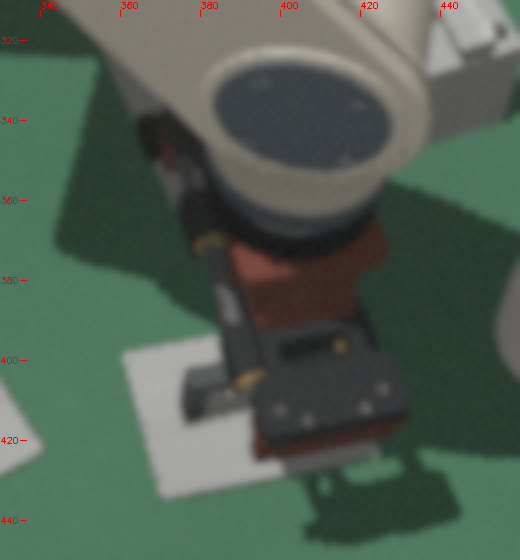

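>>> {"fn": "jog_arm", "kwargs": {
  "motion": [
    {"tx": 0.003, "ty": -0.001, "tz": 0.0045, "wx": -0.2, "wy": 0.4, "wz": 0},
    {"tx": 0.003, "ty": -0.001, "tz": 0.0045, "wx": -0.2, "wy": 0.4, "wz": 0},
    {"tx": 0.003, "ty": -0.001, "tz": 0.0045, "wx": -0.2, "wy": 0.4, "wz": 0}
  ]
}}

```text
clock: 33.42
position: [0.5605, -0.3051, 0.0425]
ee_rot: [0.109, 3.139, -0.001]
ft_force: [-0.6, -0.3, 0.2]
gripper_width: 0.0438
```

>>> {"fn": "jog_arm", "kwargs": {
  "motion": [
    {"tx": 0, "ty": 0, "tz": 0, "wx": 0, "wy": 0, "wz": 0},
    {"tx": 0, "ty": 0, "tz": 0, "wx": 0, "wy": 0, "wz": 0},
    {"tx": 0, "ty": 0, "tz": 0, "wx": 0, "wy": 0, "wz": 0},
    {"tx": 0, "ty": 0, "tz": 0, "wx": 0, "wy": 0, "wz": 0},
    {"tx": 0, "ty": 0, "tz": 0, "wx": 0, "wy": 0, "wz": 0}
  ],
  "jaw": 1,
  "newtons": 50
}}

```text
clock: 34.05
position: [0.5606, -0.3052, 0.0425]
ee_rot: [0.109, 3.139, -0.001]
ft_force: [0.0, -0.3, -0.2]
gripper_width: 0.0112
```

```bash
cat > hs.py <<'E'
import sys
from h import *
from go import rel
HP=np.array([.650,-.0163]); HY=2.9
a=np.radians(HY); HX=np.array([np.cos(a),np.sin(a)]); HYv=np.array([-np.sin(a),np.cos(a)])
def hw(x,y): return HP+HX*x+HYv*y
if __name__=="__main__":
    v=list(map(float,sys.argv[1:])); o=r.get_obs(); d=o["position"][:2]-HP
    R0=Ro.from_rotvec(o["ee_rot"]).as_matrix()
    print("housing now",(d@HX).round(4),(d@HYv).round(4),o["position"].round(4),"head",np.degrees(np.arctan2(R0[1,1],R0[0,1])).round(1),"tilt",R0[:,2].round(3),"w",round(o["gripper_width"],4),"F",o["ft_force"].round(1),"M",o["wrist_torque"].round(2),"t",round(o["clock"],2))
    for i in range(0,len(v),3):
        q=hw(v[i],v[i+1]); dd,w=rel(*q,v[i+2],90+HY); print(q.round(4),"t",(dd*1000).round(1),"w",w.round(1))
E
python3 hs.py -.02 -.105 .18
```

```text
housing now -0.1039 -0.284 [ 0.5606 -0.3052  0.0425] head 86.0 tilt [ 0.001 -0.    -1.   ] w 0.0112 F [ 0.  -0.3 -0.2] M [-0.07  0.05 -0.05] t 34.05
[ 0.6353 -0.1222] t [ -62.   187.7 -137.6] w [-0.   0.  -6.9]
```

>>> {"fn": "jog_arm", "kwargs": {
  "motion": [
    {"tx": 0, "ty": 0, "tz": -0.02, "wx": 0, "wy": 0, "wz": 0},
    {"tx": 0, "ty": 0, "tz": -0.06, "wx": 0, "wy": 0, "wz": 0},
    {"tx": 0, "ty": 0.005, "tz": -0.11, "wx": 0, "wy": 0, "wz": -1},
    {"tx": -0.01, "ty": 0.04, "tz": -0.14, "wx": 0, "wy": 0, "wz": -3},
    {"tx": -0.03, "ty": 0.085, "tz": -0.142, "wx": 0, "wy": 0, "wz": -5},
    {"tx": -0.045, "ty": 0.13, "tz": -0.14, "wx": 0, "wy": 0, "wz": -7},
    {"tx": -0.058, "ty": 0.17, "tz": -0.138, "wx": 0, "wy": 0, "wz": -7},
    {"tx": -0.062, "ty": 0.188, "tz": -0.138, "wx": 0, "wy": 0, "wz": -7}
  ]
}}

```text
clock: 35.05
position: [0.6358, -0.1197, 0.1813]
ee_rot: [-0.086, 3.14, -0.001]
ft_force: [-0.1, -0.5, -2.7]
gripper_width: 0.0113
```

>>> {"fn": "jog_arm", "kwargs": {
  "motion": [
    {"tx": 0, "ty": 0, "tz": 0, "wx": 0, "wy": 0, "wz": 0}
  ]
}}

```text
clock: 35.17
position: [0.6358, -0.1189, 0.1818]
ee_rot: [-0.089, 3.14, -0.001]
ft_force: [0.4, -0.2, -2.9]
gripper_width: 0.012
```

```bash
python3 hs.py -.02 -.105 .125
python3 - <<'E'
from h import *
s=cam("side"); crop(s,"g18s.png",320,210,470,360,4); t=cam("top"); crop(t,"g18t.png",310,140,410,250,5)
E
```

```text
housing now -0.0194 -0.1017 [ 0.6358 -0.1189  0.1818] head 93.3 tilt [ 0.001 -0.001 -1.   ] w 0.012 F [ 0.4 -0.2 -2.9] M [0.08 0.03 0.03] t 35.17
[ 0.6353 -0.1222] t [ 0.6 -3.2 56.8] w [-0.   0.   0.4]
```

View pics/g18s.png

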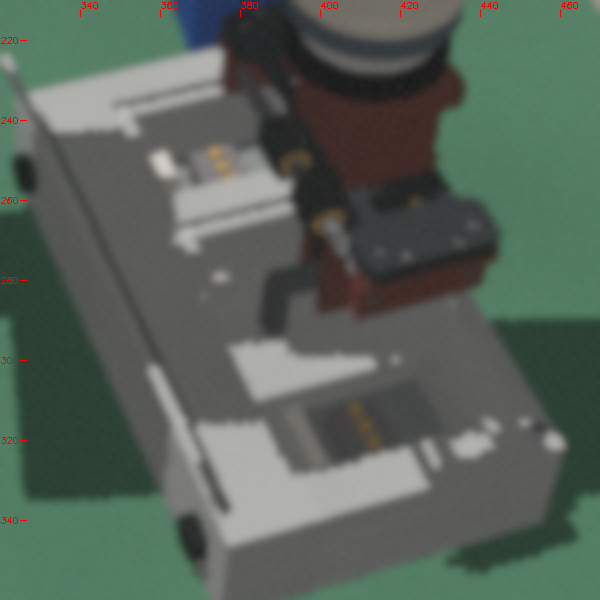

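View pics/g18t.png

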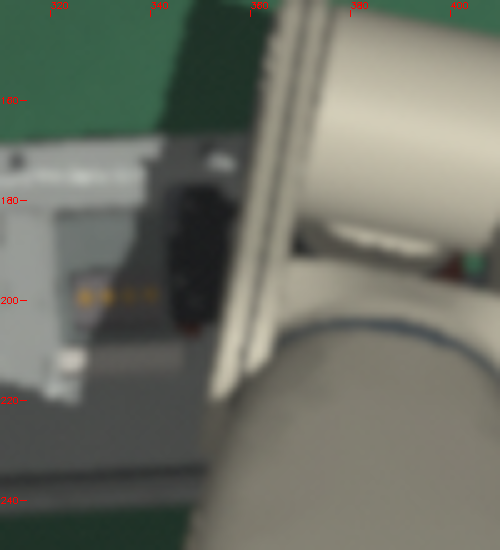

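>>> {"fn": "jog_arm", "kwargs": {
  "motion": [
    {"tx": 0.0005, "ty": -0.003, "tz": 0.015, "wx": 0, "wy": 0, "wz": 0.4},
    {"tx": 0.0005, "ty": -0.003, "tz": 0.035, "wx": 0, "wy": 0, "wz": 0.4},
    {"tx": 0.0005, "ty": -0.003, "tz": 0.053, "wx": 0, "wy": 0, "wz": 0.4},
    {"tx": 0.0005, "ty": -0.003, "tz": 0.063, "wx": 0, "wy": 0, "wz": 0.4},
    {"tx": 0.0005, "ty": -0.003, "tz": 0.065, "wx": 0, "wy": 0, "wz": 0.4},
    {"tx": 0.0005, "ty": -0.003, "tz": 0.065, "wx": 0, "wy": 0, "wz": 0.4}
  ]
}}

```text
clock: 36.02
position: [0.6355, -0.1234, 0.1169]
ee_rot: [-0.075, 3.139, -0.001]
ft_force: [-0.8, -0.8, -2.5]
gripper_width: 0.0116
```

```bash
python3 hs.py -.01 -.105 .1155 .0135 -.105 .1155
python3 - <<'E'
from h import *
from hs import hw
s=cam("side"); crop(s,"g19s.png",350,250,470,360,6)
# expected pixel of cover corners / pocket corners for the pose
o=r.get_obs()["position"]
for nm,z,pts in (("pocket",.07,[(-.0435,-.1475),(-.0435,-.0625),(.0565,-.1475)]),):
    for p in pts: print(nm,p,((proj(s,[*hw(*p),z])[0]-[350,250])*6).round())
import hs
d=o[:2]-hs.HP; x,y=d@hs.HX,d@hs.HYv
for dx,dy in((-.055,-.04),(-.055,.04),(.055,-.04)): print("cover",((proj(s,[*hw(x+dx,y+dy),o[2]-.0425+.006])[0]-[350,250])*6).round())
E
```

```text
housing now -0.0199 -0.1062 [ 0.6355 -0.1234  0.1169] head 92.8 tilt [ 0.001 -0.001 -1.   ] w 0.0116 F [-0.8 -0.8 -2.5] M [ 0.04  0.04 -0.03] t 36.02
[ 0.6453 -0.1217] t [-9.9  1.3  1.4] w [-0.1  0.1 -0.1]
[ 0.6688 -0.1205] t [-33.4   1.3   1.4] w [-0.1  0.1 -0.1]
pocket (-0.0435, -0.1475) [274. 477.]
pocket (-0.0435, -0.0625) [182. 295.]
pocket (0.0565, -0.1475) [533. 403.]
cover [192. 480.]
cover [107. 306.]
cover [482. 397.]
```

View pics/g19s.png

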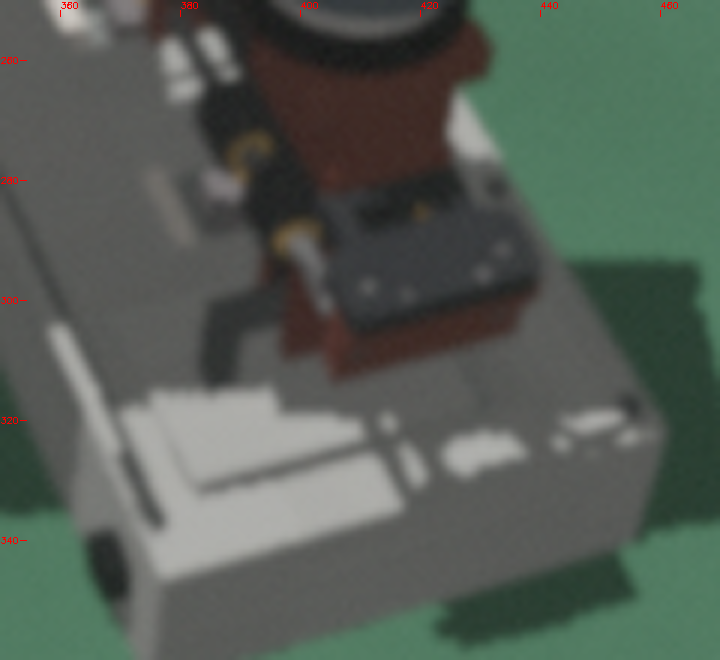

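>>> {"fn": "jog_arm", "kwargs": {
  "motion": [
    {"tx": -0.004, "ty": 0.001, "tz": 0.0015, "wx": 0, "wy": 0, "wz": 0},
    {"tx": -0.011, "ty": 0.001, "tz": 0.0015, "wx": 0, "wy": 0, "wz": 0},
    {"tx": -0.018, "ty": 0.001, "tz": 0.0015, "wx": 0, "wy": 0, "wz": 0},
    {"tx": -0.024, "ty": 0.001, "tz": 0.0015, "wx": 0, "wy": 0, "wz": 0},
    {"tx": -0.029, "ty": 0.001, "tz": 0.0015, "wx": 0, "wy": 0, "wz": 0},
    {"tx": -0.031, "ty": 0.001, "tz": 0.0015, "wx": 0, "wy": 0, "wz": 0},
    {"tx": -0.031, "ty": 0.001, "tz": 0.0015, "wx": 0, "wy": 0, "wz": 0}
  ]
}}

```text
clock: 36.95
position: [0.6666, -0.1209, 0.1157]
ee_rot: [-0.075, 3.139, -0.001]
ft_force: [-0.3, -0.1, -2.4]
gripper_width: 0.0115
```

```bash
python3 hs.py .0135 -.105 .1155
```

```text
housing now 0.0113 -0.1053 [ 0.6666 -0.1209  0.1157] head 92.8 tilt [ 0.002 -0.001 -1.   ] w 0.0115 F [-0.3 -0.1 -2.4] M [ 0.04  0.06 -0.01] t 36.95
[ 0.6688 -0.1205] t [-2.2  0.3  0.2] w [-0.1  0.1 -0.1]
```

Now small steps on +x until it meets the web.

>>> {"fn": "jog_arm", "kwargs": {
  "motion": [
    {"tx": -0.002, "ty": 0, "tz": 0, "wx": 0, "wy": 0, "wz": 0},
    {"tx": -0.003, "ty": 0, "tz": 0, "wx": 0, "wy": 0, "wz": 0},
    {"tx": -0.004, "ty": 0, "tz": 0, "wx": 0, "wy": 0, "wz": 0}
  ]
}}

```text
clock: 37.33
position: [0.6706, -0.1207, 0.1157]
ee_rot: [-0.076, 3.139, -0.002]
ft_force: [-0.1, -1.1, -2.6]
gripper_width: 0.0118
```

```bash
python3 hs.py .0135 -.105 .1155
```

```text
housing now 0.0153 -0.1053 [ 0.6706 -0.1207  0.1157] head 92.8 tilt [ 0.002 -0.001 -1.   ] w 0.0118 F [-0.1 -1.1 -2.6] M [-0.02  0.13  0.05] t 37.33
[ 0.6688 -0.1205] t [1.8 0.3 0.2] w [-0.1  0.1 -0.1]
```

>>> {"fn": "jog_arm", "kwargs": {
  "motion": [
    {"tx": -0.001, "ty": 0, "tz": 0, "wx": 0, "wy": 0, "wz": 0},
    {"tx": -0.002, "ty": 0, "tz": 0, "wx": 0, "wy": 0, "wz": 0}
  ]
}}

```text
clock: 37.58
position: [0.6711, -0.1207, 0.1153]
ee_rot: [0.076, -3.139, 0.001]
ft_force: [-7.6, -0.5, 0.4]
gripper_width: 0.0117
```

```bash
python3 hs.py .0135 -.105 .1155
```

```text
housing now 0.0158 -0.1054 [ 0.6711 -0.1207  0.1153] head 92.8 tilt [-0.002 -0.001 -1.   ] w 0.0117 F [-7.6 -0.5  0.4] M [-0.25  1.31  0.14] t 37.58
[ 0.6688 -0.1205] t [ 2.3  0.4 -0.2] w [-0.  -0.1 -0.1]
```

Web contact came at x = 15.8 mm against 15.5 expected. I back off 2 mm and lower.

>>> {"fn": "jog_arm", "kwargs": {
  "motion": [
    {"tx": 0.002, "ty": 0.0003, "tz": 0, "wx": 0, "wy": 0, "wz": 0},
    {"tx": 0.002, "ty": 0.0003, "tz": 0.003, "wx": 0, "wy": 0, "wz": 0},
    {"tx": 0.002, "ty": 0.0003, "tz": 0.005, "wx": 0, "wy": 0, "wz": 0},
    {"tx": 0.002, "ty": 0.0003, "tz": 0.006, "wx": 0, "wy": 0, "wz": 0}
  ]
}}

```text
clock: 38.08
position: [0.6692, -0.1205, 0.1091]
ee_rot: [0.076, -3.139, 0.001]
ft_force: [-0.1, -0.3, -2.0]
gripper_width: 0.0116
```

```bash
python3 hs.py .0135 -.105 .1065
```

```text
housing now 0.0139 -0.105 [ 0.6692 -0.1205  0.1091] head 92.8 tilt [-0.002 -0.001 -1.   ] w 0.0116 F [-0.1 -0.3 -2. ] M [ 0.04 -0.06 -0.  ] t 38.08
[ 0.6688 -0.1205] t [0.4 0.  2.6] w [-0.  -0.1 -0.1]
```

>>> {"fn": "jog_arm", "kwargs": {
  "motion": [
    {"tx": 0, "ty": 0, "tz": 0.0015, "wx": 0, "wy": 0, "wz": 0},
    {"tx": 0, "ty": 0, "tz": 0.0025, "wx": 0, "wy": 0, "wz": 0},
    {"tx": 0, "ty": 0, "tz": 0.003, "wx": 0, "wy": 0, "wz": 0}
  ]
}}

```text
clock: 38.45
position: [0.6692, -0.1205, 0.1065]
ee_rot: [0.076, -3.139, 0.001]
ft_force: [-1.9, 1.5, 2.7]
gripper_width: 0.0116
```

>>> {"fn": "jog_arm", "kwargs": {
  "motion": [
    {"tx": 0, "ty": 0, "tz": 0, "wx": 0, "wy": 0, "wz": 0},
    {"tx": 0, "ty": 0, "tz": 0, "wx": 0, "wy": 0, "wz": 0},
    {"tx": 0, "ty": 0, "tz": 0, "wx": 0, "wy": 0, "wz": 0},
    {"tx": 0, "ty": 0, "tz": 0, "wx": 0, "wy": 0, "wz": 0}
  ],
  "jaw": 0.2
}}

```text
clock: 38.95
position: [0.6693, -0.1205, 0.1065]
ee_rot: [0.076, -3.139, 0.001]
ft_force: [0.3, -0.1, 0.2]
gripper_width: 0.0349
```

>>> {"fn": "jog_arm", "kwargs": {
  "motion": [
    {"tx": 0, "ty": 0, "tz": -0.02, "wx": 0, "wy": 0, "wz": 0},
    {"tx": 0, "ty": 0, "tz": -0.06, "wx": 0, "wy": 0, "wz": 0},
    {"tx": 0, "ty": 0, "tz": -0.11, "wx": 0, "wy": 0, "wz": 0},
    {"tx": 0.03, "ty": -0.02, "tz": -0.16, "wx": 0, "wy": 0, "wz": 5},
    {"tx": 0.07, "ty": -0.05, "tz": -0.2, "wx": 0, "wy": 0, "wz": 5},
    {"tx": 0.12, "ty": -0.08, "tz": -0.2, "wx": 0, "wy": 0, "wz": 0},
    {"tx": 0.17, "ty": -0.1, "tz": -0.2, "wx": 0, "wy": 0, "wz": -5},
    {"tx": 0.21, "ty": -0.12, "tz": -0.18, "wx": 0, "wy": 0, "wz": -10}
  ],
  "jaw": 0
}}

```text
clock: 39.95
position: [0.4648, -0.2516, 0.2898]
ee_rot: [-0.353, 3.119, -0.006]
ft_force: [-0.3, -0.5, -0.3]
gripper_width: 0.0438
```

```bash
python3 - <<'E'
from h import *
s=cam("side"); crop(s,"g20s.png",310,205,470,360,4); t=cam("top"); crop(t,"g20t.png",260,150,520,330,3)
for o in covers(t): print(o)
E
python3 go.py .392 -.2772 .2 104.9
```

```text
now [ 0.4617 -0.2512  0.2869] head 102.7 tilt [-0.004 -0.    -1.   ] t 40.05 w 0.0434 F [0.7 0.8 0.5] q [-0.52  0.23  1.8  -0.    1.12 -2.31]
t [ 73.3 -10.2  87.2] w [ 0.  -0.2 -2.2]
```

View pics/g20s.png

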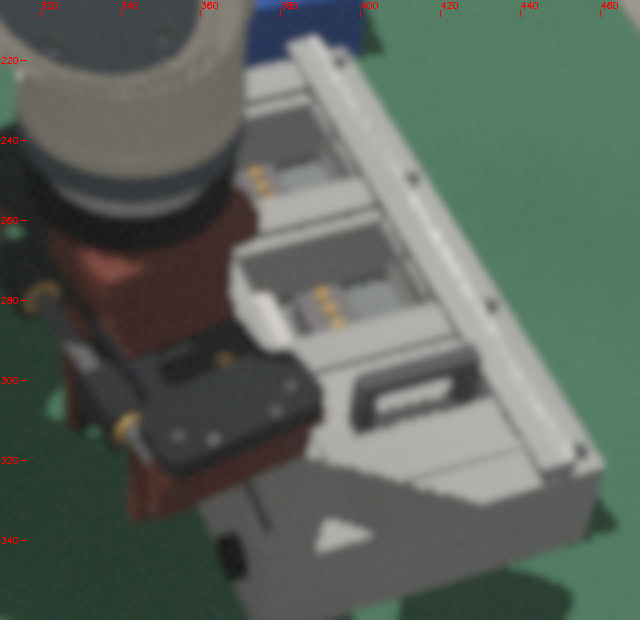

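View pics/g20t.png

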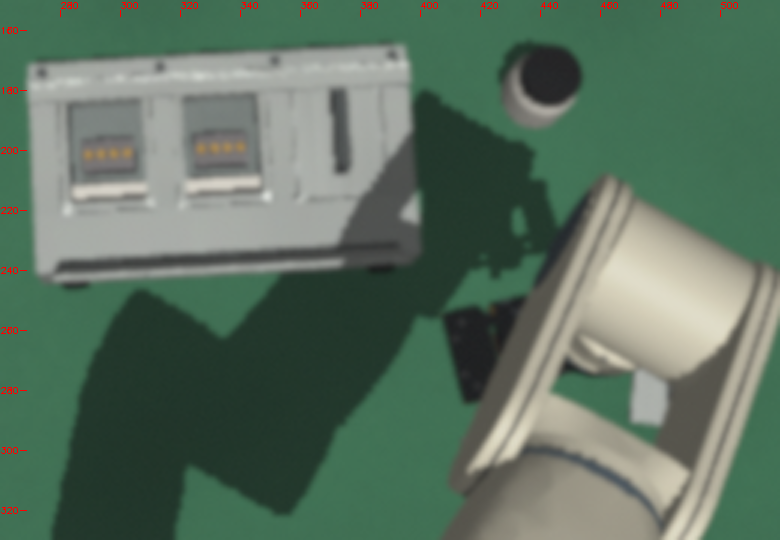

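Cover 1 lies flush under the lip in the right bay, at side pixel (416,387). The wrist is near its range end, so I flip the gripper half a turn before the next grasps.

>>> {"fn": "jog_arm", "kwargs": {
  "motion": [
    {"tx": 0, "ty": 0.01, "tz": 0, "wx": 0, "wy": 0, "wz": 10},
    {"tx": 0, "ty": 0.03, "tz": 0, "wx": 0, "wy": 0, "wz": 20},
    {"tx": 0, "ty": 0.06, "tz": 0, "wx": 0, "wy": 0, "wz": 30},
    {"tx": 0, "ty": 0.09, "tz": 0, "wx": 0, "wy": 0, "wz": 40},
    {"tx": 0, "ty": 0.12, "tz": 0, "wx": 0, "wy": 0, "wz": 50},
    {"tx": 0, "ty": 0.15, "tz": 0, "wx": 0, "wy": 0, "wz": 60},
    {"tx": 0, "ty": 0.18, "tz": 0, "wx": 0, "wy": 0, "wz": 70},
    {"tx": 0, "ty": 0.2, "tz": 0, "wx": 0, "wy": 0, "wz": 80}
  ]
}}

```text
clock: 41.05
position: [0.4184, -0.0545, 0.2884]
ee_rot: [-1.748, -2.609, 0.002]
ft_force: [0.2, 0.2, 0.7]
gripper_width: 0.0439
```

```bash
python3 - <<'E'
from h import *
s=cam("side"); crop(s,"g21s.png",240,370,460,480,3); t=cam("top"); crop(t,"g21t.png",260,150,520,330,3)
for o in covers(t): print(o)
E
python3 go.py .392 -.2772 .2 -75.1
```

```text
(array([ 0.3561, -0.288 ]), 14.7, array([0.085, 0.115]), array([431.9, 311.2], dtype=float32))
(array([ 0.4645, -0.4422]), -6.1, array([0.115, 0.085]), array([484.8, 272.1], dtype=float32))
now [ 0.4182 -0.0544  0.2883] head 22.7 tilt [-0.002 -0.    -1.   ] t 41.15 w 0.0439 F [-0.4 -0.2 -0.5] q [-0.16  0.05  2.   -0.    1.09 -0.55]
t [-195.5 -109.9   88.4] w [ -0.1  -0.1 -82.2]
```

View pics/g21t.png

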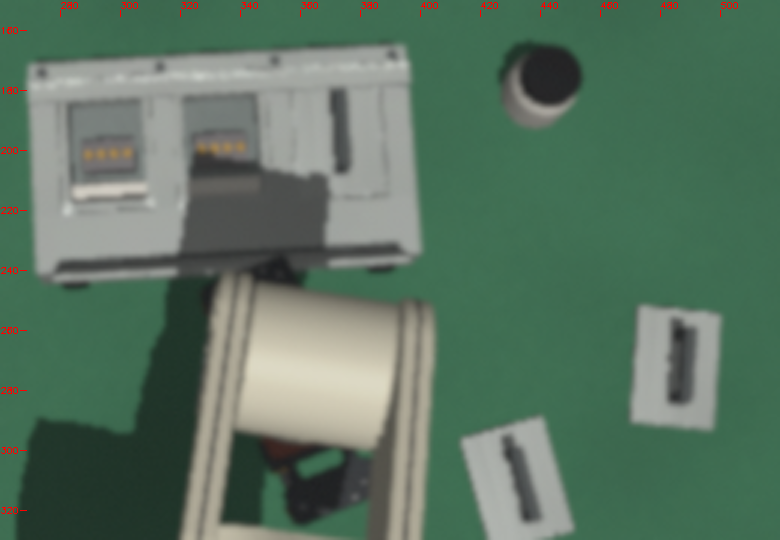

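One cover was knocked: it now sits at world (0.356, -0.288). I'll use the new position.

```bash
python3 go.py .3561 -.288 .2 -75.3  .3561 -.2 .25 0
```

```text
now [ 0.4182 -0.0544  0.2883] head 22.7 tilt [-0.002 -0.    -1.   ] t 41.15 w 0.0439 F [-0.4 -0.2 -0.5] q [-0.16  0.05  2.   -0.    1.09 -0.55]
t [-191.7 -147.2   88.5] w [ -0.1  -0.1 -82. ]
t [-110.4 -113.4   38.5] w [-0.1 -0.  22.7]
```

>>> {"fn": "jog_arm", "kwargs": {
  "motion": [
    {"tx": -0.02, "ty": -0.015, "tz": 0, "wx": 0, "wy": 0, "wz": 10},
    {"tx": -0.045, "ty": -0.034, "tz": 0.01, "wx": 0, "wy": 0, "wz": 20},
    {"tx": -0.07, "ty": -0.054, "tz": 0.02, "wx": 0, "wy": 0, "wz": 30},
    {"tx": -0.095, "ty": -0.073, "tz": 0.03, "wx": 0, "wy": 0, "wz": 40},
    {"tx": -0.12, "ty": -0.092, "tz": 0.04, "wx": 0, "wy": 0, "wz": 50},
    {"tx": -0.145, "ty": -0.111, "tz": 0.05, "wx": 0, "wy": 0, "wz": 60},
    {"tx": -0.17, "ty": -0.13, "tz": 0.06, "wx": 0, "wy": 0, "wz": 70},
    {"tx": -0.192, "ty": -0.147, "tz": 0.07, "wx": 0, "wy": 0, "wz": 80}
  ]
}}

```text
clock: 42.15
position: [0.3569, -0.2904, 0.219]
ee_rot: [3.015, 0.879, -0.002]
ft_force: [0.5, -0.7, 0.4]
gripper_width: 0.0438
```

>>> {"fn": "jog_arm", "kwargs": {
  "motion": [
    {"tx": 0, "ty": 0, "tz": 0, "wx": 0, "wy": 0, "wz": 10},
    {"tx": 0, "ty": 0, "tz": 0, "wx": 0, "wy": 0, "wz": 18},
    {"tx": 0, "ty": 0, "tz": 0, "wx": 0, "wy": 0, "wz": 18}
  ]
}}

```text
clock: 42.52
position: [0.3574, -0.2913, 0.2196]
ee_rot: [3.114, 0.402, -0.0]
ft_force: [0.8, 0.4, -0.4]
gripper_width: 0.0441
```

```bash
python3 go.py .3561 -.288 .042 -75.3
```

```text
now [ 0.3574 -0.2913  0.2196] head -75.3 tilt [-0.    -0.002 -1.   ] t 42.52 w 0.0441 F [ 0.8  0.4 -0.4] q [-0.71  0.21  2.   -0.    0.93  0.61]
t [ -0.3  -3.9 177.6] w [0.1 0.  0. ]
```

>>> {"fn": "jog_arm", "kwargs": {
  "motion": [
    {"tx": 0, "ty": -0.004, "tz": 0.04, "wx": 0, "wy": 0, "wz": 0},
    {"tx": 0, "ty": -0.004, "tz": 0.085, "wx": 0, "wy": 0, "wz": 0},
    {"tx": 0, "ty": -0.004, "tz": 0.125, "wx": 0, "wy": 0, "wz": 0},
    {"tx": 0, "ty": -0.004, "tz": 0.155, "wx": 0, "wy": 0, "wz": 0},
    {"tx": 0, "ty": -0.004, "tz": 0.17, "wx": 0, "wy": 0, "wz": 0},
    {"tx": 0, "ty": -0.004, "tz": 0.175, "wx": 0, "wy": 0, "wz": 0},
    {"tx": 0, "ty": -0.004, "tz": 0.177, "wx": 0, "wy": 0, "wz": 0},
    {"tx": 0, "ty": -0.004, "tz": 0.177, "wx": 0, "wy": 0, "wz": 0}
  ]
}}

```text
clock: 43.52
position: [0.3569, -0.2882, 0.0433]
ee_rot: [3.112, 0.403, 0.001]
ft_force: [0.0, -0.1, 0.6]
gripper_width: 0.0436
```

```bash
python3 go.py .3561 -.288 .0425 -75.3;  python3 - <<'E'
from h import *
s=cam("side"); crop(s,"g22s.png",260,350,400,480,4)
E
```

```text
now [ 0.3569 -0.2882  0.0433] head -75.2 tilt [ 0.001 -0.003 -1.   ] t 43.52 w 0.0436 F [ 0.  -0.1  0.6] q [-0.7   0.54  2.09 -0.    0.51  0.61]
t [-0.7 -0.4  0.8] w [ 0.2 -0.   0.1]
```

View pics/g22s.png

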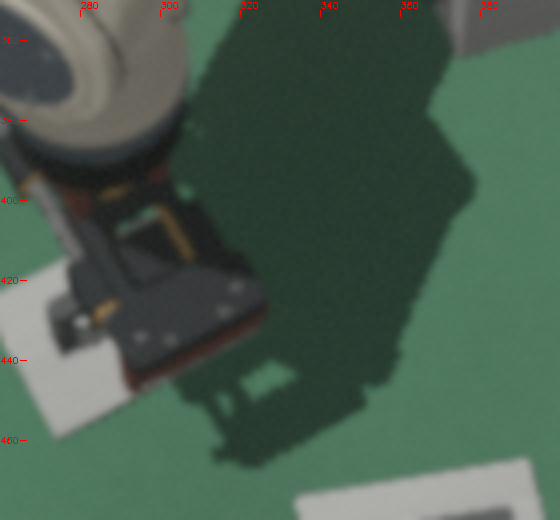

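>>> {"fn": "jog_arm", "kwargs": {
  "motion": [
    {"tx": 0, "ty": 0, "tz": 0.001, "wx": 0.2, "wy": 0, "wz": 0},
    {"tx": 0, "ty": 0, "tz": 0.001, "wx": 0.2, "wy": 0, "wz": 0},
    {"tx": 0, "ty": 0, "tz": 0.001, "wx": 0.2, "wy": 0, "wz": 0},
    {"tx": 0, "ty": 0, "tz": 0.001, "wx": 0.2, "wy": 0, "wz": 0},
    {"tx": 0, "ty": 0, "tz": 0.001, "wx": 0.2, "wy": 0, "wz": 0},
    {"tx": 0, "ty": 0, "tz": 0.001, "wx": 0.2, "wy": 0, "wz": 0}
  ],
  "jaw": 1,
  "newtons": 50
}}

```text
clock: 44.32
position: [0.3569, -0.2884, 0.0425]
ee_rot: [3.115, 0.403, 0.001]
ft_force: [0.2, -0.6, 2.1]
gripper_width: 0.0115
```

```bash
python3 hs.py -.02 0 .18
```

```text
housing now -0.3065 -0.2569 [ 0.3569 -0.2884  0.0425] head -75.3 tilt [ 0. -0. -1.] w 0.0115 F [ 0.2 -0.6  2.1] M [-0.15  0.17  0.03] t 44.33
[ 0.63   -0.0173] t [ 333.2 -192.6 -137.4] w [ 0.  -0.  11.8]
```

>>> {"fn": "jog_arm", "kwargs": {
  "motion": [
    {"tx": 0, "ty": 0, "tz": -0.02, "wx": 0, "wy": 0, "wz": 0},
    {"tx": 0.005, "ty": 0, "tz": -0.06, "wx": 0, "wy": 0, "wz": 0},
    {"tx": 0.03, "ty": -0.015, "tz": -0.11, "wx": 0, "wy": 0, "wz": 1},
    {"tx": 0.07, "ty": -0.04, "tz": -0.145, "wx": 0, "wy": 0, "wz": 2},
    {"tx": 0.115, "ty": -0.066, "tz": -0.15, "wx": 0, "wy": 0, "wz": 4},
    {"tx": 0.16, "ty": -0.092, "tz": -0.15, "wx": 0, "wy": 0, "wz": 6},
    {"tx": 0.205, "ty": -0.118, "tz": -0.15, "wx": 0, "wy": 0, "wz": 8},
    {"tx": 0.25, "ty": -0.144, "tz": -0.15, "wx": 0, "wy": 0, "wz": 10}
  ]
}}

```text
clock: 45.32
position: [0.5623, -0.0838, 0.1919]
ee_rot: [-3.139, -0.129, 0.002]
ft_force: [0.2, -0.9, -3.6]
gripper_width: 0.0119
```

```bash
python3 hs.py -.02 0 .18
```

```text
housing now -0.091 -0.063 [ 0.5623 -0.0838  0.1919] head -85.3 tilt [-0.001  0.    -1.   ] w 0.0119 F [ 0.2 -0.9 -3.6] M [-0.03  0.08  0.  ] t 45.33
[ 0.63   -0.0173] t [ 72.9 -60.8  11.9] w [-0.   0.1  1.8]
```

>>> {"fn": "jog_arm", "kwargs": {
  "motion": [
    {"tx": 0.025, "ty": -0.021, "tz": 0.003, "wx": 0, "wy": 0, "wz": 1},
    {"tx": 0.052, "ty": -0.043, "tz": 0.006, "wx": 0, "wy": 0, "wz": 1.8},
    {"tx": 0.07, "ty": -0.058, "tz": 0.01, "wx": 0, "wy": 0, "wz": 1.8},
    {"tx": 0.073, "ty": -0.061, "tz": 0.02, "wx": 0, "wy": 0, "wz": 1.8},
    {"tx": 0.073, "ty": -0.061, "tz": 0.04, "wx": 0, "wy": 0, "wz": 1.8},
    {"tx": 0.073, "ty": -0.061, "tz": 0.06, "wx": 0, "wy": 0, "wz": 1.8},
    {"tx": 0.073, "ty": -0.061, "tz": 0.07, "wx": 0, "wy": 0, "wz": 1.8},
    {"tx": 0.073, "ty": -0.061, "tz": 0.07, "wx": 0, "wy": 0, "wz": 1.8}
  ]
}}

```text
clock: 46.32
position: [0.6291, -0.0175, 0.1206]
ee_rot: [-3.14, -0.078, 0.005]
ft_force: [0.4, -0.0, -2.2]
gripper_width: 0.0118
```

```bash
python3 hs.py -.02 0 .1155 .012 0 .1155;  python3 - <<'E'
from h import *
import hs
from hs import hw
s=cam("side"); crop(s,"g23s.png",335,215,465,345,5)
o=r.get_obs()["position"]; d=o[:2]-hs.HP; x,y=d@hs.HX,d@hs.HYv
for dx,dy in((-.055,-.04),(-.055,.04),(.055,-.04)): print("cover",((proj(s,[*hw(x+dx,y+dy),o[2]-.0425+.006])[0]-[335,215])*5).round())
E
```

```text
housing now -0.0209 -0.0001 [ 0.6291 -0.0175  0.1206] head -87.1 tilt [-0.003  0.    -1.   ] w 0.0118 F [ 0.4 -0.  -2.2] M [-0.01  0.09 -0.02] t 46.33
[ 0.63   -0.0173] t [ 1.  -0.1  5.1] w [-0.   0.2 -0. ]
[ 0.662  -0.0157] t [33.  -0.1  5. ] w [-0.   0.2 -0. ]
cover [142. 379.]
cover [ 79. 250.]
cover [372. 318.]
```

View pics/g23s.png

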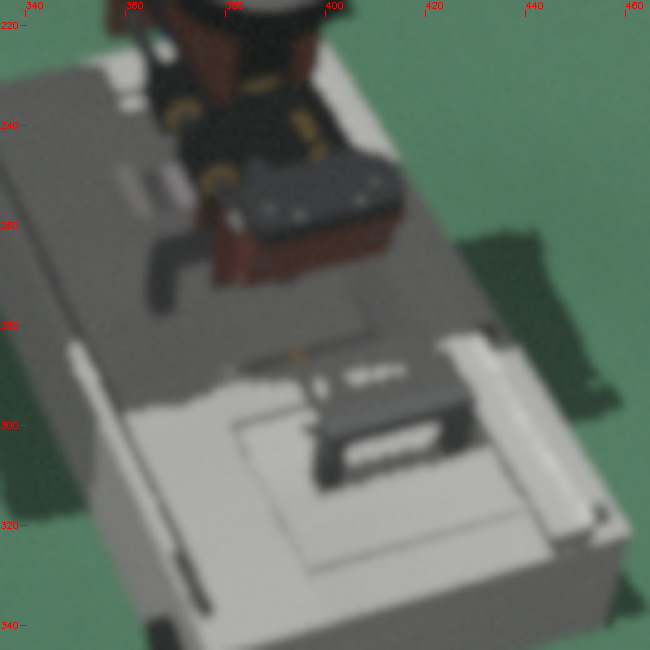

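>>> {"fn": "jog_arm", "kwargs": {
  "motion": [
    {"tx": 0, "ty": 0, "tz": 0.003, "wx": 0, "wy": 0.2, "wz": 0},
    {"tx": 0.003, "ty": 0, "tz": 0.005, "wx": 0, "wy": 0.2, "wz": 0},
    {"tx": 0.009, "ty": 0, "tz": 0.005, "wx": 0, "wy": 0.2, "wz": 0},
    {"tx": 0.016, "ty": 0, "tz": 0.005, "wx": 0, "wy": 0.2, "wz": 0},
    {"tx": 0.023, "ty": 0, "tz": 0.005, "wx": 0, "wy": 0.2, "wz": 0},
    {"tx": 0.029, "ty": 0, "tz": 0.005, "wx": 0, "wy": 0.2, "wz": 0},
    {"tx": 0.032, "ty": 0, "tz": 0.005, "wx": 0, "wy": 0.2, "wz": 0},
    {"tx": 0.032, "ty": 0, "tz": 0.005, "wx": 0, "wy": 0.2, "wz": 0}
  ]
}}

```text
clock: 47.38
position: [0.6618, -0.0158, 0.1163]
ee_rot: [-3.14, -0.079, -0.003]
ft_force: [0.2, 0.2, -2.4]
gripper_width: 0.0114
```

```bash
python3 hs.py .0135 0 .1155
```

```text
housing now 0.0119 -0.0001 [ 0.6618 -0.0158  0.1163] head -87.1 tilt [ 0.002  0.    -1.   ] w 0.0114 F [ 0.2  0.2 -2.4] M [0.   0.15 0.02] t 47.38
[ 0.6635 -0.0156] t [ 1.6 -0.1  0.9] w [-0.  -0.1 -0. ]
```

>>> {"fn": "jog_arm", "kwargs": {
  "motion": [
    {"tx": 0.002, "ty": 0, "tz": 0.0005, "wx": 0, "wy": 0, "wz": 0},
    {"tx": 0.003, "ty": 0, "tz": 0.0005, "wx": 0, "wy": 0, "wz": 0},
    {"tx": 0.004, "ty": 0, "tz": 0.0005, "wx": 0, "wy": 0, "wz": 0}
  ]
}}

```text
clock: 47.75
position: [0.6658, -0.0156, 0.1158]
ee_rot: [-3.14, -0.079, -0.002]
ft_force: [0.4, -0.4, -3.2]
gripper_width: 0.0114
```

```bash
python3 hs.py .0135 0 .1155
```

```text
housing now 0.0158 -0.0001 [ 0.6658 -0.0156  0.1158] head -87.1 tilt [ 0.002  0.    -1.   ] w 0.0114 F [ 0.4 -0.4 -3.2] M [0.03 0.07 0.02] t 47.75
[ 0.6635 -0.0156] t [-2.3 -0.1  0.3] w [-0.  -0.1 -0. ]
```

>>> {"fn": "jog_arm", "kwargs": {
  "motion": [
    {"tx": 0.001, "ty": 0, "tz": 0, "wx": 0, "wy": 0, "wz": 0},
    {"tx": 0.002, "ty": 0, "tz": 0, "wx": 0, "wy": 0, "wz": 0}
  ]
}}

```text
clock: 48.0
position: [0.6664, -0.0156, 0.1156]
ee_rot: [-3.14, -0.079, 0.003]
ft_force: [-7.4, -0.2, 1.5]
gripper_width: 0.0116
```

```bash
python3 hs.py .0135 0 .1155
```

```text
housing now 0.0164 -0.0001 [ 0.6664 -0.0156  0.1156] head -87.1 tilt [-0.002  0.    -1.   ] w 0.0116 F [-7.4 -0.2  1.5] M [-0.16  1.39  0.13] t 48.0
[ 0.6635 -0.0156] t [-2.9 -0.1  0.1] w [-0.   0.1 -0. ]
```

Contact. I back off 2 mm and lower.

>>> {"fn": "jog_arm", "kwargs": {
  "motion": [
    {"tx": -0.002, "ty": 0, "tz": 0, "wx": 0, "wy": 0, "wz": 0},
    {"tx": -0.002, "ty": 0, "tz": 0.003, "wx": 0, "wy": 0, "wz": 0},
    {"tx": -0.002, "ty": 0, "tz": 0.005, "wx": 0, "wy": 0, "wz": 0},
    {"tx": -0.002, "ty": 0, "tz": 0.0065, "wx": 0, "wy": 0, "wz": 0}
  ]
}}

```text
clock: 48.5
position: [0.6645, -0.0156, 0.1088]
ee_rot: [-3.14, -0.079, 0.003]
ft_force: [-0.1, -0.7, -2.5]
gripper_width: 0.0115
```

```bash
python3 hs.py .0135 0 .1065
```

```text
housing now 0.0145 -0.0001 [ 0.6645 -0.0156  0.1088] head -87.1 tilt [-0.002  0.    -1.   ] w 0.0115 F [-0.1 -0.7 -2.5] M [ 0.    0.12 -0.04] t 48.5
[ 0.6635 -0.0156] t [-1.  -0.1  2.3] w [-0.   0.1 -0. ]
```

>>> {"fn": "jog_arm", "kwargs": {
  "motion": [
    {"tx": 0, "ty": 0, "tz": 0.0015, "wx": 0, "wy": 0, "wz": 0},
    {"tx": 0, "ty": 0, "tz": 0.0022, "wx": 0, "wy": 0, "wz": 0},
    {"tx": 0, "ty": 0, "tz": 0.0027, "wx": 0, "wy": 0, "wz": 0}
  ]
}}

```text
clock: 48.88
position: [0.6645, -0.0156, 0.1065]
ee_rot: [-3.14, -0.079, 0.003]
ft_force: [-2.9, 0.4, 4.8]
gripper_width: 0.0112
```

>>> {"fn": "jog_arm", "kwargs": {
  "motion": [
    {"tx": 0, "ty": 0, "tz": 0, "wx": 0, "wy": 0, "wz": 0},
    {"tx": 0, "ty": 0, "tz": 0, "wx": 0, "wy": 0, "wz": 0},
    {"tx": 0, "ty": 0, "tz": 0, "wx": 0, "wy": 0, "wz": 0},
    {"tx": 0, "ty": 0, "tz": 0, "wx": 0, "wy": 0, "wz": 0}
  ],
  "jaw": 0.2
}}

```text
clock: 49.38
position: [0.6646, -0.0157, 0.1065]
ee_rot: [-3.14, -0.079, 0.003]
ft_force: [-0.3, -0.0, 0.2]
gripper_width: 0.0356
```

>>> {"fn": "jog_arm", "kwargs": {
  "motion": [
    {"tx": 0, "ty": 0, "tz": -0.02, "wx": 0, "wy": 0, "wz": 0},
    {"tx": 0, "ty": 0, "tz": -0.06, "wx": 0, "wy": 0, "wz": 0},
    {"tx": 0, "ty": 0, "tz": -0.11, "wx": 0, "wy": 0, "wz": 0},
    {"tx": -0.03, "ty": 0.04, "tz": -0.15, "wx": 0, "wy": 0, "wz": 0},
    {"tx": -0.06, "ty": 0.09, "tz": -0.17, "wx": 0, "wy": 0, "wz": 0},
    {"tx": -0.09, "ty": 0.14, "tz": -0.17, "wx": 0, "wy": 0, "wz": 0},
    {"tx": -0.12, "ty": 0.19, "tz": -0.17, "wx": 0, "wy": 0, "wz": 3},
    {"tx": -0.15, "ty": 0.24, "tz": -0.17, "wx": 0, "wy": 0, "wz": 6}
  ],
  "jaw": 0
}}

```text
clock: 50.38
position: [0.5262, -0.2646, 0.2786]
ee_rot: [3.14, -0.088, 0.001]
ft_force: [1.4, -0.4, 0.2]
gripper_width: 0.044
```

```bash
python3 - <<'E'
from h import *
s=cam("side"); crop(s,"g24s.png",310,205,470,360,4); t=cam("top"); crop(t,"g24t.png",260,150,520,330,3)
for o in covers(t): print(o)
E
python3 go.py .4644 -.4424 .2 83.6
```

```text
now [ 0.5248 -0.2671  0.2784] head -93.5 tilt [-0.001 -0.002 -1.   ] t 50.48 w 0.0439 F [ 0.4 -0.1  0. ] q [-0.49  0.33  1.68 -0.    1.13  1.14]
t [-49.7 178.5  78.7] w [0.1 0.  2.9]
```

View pics/g24s.png

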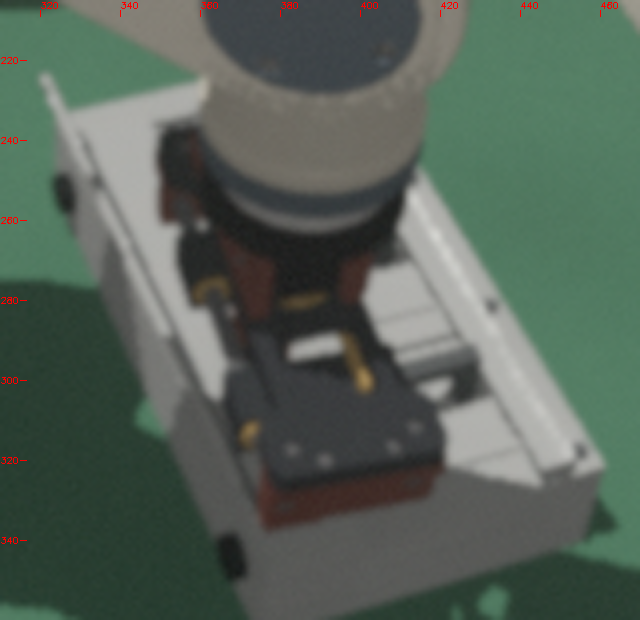

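View pics/g24t.png

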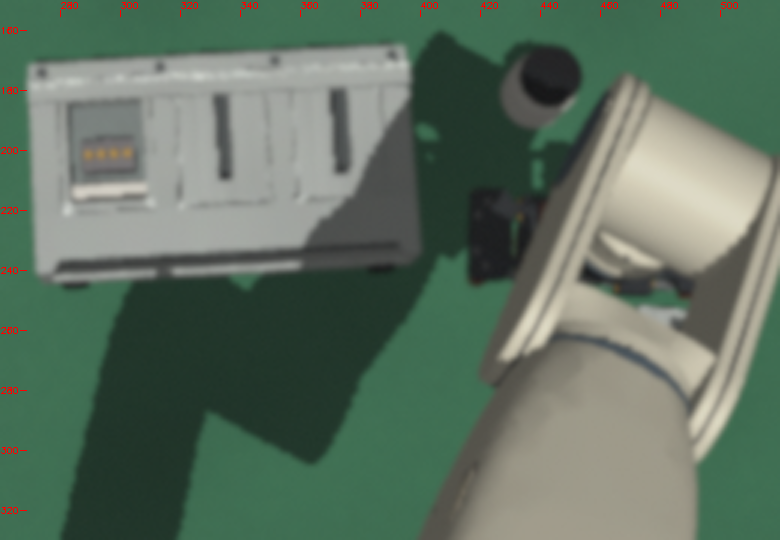

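>>> {"fn": "jog_arm", "kwargs": {
  "motion": [
    {"tx": -0.01, "ty": 0.035, "tz": 0.01, "wx": 0, "wy": 0, "wz": 1},
    {"tx": -0.022, "ty": 0.08, "tz": 0.02, "wx": 0, "wy": 0, "wz": 2},
    {"tx": -0.035, "ty": 0.125, "tz": 0.03, "wx": 0, "wy": 0, "wz": 3},
    {"tx": -0.046, "ty": 0.165, "tz": 0.05, "wx": 0, "wy": 0, "wz": 3},
    {"tx": -0.05, "ty": 0.179, "tz": 0.07, "wx": 0, "wy": 0, "wz": 3},
    {"tx": -0.05, "ty": 0.179, "tz": 0.08, "wx": 0, "wy": 0, "wz": 3}
  ]
}}

```text
clock: 51.22
position: [0.4639, -0.4423, 0.1977]
ee_rot: [3.136, -0.178, -0.002]
ft_force: [-0.6, 1.0, 0.4]
gripper_width: 0.0438
```

```bash
python3 go.py .4644 -.4424 .0425 83.6;  python3 - <<'E'
from h import *
s=cam("side"); crop(s,"g25s.png",300,380,440,480,5); t=cam("top"); crop(t,"g25t.png",430,220,530,320,5)
E
```

```text
now [ 0.4639 -0.4423  0.1977] head -96.5 tilt [-0.001 -0.    -1.   ] t 51.23 w 0.0438 F [-0.6  1.   0.4] q [-0.78  0.5   1.62 -0.    1.02  0.91]
t [  0.7  -0.  155.2] w [ 0.   0.1 -0.1]
```

View pics/g25s.png

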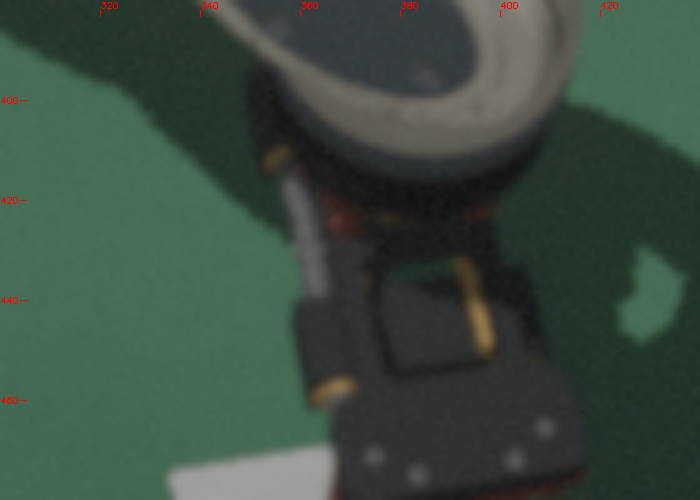

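View pics/g25t.png

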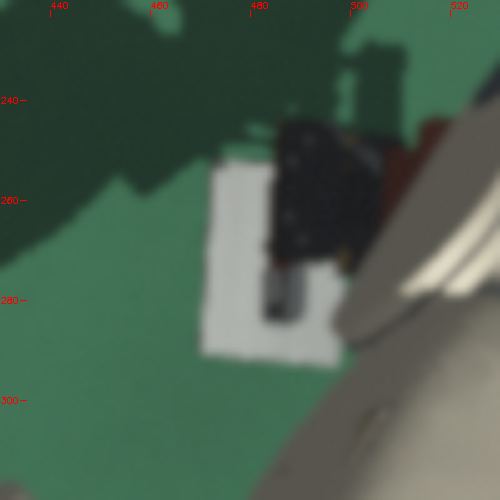

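The cover is where it was first seen: side corner (333,474), top near edge at row 292. I descend and grip.

>>> {"fn": "jog_arm", "kwargs": {
  "motion": [
    {"tx": 0.0005, "ty": 0, "tz": 0.04, "wx": 0, "wy": 0, "wz": 0},
    {"tx": 0.0005, "ty": 0, "tz": 0.08, "wx": 0, "wy": 0, "wz": 0},
    {"tx": 0.0005, "ty": 0, "tz": 0.115, "wx": 0, "wy": 0, "wz": 0},
    {"tx": 0.0005, "ty": 0, "tz": 0.14, "wx": 0, "wy": 0, "wz": 0},
    {"tx": 0.0005, "ty": 0, "tz": 0.151, "wx": 0, "wy": 0, "wz": 0},
    {"tx": 0.0005, "ty": 0, "tz": 0.155, "wx": 0, "wy": 0, "wz": 0},
    {"tx": 0.0005, "ty": 0, "tz": 0.155, "wx": 0, "wy": 0, "wz": 0},
    {"tx": 0.0005, "ty": 0, "tz": 0.155, "wx": 0, "wy": 0, "wz": 0}
  ]
}}

```text
clock: 52.32
position: [0.4649, -0.4415, 0.0437]
ee_rot: [3.136, -0.176, -0.001]
ft_force: [-0.1, -0.2, 0.2]
gripper_width: 0.0434
```

```bash
python3 go.py .4644 -.4424 .0425 83.6
```

```text
now [ 0.4649 -0.4415  0.0437] head -96.4 tilt [-0.001 -0.001 -1.   ] t 52.33 w 0.0434 F [-0.1 -0.2  0.2] q [-0.78  0.71  1.68 -0.    0.75  0.91]
t [-0.4  1.   1.2] w [ 0.   0.1 -0. ]
```

>>> {"fn": "jog_arm", "kwargs": {
  "motion": [
    {"tx": 0, "ty": 0.001, "tz": 0.001, "wx": 0, "wy": 0, "wz": 0},
    {"tx": 0, "ty": 0.001, "tz": 0.001, "wx": 0, "wy": 0, "wz": 0},
    {"tx": 0, "ty": 0.001, "tz": 0.001, "wx": 0, "wy": 0, "wz": 0},
    {"tx": 0, "ty": 0.001, "tz": 0.001, "wx": 0, "wy": 0, "wz": 0},
    {"tx": 0, "ty": 0.001, "tz": 0.001, "wx": 0, "wy": 0, "wz": 0},
    {"tx": 0, "ty": 0.001, "tz": 0.001, "wx": 0, "wy": 0, "wz": 0}
  ],
  "jaw": 1,
  "newtons": 50
}}

```text
clock: 53.08
position: [0.4648, -0.4427, 0.0427]
ee_rot: [3.136, -0.176, -0.001]
ft_force: [-1.8, -1.2, 0.4]
gripper_width: 0.0116
```

```bash
python3 hs.py -.1 -.1 .2 -.02 .105 .19
```

```text
housing now -0.2066 -0.4165 [ 0.4648 -0.4427  0.0427] head -96.4 tilt [-0.001 -0.001 -1.   ] w 0.0116 F [-1.8 -1.2  0.4] M [-0.25  0.3  -0.04] t 53.08
[ 0.5552 -0.1212] t [  53.8 -329.4 -157.7] w [ 0.1  0.1 -9.3]
[0.6247 0.0876] t [  99.6 -544.6 -147.9] w [ 0.1  0.1 -9.3]
```

>>> {"fn": "jog_arm", "kwargs": {
  "motion": [
    {"tx": 0, "ty": 0, "tz": -0.02, "wx": 0, "wy": 0, "wz": 0},
    {"tx": 0.002, "ty": -0.01, "tz": -0.07, "wx": 0, "wy": 0, "wz": 0},
    {"tx": 0.01, "ty": -0.04, "tz": -0.12, "wx": 0, "wy": 0, "wz": -1},
    {"tx": 0.018, "ty": -0.09, "tz": -0.15, "wx": 0, "wy": 0, "wz": -2},
    {"tx": 0.026, "ty": -0.14, "tz": -0.158, "wx": 0, "wy": 0, "wz": -4},
    {"tx": 0.034, "ty": -0.19, "tz": -0.158, "wx": 0, "wy": 0, "wz": -6},
    {"tx": 0.044, "ty": -0.24, "tz": -0.158, "wx": 0, "wy": 0, "wz": -8},
    {"tx": 0.052, "ty": -0.29, "tz": -0.158, "wx": 0, "wy": 0, "wz": -9}
  ]
}}

```text
clock: 54.08
position: [0.5492, -0.1583, 0.2016]
ee_rot: [3.14, 0.072, -0.0]
ft_force: [-0.3, 0.1, -3.3]
gripper_width: 0.0112
```

```bash
python3 hs.py -.02 .105 .19
```

```text
housing now -0.1079 -0.1367 [ 0.5492 -0.1583  0.2016] head -87.4 tilt [-0.    -0.001 -1.   ] w 0.0112 F [-0.3  0.1 -3.3] M [-0.03  0.16  0.01] t 54.08
[0.6247 0.0876] t [  86.7 -242.2   11.3] w [ 0.1  0.  -0.3]
```

>>> {"fn": "jog_arm", "kwargs": {
  "motion": [
    {"tx": 0.012, "ty": -0.035, "tz": 0, "wx": 0, "wy": 0, "wz": 0},
    {"tx": 0.03, "ty": -0.085, "tz": 0, "wx": 0, "wy": 0, "wz": 0},
    {"tx": 0.048, "ty": -0.135, "tz": 0, "wx": 0, "wy": 0, "wz": 0},
    {"tx": 0.066, "ty": -0.185, "tz": 0.003, "wx": 0, "wy": 0, "wz": 0},
    {"tx": 0.08, "ty": -0.225, "tz": 0.008, "wx": 0, "wy": 0, "wz": -0.3},
    {"tx": 0.086, "ty": -0.24, "tz": 0.012, "wx": 0, "wy": 0, "wz": -0.3},
    {"tx": 0.087, "ty": -0.242, "tz": 0.03, "wx": 0, "wy": 0, "wz": -0.3},
    {"tx": 0.087, "ty": -0.242, "tz": 0.045, "wx": 0, "wy": 0, "wz": -0.3}
  ]
}}

```text
clock: 55.08
position: [0.6241, 0.0862, 0.1549]
ee_rot: [3.139, 0.079, -0.003]
ft_force: [-0.7, 0.2, -3.1]
gripper_width: 0.0117
```

>>> {"fn": "jog_arm", "kwargs": {
  "motion": [
    {"tx": 0, "ty": 0, "tz": 0, "wx": 0, "wy": 0, "wz": 0}
  ]
}}

```text
clock: 55.2
position: [0.6225, 0.0847, 0.1528]
ee_rot: [3.139, 0.077, -0.009]
ft_force: [-0.2, 0.3, -2.9]
gripper_width: 0.0118
```

```bash
python3 hs.py -.02 .105 .116
python3 - <<'E'
from h import *
s=cam("side"); crop(s,"g26s.png",310,205,470,360,4)
E
```

```text
housing now -0.0224 0.1023 [0.6225 0.0847 0.1528] head -87.2 tilt [-0.006 -0.002 -1.   ] w 0.0118 F [-0.2  0.3 -2.9] M [-0.01  0.11  0.05] t 55.2
[0.6247 0.0876] t [ 2.6 -2.8 36.8] w [ 0.1  0.3 -0.1]
```

View pics/g26s.png

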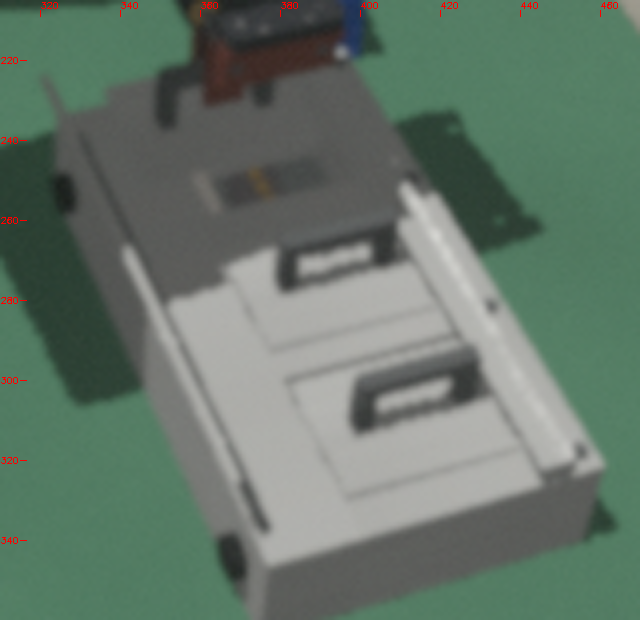

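Both earlier covers are flush. I lower the third.

>>> {"fn": "jog_arm", "kwargs": {
  "motion": [
    {"tx": 0.0025, "ty": -0.003, "tz": 0.01, "wx": 0.1, "wy": 0.3, "wz": 0},
    {"tx": 0.0025, "ty": -0.003, "tz": 0.022, "wx": 0.1, "wy": 0.3, "wz": 0},
    {"tx": 0.0025, "ty": -0.003, "tz": 0.032, "wx": 0.1, "wy": 0.3, "wz": 0},
    {"tx": 0.0025, "ty": -0.003, "tz": 0.037, "wx": 0.1, "wy": 0.3, "wz": 0},
    {"tx": 0.0025, "ty": -0.003, "tz": 0.037, "wx": 0.1, "wy": 0.3, "wz": 0},
    {"tx": 0.0025, "ty": -0.003, "tz": 0.037, "wx": 0.1, "wy": 0.3, "wz": 0}
  ]
}}

```text
clock: 56.0
position: [0.6254, 0.0879, 0.1168]
ee_rot: [-3.141, -0.077, -0.002]
ft_force: [0.1, 0.2, -2.9]
gripper_width: 0.0113
```

```bash
python3 hs.py .0135 .105 .1155
python3 - <<'E'
from h import *
s=cam("side"); crop(s,"g27s.png",315,205,425,295,6)
E
```

```text
housing now -0.0193 0.1053 [0.6254 0.0879 0.1168] head -87.2 tilt [ 0.001  0.    -1.   ] w 0.0113 F [ 0.1  0.2 -2.9] M [-0.    0.18 -0.  ] t 56.0
[0.6582 0.0892] t [32.8  0.2  1.3] w [-0.  -0.1 -0.1]
```

View pics/g27s.png

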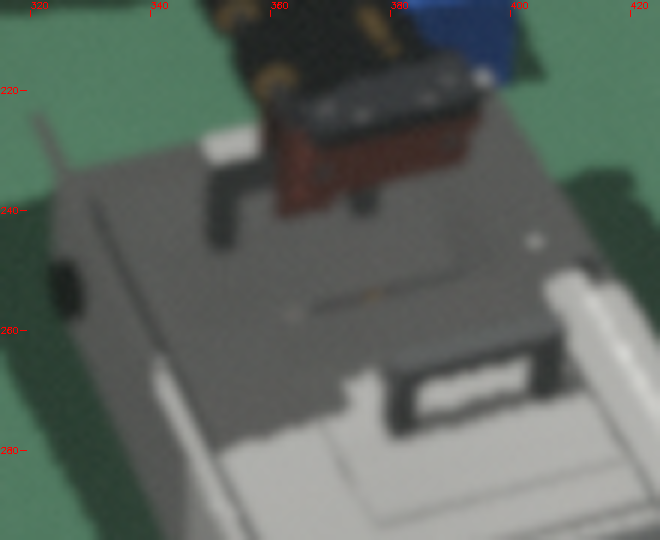

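>>> {"fn": "jog_arm", "kwargs": {
  "motion": [
    {"tx": 0.004, "ty": 0, "tz": 0.001, "wx": 0, "wy": 0, "wz": 0},
    {"tx": 0.01, "ty": 0, "tz": 0.001, "wx": 0, "wy": 0, "wz": 0},
    {"tx": 0.017, "ty": 0, "tz": 0.001, "wx": 0, "wy": 0, "wz": 0},
    {"tx": 0.023, "ty": 0, "tz": 0.001, "wx": 0, "wy": 0, "wz": 0},
    {"tx": 0.028, "ty": 0, "tz": 0.001, "wx": 0, "wy": 0, "wz": 0},
    {"tx": 0.031, "ty": 0, "tz": 0.001, "wx": 0, "wy": 0, "wz": 0},
    {"tx": 0.031, "ty": 0, "tz": 0.001, "wx": 0, "wy": 0, "wz": 0}
  ]
}}

```text
clock: 56.92
position: [0.6566, 0.0894, 0.1159]
ee_rot: [-3.141, -0.077, -0.002]
ft_force: [-0.2, 0.8, -3.7]
gripper_width: 0.0115
```

>>> {"fn": "jog_arm", "kwargs": {
  "motion": [
    {"tx": 0.002, "ty": 0, "tz": 0, "wx": 0, "wy": 0, "wz": 0},
    {"tx": 0.003, "ty": 0, "tz": 0, "wx": 0, "wy": 0, "wz": 0}
  ]
}}

```text
clock: 57.18
position: [0.6596, 0.0895, 0.1159]
ee_rot: [-3.141, -0.077, -0.002]
ft_force: [-1.2, -0.2, -1.5]
gripper_width: 0.0114
```

```bash
python3 hs.py .0135 .105 .1155
```

```text
housing now 0.0149 0.1052 [0.6596 0.0895 0.1159] head -87.2 tilt [ 0.001  0.    -1.   ] w 0.0114 F [-1.2 -0.2 -1.5] M [-0.17  0.43  0.05] t 57.17
[0.6582 0.0892] t [-1.4  0.2  0.4] w [ 0.  -0.1 -0.1]
```

>>> {"fn": "jog_arm", "kwargs": {
  "motion": [
    {"tx": 0.001, "ty": 0, "tz": 0, "wx": 0, "wy": 0, "wz": 0},
    {"tx": 0.0015, "ty": 0, "tz": 0, "wx": 0, "wy": 0, "wz": 0}
  ]
}}

```text
clock: 57.42
position: [0.6599, 0.0894, 0.1156]
ee_rot: [3.14, 0.077, -0.002]
ft_force: [-6.1, -1.2, 1.6]
gripper_width: 0.0113
```

```bash
python3 hs.py .0135 .105 .1155
```

```text
housing now 0.0152 0.1051 [0.6599 0.0894 0.1156] head -87.2 tilt [-0.002 -0.    -1.   ] w 0.0113 F [-6.1 -1.2  1.6] M [-0.1   1.14  0.12] t 57.42
[0.6582 0.0892] t [-1.7  0.1  0.1] w [ 0.   0.1 -0.1]
```

>>> {"fn": "jog_arm", "kwargs": {
  "motion": [
    {"tx": -0.002, "ty": 0, "tz": 0, "wx": 0, "wy": 0, "wz": 0},
    {"tx": -0.002, "ty": 0, "tz": 0.003, "wx": 0, "wy": 0, "wz": 0},
    {"tx": -0.002, "ty": 0, "tz": 0.005, "wx": 0, "wy": 0, "wz": 0},
    {"tx": -0.002, "ty": 0, "tz": 0.0065, "wx": 0, "wy": 0, "wz": 0}
  ]
}}

```text
clock: 57.92
position: [0.658, 0.0894, 0.1089]
ee_rot: [3.14, 0.077, -0.002]
ft_force: [-0.1, -0.1, -2.9]
gripper_width: 0.0118
```

>>> {"fn": "jog_arm", "kwargs": {
  "motion": [
    {"tx": 0, "ty": 0, "tz": 0.0015, "wx": 0, "wy": 0, "wz": 0},
    {"tx": 0, "ty": 0, "tz": 0.0022, "wx": 0, "wy": 0, "wz": 0},
    {"tx": 0, "ty": 0, "tz": 0.0027, "wx": 0, "wy": 0, "wz": 0}
  ]
}}

```text
clock: 58.3
position: [0.658, 0.0893, 0.1067]
ee_rot: [3.14, 0.077, -0.002]
ft_force: [-3.3, -1.0, 4.5]
gripper_width: 0.0112
```

>>> {"fn": "jog_arm", "kwargs": {
  "motion": [
    {"tx": 0, "ty": 0, "tz": 0, "wx": 0, "wy": 0, "wz": 0},
    {"tx": 0, "ty": 0, "tz": 0, "wx": 0, "wy": 0, "wz": 0},
    {"tx": 0, "ty": 0, "tz": 0, "wx": 0, "wy": 0, "wz": 0},
    {"tx": 0, "ty": 0, "tz": 0, "wx": 0, "wy": 0, "wz": 0}
  ],
  "jaw": 0.2
}}

```text
clock: 58.8
position: [0.6581, 0.0893, 0.1067]
ee_rot: [3.14, 0.077, -0.002]
ft_force: [0.2, 0.6, 0.1]
gripper_width: 0.035
```

>>> {"fn": "jog_arm", "kwargs": {
  "motion": [
    {"tx": 0, "ty": 0, "tz": -0.02, "wx": 0, "wy": 0, "wz": 0},
    {"tx": 0, "ty": 0, "tz": -0.06, "wx": 0, "wy": 0, "wz": 0},
    {"tx": 0, "ty": 0, "tz": -0.1, "wx": 0, "wy": 0, "wz": 0},
    {"tx": -0.04, "ty": 0.02, "tz": -0.12, "wx": 0, "wy": 0, "wz": 0},
    {"tx": -0.09, "ty": 0.045, "tz": -0.12, "wx": 0, "wy": 0, "wz": 0},
    {"tx": -0.14, "ty": 0.075, "tz": -0.12, "wx": 0, "wy": 0, "wz": 0},
    {"tx": -0.18, "ty": 0.1, "tz": -0.12, "wx": 0, "wy": 0, "wz": 0},
    {"tx": -0.19, "ty": 0.105, "tz": -0.12, "wx": 0, "wy": 0, "wz": 0}
  ]
}}

```text
clock: 59.8
position: [0.4718, -0.0258, 0.2283]
ee_rot: [3.14, 0.074, -0.001]
ft_force: [0.9, -0.4, 0.4]
gripper_width: 0.035
```

>>> {"fn": "jog_arm", "kwargs": {
  "motion": [
    {"tx": 0, "ty": 0, "tz": 0, "wx": 0, "wy": 0, "wz": 0},
    {"tx": 0, "ty": 0, "tz": 0, "wx": 0, "wy": 0, "wz": 0},
    {"tx": 0, "ty": 0, "tz": 0, "wx": 0, "wy": 0, "wz": 0},
    {"tx": 0, "ty": 0, "tz": 0, "wx": 0, "wy": 0, "wz": 0}
  ],
  "jaw": 1,
  "newtons": 30
}}

```text
clock: 60.3
position: [0.4724, -0.0254, 0.228]
ee_rot: [3.14, 0.075, -0.001]
ft_force: [0.5, 0.6, 0.3]
gripper_width: 0.0006
```

```bash
python3 hs.py -.16 0 .124 -.125 0 .124;  python3 - <<'E'
from h import *
s=cam("side"); crop(s,"g28s.png",310,205,470,360,4);t=cam("top"); crop(t,"g28t.png",250,150,420,300,4)
E
```

```text
housing now -0.1779 -0.0001 [ 0.4724 -0.0254  0.228 ] head -87.3 tilt [-0.001 -0.    -1.   ] w 0.0006 F [0.5 0.6 0.3] M [-0.04  0.13 -0.07] t 60.3
[ 0.4902 -0.0244] t [ 17.9  -0.2 104. ] w [ 0.   0.  -0.2]
[ 0.5252 -0.0226] t [ 52.9  -0.3 104. ] w [ 0.   0.  -0.2]
```

View pics/g28s.png

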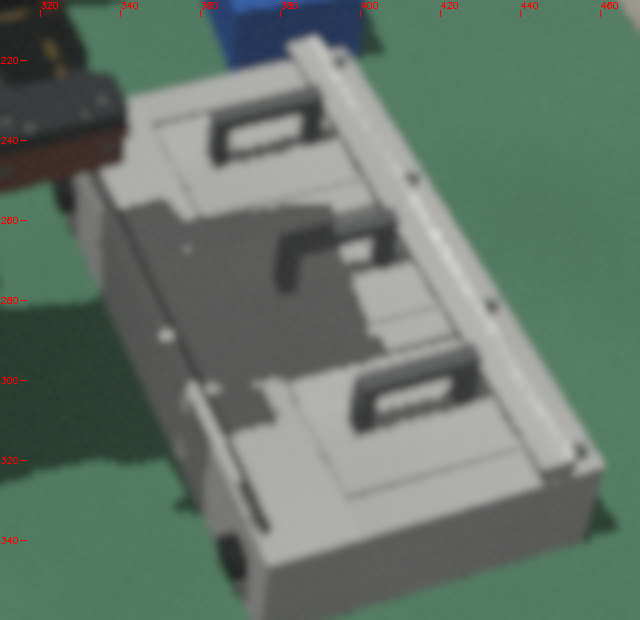

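View pics/g28t.png

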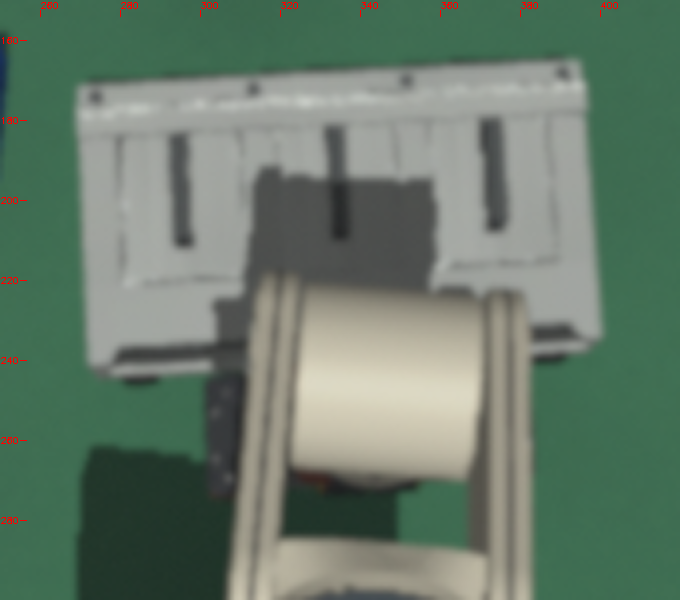

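All three covers are flush. Next I lower the closed fingers in front of the flap.

>>> {"fn": "jog_arm", "kwargs": {
  "motion": [
    {"tx": 0, "ty": 0, "tz": 0.03, "wx": 0, "wy": 0, "wz": 0},
    {"tx": 0, "ty": 0, "tz": 0.07, "wx": 0, "wy": 0, "wz": 0},
    {"tx": 0, "ty": 0, "tz": 0.1, "wx": 0, "wy": 0, "wz": 0},
    {"tx": 0.01, "ty": 0, "tz": 0.104, "wx": 0, "wy": 0, "wz": 0},
    {"tx": 0.03, "ty": 0, "tz": 0.104, "wx": 0, "wy": 0, "wz": 0},
    {"tx": 0.045, "ty": 0, "tz": 0.104, "wx": 0, "wy": 0, "wz": 0},
    {"tx": 0.055, "ty": 0, "tz": 0.104, "wx": 0, "wy": 0, "wz": 0},
    {"tx": 0.055, "ty": 0, "tz": 0.104, "wx": 0, "wy": 0, "wz": 0}
  ]
}}

```text
clock: 61.4
position: [0.5277, -0.0229, 0.1244]
ee_rot: [3.14, 0.075, 0.0]
ft_force: [0.5, 0.9, -0.6]
gripper_width: 0.0005
```

```bash
python3 hs.py -.065 0 .124
```

```text
housing now -0.1225 -0.0004 [ 0.5277 -0.0229  0.1244] head -87.3 tilt [ 0. -0. -1.] w 0.0005 F [ 0.5  0.9 -0.6] M [-0.01  0.15  0.03] t 61.4
[ 0.5851 -0.0196] t [57.5 -0.6  0.4] w [ 0.  -0.  -0.2]
```

>>> {"fn": "jog_arm", "kwargs": {
  "motion": [
    {"tx": 0.006, "ty": 0, "tz": 0, "wx": 0, "wy": 0, "wz": 0},
    {"tx": 0.013, "ty": 0, "tz": 0, "wx": 0, "wy": 0, "wz": 0},
    {"tx": 0.02, "ty": 0, "tz": 0, "wx": 0, "wy": 0, "wz": 0},
    {"tx": 0.027, "ty": 0, "tz": 0, "wx": 0, "wy": 0, "wz": 0},
    {"tx": 0.034, "ty": 0, "tz": 0, "wx": 0, "wy": 0, "wz": 0},
    {"tx": 0.041, "ty": 0, "tz": 0, "wx": 0, "wy": 0, "wz": 0},
    {"tx": 0.048, "ty": 0, "tz": 0, "wx": 0, "wy": 0, "wz": 0},
    {"tx": 0.054, "ty": 0, "tz": 0, "wx": 0, "wy": 0, "wz": 0}
  ]
}}

```text
clock: 62.4
position: [0.5825, -0.0203, 0.1245]
ee_rot: [3.14, 0.075, 0.001]
ft_force: [-2.5, -0.5, 0.4]
gripper_width: 0.0003
```

```bash
python3 hs.py -.054 0 .093
python3 - <<'E'
from h import *
s=cam("side"); crop(s,"g29s.png",310,205,470,360,4)
E
```

```text
housing now -0.0676 -0.0006 [ 0.5825 -0.0203  0.1245] head -87.3 tilt [ 0.001 -0.    -1.   ] w 0.0003 F [-2.5 -0.5  0.4] M [-0.05  0.43  0.02] t 62.4
[ 0.5961 -0.019 ] t [13.6 -0.7 31.5] w [ 0.  -0.1 -0.2]
```

View pics/g29s.png

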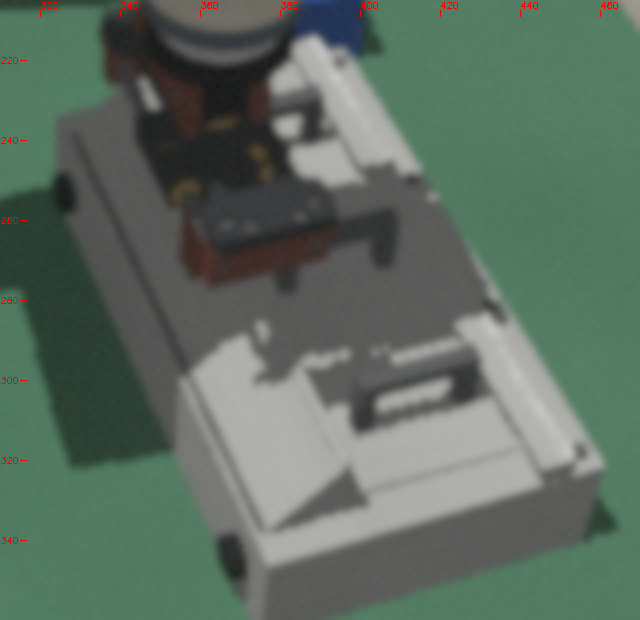

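The flap has folded to roughly 45-50°. I press it down along the arc.

>>> {"fn": "jog_arm", "kwargs": {
  "motion": [
    {"tx": 0.003, "ty": 0, "tz": 0.003, "wx": 0, "wy": 0, "wz": 0},
    {"tx": 0.006, "ty": 0, "tz": 0.008, "wx": 0, "wy": 0, "wz": 0},
    {"tx": 0.009, "ty": 0, "tz": 0.013, "wx": 0, "wy": 0, "wz": 0},
    {"tx": 0.011, "ty": 0, "tz": 0.018, "wx": 0, "wy": 0, "wz": 0},
    {"tx": 0.012, "ty": 0, "tz": 0.022, "wx": 0, "wy": 0, "wz": 0},
    {"tx": 0.013, "ty": 0, "tz": 0.026, "wx": 0, "wy": 0, "wz": 0},
    {"tx": 0.013, "ty": 0, "tz": 0.029, "wx": 0, "wy": 0, "wz": 0}
  ]
}}

```text
clock: 63.32
position: [0.5964, -0.0197, 0.0954]
ee_rot: [3.14, 0.075, 0.003]
ft_force: [0.1, 0.6, 1.1]
gripper_width: 0.0005
```

```bash
python3 hs.py -.054 0 .092
```

```text
housing now -0.0537 -0.0007 [ 0.5964 -0.0197  0.0954] head -87.3 tilt [ 0.002 -0.    -1.   ] w 0.0005 F [0.1 0.6 1.1] M [ 0.02 -0.03  0.01] t 63.33
[ 0.5961 -0.019 ] t [-0.3 -0.7  3.4] w [ 0.  -0.1 -0.2]
```

>>> {"fn": "jog_arm", "kwargs": {
  "motion": [
    {"tx": 0, "ty": 0, "tz": 0.001, "wx": 0, "wy": 0, "wz": 0},
    {"tx": 0, "ty": 0, "tz": 0.0025, "wx": 0, "wy": 0, "wz": 0},
    {"tx": 0, "ty": 0, "tz": 0.0035, "wx": 0, "wy": 0, "wz": 0}
  ]
}}

```text
clock: 63.7
position: [0.5965, -0.0197, 0.0936]
ee_rot: [3.14, 0.075, 0.003]
ft_force: [-6.7, 0.5, 23.7]
gripper_width: 0.0005
```

>>> {"fn": "jog_arm", "kwargs": {
  "motion": [
    {"tx": 0, "ty": 0, "tz": -0.01, "wx": 0, "wy": 0, "wz": 0},
    {"tx": 0, "ty": 0, "tz": -0.05, "wx": 0, "wy": 0, "wz": 0},
    {"tx": -0.03, "ty": 0, "tz": -0.1, "wx": 0, "wy": 0, "wz": 0},
    {"tx": -0.08, "ty": 0, "tz": -0.13, "wx": 0, "wy": 0, "wz": 0},
    {"tx": -0.13, "ty": 0, "tz": -0.14, "wx": 0, "wy": 0, "wz": 0},
    {"tx": -0.18, "ty": 0, "tz": -0.14, "wx": 0, "wy": 0, "wz": 0}
  ]
}}

```text
clock: 64.45
position: [0.4151, -0.0283, 0.2342]
ee_rot: [3.14, 0.075, 0.006]
ft_force: [0.7, -1.1, 0.1]
gripper_width: 0.0004
```

```bash
python3 hs.py -.044 0 .12
python3 - <<'E'
from h import *
from hs import hw
s=cam("side"); crop(s,"g30s.png",310,205,470,360,4);t=cam("top"); crop(t,"g30t.png",250,150,420,260,4)
for z in(.070,.073,.076): print(z,[((proj(s,[*hw(-.0305,y),z])[0]-[310,205])*4).round() for y in(-.155,-.05)])
E
```

```text
housing now -0.2352 -0.0001 [ 0.4151 -0.0283  0.2342] head -87.2 tilt [ 0.004 -0.001 -1.   ] w 0.0004 F [ 0.7 -1.1  0.1] M [-0.03  0.16 -0.03] t 64.45
[ 0.6061 -0.0185] t [190.7  -0.7 115. ] w [ 0.1 -0.2 -0.1]
0.07 [array([371., 503.]), array([294., 354.])]
0.073 [array([372., 499.]), array([295., 351.])]
0.076 [array([373., 496.]), array([295., 347.])]
```

View pics/g30s.png

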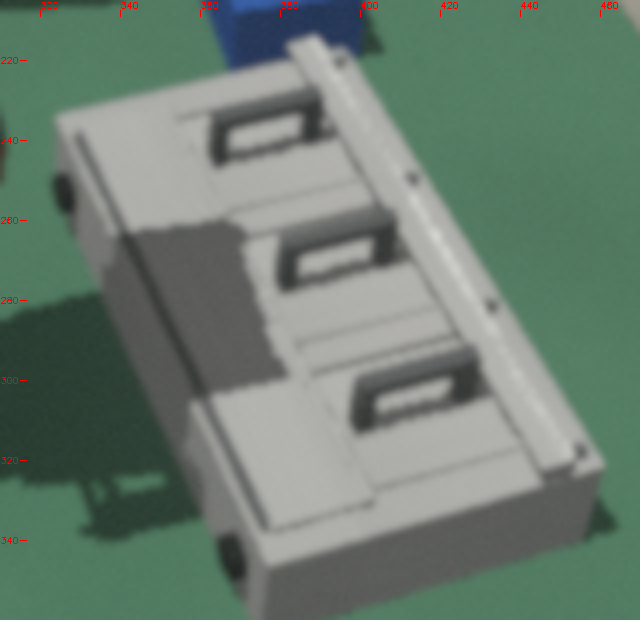

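View pics/g30t.png

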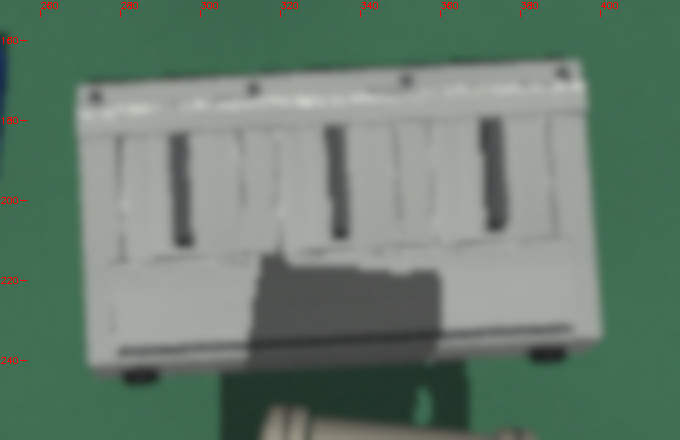

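The flap looks flat: its edge corner at side crop (375,500) matches a 73 mm top. One more light press nearer its edge will confirm it.

>>> {"fn": "jog_arm", "kwargs": {
  "motion": [
    {"tx": 0.05, "ty": 0, "tz": 0, "wx": 0, "wy": -0.2, "wz": 0},
    {"tx": 0.1, "ty": 0, "tz": 0.01, "wx": 0, "wy": -0.2, "wz": 0},
    {"tx": 0.15, "ty": 0, "tz": 0.03, "wx": 0, "wy": -0.2, "wz": 0},
    {"tx": 0.18, "ty": 0, "tz": 0.06, "wx": 0, "wy": -0.2, "wz": 0},
    {"tx": 0.19, "ty": 0, "tz": 0.1, "wx": 0, "wy": -0.2, "wz": 0},
    {"tx": 0.19, "ty": 0, "tz": 0.125, "wx": 0, "wy": -0.2, "wz": 0},
    {"tx": 0.19, "ty": 0, "tz": 0.135, "wx": 0, "wy": -0.2, "wz": 0},
    {"tx": 0.19, "ty": 0, "tz": 0.136, "wx": 0, "wy": -0.2, "wz": 0}
  ]
}}

```text
clock: 65.55
position: [0.6006, -0.0191, 0.0961]
ee_rot: [3.141, 0.075, -0.01]
ft_force: [0.1, -0.1, -0.5]
gripper_width: 0.0001
```

```bash
python3 hs.py -.044 0 .092
```

```text
housing now -0.0495 -0.0003 [ 0.6006 -0.0191  0.0961] head -87.3 tilt [-0.006 -0.    -1.   ] w 0.0001 F [ 0.1 -0.1 -0.5] M [0.02 0.16 0.01] t 65.55
[ 0.6061 -0.0185] t [ 5.5 -0.3  4.1] w [ 0.   0.4 -0.2]
```

>>> {"fn": "jog_arm", "kwargs": {
  "motion": [
    {"tx": 0.005, "ty": 0, "tz": 0, "wx": 0, "wy": 0.4, "wz": 0},
    {"tx": 0.005, "ty": 0, "tz": 0.001, "wx": 0, "wy": 0.4, "wz": 0},
    {"tx": 0.005, "ty": 0, "tz": 0.002, "wx": 0, "wy": 0.4, "wz": 0},
    {"tx": 0.005, "ty": 0, "tz": 0.003, "wx": 0, "wy": 0.4, "wz": 0}
  ]
}}

```text
clock: 66.05
position: [0.6058, -0.0188, 0.0937]
ee_rot: [3.141, 0.075, 0.002]
ft_force: [-2.4, 0.3, 11.7]
gripper_width: 0.0009
```

It meets the same height (about 74.7 mm) 10 mm further out, so the flap is flat. I move away for final checks.

>>> {"fn": "jog_arm", "kwargs": {
  "motion": [
    {"tx": 0, "ty": 0, "tz": -0.01, "wx": 0, "wy": 0, "wz": 0},
    {"tx": 0, "ty": 0, "tz": -0.05, "wx": 0, "wy": 0, "wz": 0},
    {"tx": -0.03, "ty": 0, "tz": -0.1, "wx": 0, "wy": 0, "wz": 0},
    {"tx": -0.06, "ty": 0.04, "tz": -0.15, "wx": 0, "wy": 0, "wz": 0},
    {"tx": -0.1, "ty": 0.09, "tz": -0.18, "wx": 0, "wy": 0, "wz": 0},
    {"tx": -0.14, "ty": 0.14, "tz": -0.2, "wx": 0, "wy": 0, "wz": 0},
    {"tx": -0.18, "ty": 0.19, "tz": -0.2, "wx": 0, "wy": 0, "wz": 0},
    {"tx": -0.2, "ty": 0.24, "tz": -0.2, "wx": 0, "wy": 0, "wz": 0}
  ]
}}

```text
clock: 67.05
position: [0.4205, -0.2585, 0.2947]
ee_rot: [3.139, 0.076, 0.005]
ft_force: [0.7, -1.4, 0.5]
gripper_width: 0.0005
```

>>> {"fn": "jog_arm", "kwargs": {
  "motion": [
    {"tx": 0, "ty": 0, "tz": 0, "wx": 0, "wy": 0, "wz": 0},
    {"tx": 0, "ty": 0, "tz": 0, "wx": 0, "wy": 0, "wz": 0}
  ]
}}

```text
clock: 67.3
position: [0.4203, -0.2584, 0.2951]
ee_rot: [3.139, 0.074, 0.006]
ft_force: [0.2, 1.0, 0.3]
gripper_width: 0.0006
```

Run:
```python
from h import *
for n in("side","top"): cv2.imwrite(f"pics/fin_{n}.png",cv2.resize(cam(n)["color"][:,:,::-1],(800,600)))
s=cam("side"); crop(s,"fin_s2.png",190,70,350,210,4)
```

```text
(no output)
```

View pics/fin_side.png

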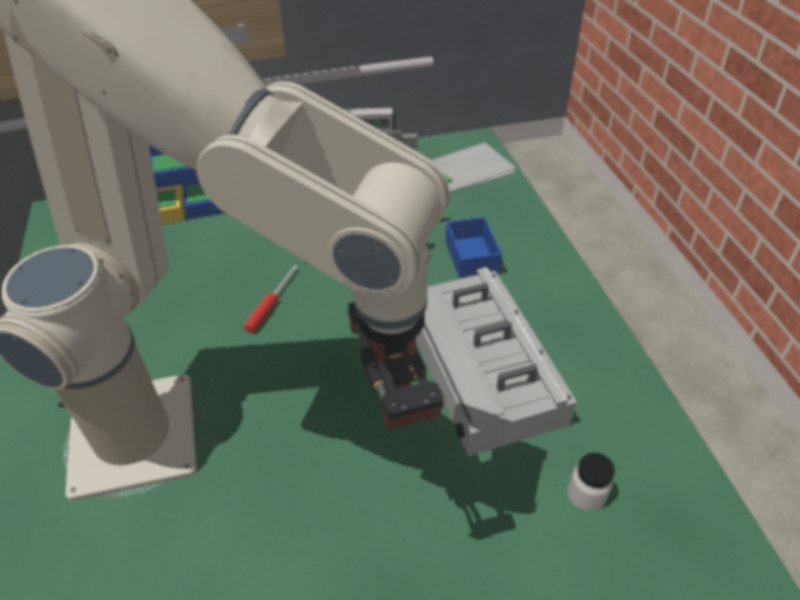

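View pics/fin_top.png

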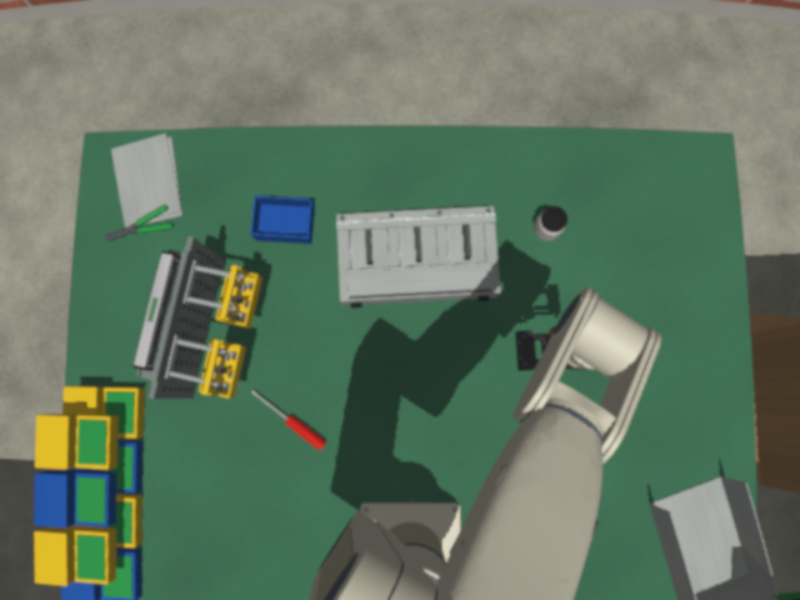

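View pics/fin_s2.png

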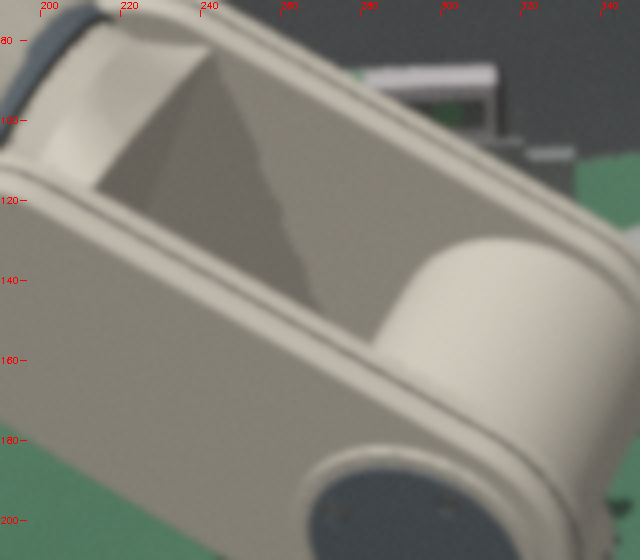

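The final pictures show everything in place: level on the ledge at top (154,310), caddies on the hooks at (238,296) and (222,370), and the housing closed at (418,252). The bin, screwdriver and jar haven't moved.

```bash
python3 -c "
from workcell import r
print(r.job_done())"
```

```text
the job is handed in; nothing more can be done
None
```

The whole job is done and handed in, at about 67 s of the 210 s allowed.

- **Level:** it stands on edge near the middle of the panel's ledge. After placing it I nudged it about 6 mm toward the back upstand, so the gripper would clear it while hanging the caddies.
- **Caddies:** both were carried upright, and each hangs on its own hook. The pictures after hanging show them level, with screws still in the trays.
- **Covers:** all three were present. One was knocked a few centimetres aside during the run, so I located it again before gripping it. Each went under the lip, met the web, and dropped home at the expected height. The pictures show all three flush.
- **Flap:** it is folded flat. Pressing it at two points 10 mm apart met the same height, about 74.7 mm. The expected height is 73 mm; I took the 1.7 mm difference as arm height error.

**Last checks:** the final top view shows everything in place, and the blue bin, screwdriver and jar not visibly moved. The arm blocked the side view of the caddies at the end, so for them I relied on the top view and the side pictures taken just after each was hung. The highest force I saw was about 24 N from the fingertips while pressing the flap, well under the wrist limit.

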